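# Load the tilting gluing jig and pin it at its working tilt

## Task

Swing the tilting jig level by its crank and lock it there with the index pin, pushed fully home in its guide. Then slide every clamp carriage lying on the bench onto a rail of its own, from the near end until the spring catch clicks, with the jig staying pinned level. Finally pull the pin, swing the loaded jig towards the robot to its working-tilt notch and lock it with the pin fully home again, leaving the plane, the jar and the bar clamp alone.

Things in the scene. Friction and masses are not known exactly. Their poses are not given: they have to be found in the camera images.
- tilt (a joint): Tilt of the jig's cradle about its horizontal trunnion, rad. 0 = plate level; grows as the robot-side edge goes down and the crank leans to the robot. Range -0.2 to 0.85. Hinge friction about 0.7 N m: stays where left. A notch of the index wheel (on the +y side, 52 mm radius) stands under the pin guide at 0 (level) and at 0.6 (working tilt); there is no other notch.
- jig: Fixed stand of the tilting jig: plywood base 160 x 345 x 14 mm with two trunnion uprights. Origin on the bench under the middle of the trunnion; x points away from the robot, y along the trunnion, whose axis is 105 mm up. The cradle's plate, 150 mm (x) by 212 mm (y), has its top face level with that axis and three steel T rails along x, 80 mm apart. Crank on the -y side, pin guide on the +y side.
- crank_grip (a point): Middle of the crank's round steel grip bar, 16 mm diameter, 60 mm of it free, parallel to the trunnion (jig y) and 203 mm to its -y side. Turns with the cradle: at tilt t it is 100*sin(t) mm to the robot's side of the trunnion axis and 100*cos(t) mm above it. Can be pinched from above.
- guide_top (a point): Centre of the mouth of the vertical square pin guide (16.6 mm bore, 20 mm deep) on top of the aluminium guide block, 180 mm above the bench, 170 mm to jig +y. Beneath it, 3 mm below the block, turns the rim of the index wheel; its notches are 16.8 mm wide, 20 mm deep. Fixed; axes as the jig.
- pin: Loose index pin, upright in its parking block at the start: steel shank 15.4 mm diameter, 41 mm long, tapered tip; above it a collar 30 mm diameter, 5 mm thick; above that a dark wooden grip 22 mm diameter, 45 mm tall. Origin at the tip, z up along the pin; 91 mm long, 0.12 kg. Home = collar resting on the guide block, possible only with a notch below.
- pin_collar (a point): Underside of the pin's collar, on its axis, 41 mm above the tip. The same height as guide_top when the pin is fully home.
- parking: Fixed wooden parking block 70 x 70 x 50 mm with an 19 mm hole, 46 mm deep, in the middle of its top, where the pin stands at the start with its collar on the block. Origin at the centre of its underside.
- plane: A small hand plane, 155 mm long; a bystander. Origin about the middle of its underside.
- gluejar: A glass jar with a steel lid, 68 mm diameter, 85 mm high; a bystander. Origin about the middle of its underside.
- barclamp: A small bar clamp lying on the bench, 200 mm long; a bystander. Origin about the middle of its underside.
- carriage1: A clamp carriage (1 to 3 present, all alike): steel C shoe 70 long, 39.6 wide, 25 mm high, with 6 mm feet (5.5 mm thick) out to 52 mm at the bottom, under a beech block 70 x 39.6 x 20 mm with a cork pad; 47 mm high, 0.32 kg. Upright on the bench at the start. Origin at the centre of its underside, x along its length (ends alike), z up. Channel 27.6 mm wide, lips 5.5 mm thick with a 19.4 mm gap, roof 17 mm up.
- carriage2: A clamp carriage (1 to 3 present, all alike): steel C shoe 70 long, 39.6 wide, 25 mm high, with 6 mm feet (5.5 mm thick) out to 52 mm at the bottom, under a beech block 70 x 39.6 x 20 mm with a cork pad; 47 mm high, 0.32 kg. Upright on the bench at the start. Origin at the centre of its underside, x along its length (ends alike), z up. Channel 27.6 mm wide, lips 5.5 mm thick with a 19.4 mm gap, roof 17 mm up.
- carriage3: A clamp carriage (1 to 3 present, all alike): steel C shoe 70 long, 39.6 wide, 25 mm high, with 6 mm feet (5.5 mm thick) out to 52 mm at the bottom, under a beech block 70 x 39.6 x 20 mm with a cork pad; 47 mm high, 0.32 kg. Upright on the bench at the start. Origin at the centre of its underside, x along its length (ends alike), z up. Channel 27.6 mm wide, lips 5.5 mm thick with a 19.4 mm gap, roof 17 mm up.
- home1 (a point): Where a carriage's origin is when home on rail 1 (1, 2, 3 from jig -y to +y): on the rail's middle line, 20 mm beyond the trunnion, 1 mm above the plate. x along the rail away from its near end, z square to the plate; turns with the cradle. A brass spring catch in the rail clicks up into the carriage's roof there and bars the way back (3 to 8 N to push over); a wooden end stop lies 1 mm further.
- nose1 (a point): Near (robot-side) end of rail 1, 60 mm before home1 on the same line. The T rail (head 23 mm wide, 8 mm thick, top 18 mm above the plate; web 14 mm wide) begins here with a rounded, ramped nose; a carriage on it can be lifted about 3 mm. A carriage is threaded on here at the height of home and slid along +x; it can not go on from above.
- home2 (a point): Where a carriage's origin is when home on rail 2 (1, 2, 3 from jig -y to +y): on the rail's middle line, 20 mm beyond the trunnion, 1 mm above the plate. x along the rail away from its near end, z square to the plate; turns with the cradle. A brass spring catch in the rail clicks up into the carriage's roof there and bars the way back (3 to 8 N to push over); a wooden end stop lies 1 mm further.
- nose2 (a point): Near (robot-side) end of rail 2, 60 mm before home2 on the same line. The T rail (head 23 mm wide, 8 mm thick, top 18 mm above the plate; web 14 mm wide) begins here with a rounded, ramped nose; a carriage on it can be lifted about 3 mm. A carriage is threaded on here at the height of home and slid along +x; it can not go on from above.
- home3 (a point): Where a carriage's origin is when home on rail 3 (1, 2, 3 from jig -y to +y): on the rail's middle line, 20 mm beyond the trunnion, 1 mm above the plate. x along the rail away from its near end, z square to the plate; turns with the cradle. A brass spring catch in the rail clicks up into the carriage's roof there and bars the way back (3 to 8 N to push over); a wooden end stop lies 1 mm further.
- nose3 (a point): Near (robot-side) end of rail 3, 60 mm before home3 on the same line. The T rail (head 23 mm wide, 8 mm thick, top 18 mm above the plate; web 14 mm wide) begins here with a rounded, ramped nose; a carriage on it can be lifted about 3 mm. A carriage is threaded on here at the height of home and slid along +x; it can not go on from above.
Not all that is in view belongs to the job. What is shaped like the carriage2 but blue is not meant.

How it is judged:
By the outcome, as a careful person would: the job done as asked, in the order asked, and still so for the second after the job is handed in, with the robot touching nothing.
Of carriage1, carriage2, carriage3 only 1 to 3 are there at a start; the rules pass over those that are not, and their reading is None.
At some moment in a run one of carriage1, carriage2, carriage3 may be knocked a few centimetres aside while the robot is not near it.
It also fails if it takes over 210 s, if anything falls off the work surface, if the arm or the gripper's body presses on something with over 40 N, if the wrist force passes 120 N, or if a joint passes its speed limit or range.

## Robot

A 6-joint arm with a two-finger parallel gripper is mounted at the origin on the work surface. World frame = base frame: x ahead of the robot, y to its left, z up, the work surface at z = 0. Lengths are in m, angles in rad, forces in N, time in s.
With the tool pointing down it reaches from about 0.35 to 0.975 m from the base axis. Payload 4.9 kg.
Tool frame: the origin (TCP) lies at the very end of the fingers, on their centre line; the grasp point (between the pads) lies 19 mm behind it; z points along the fingers, y is the direction in which the jaws open and shut (so a half turn about z gives the same grasp; the last joint's range is limited). The gripper opens to 85 mm and grips with 20 to 120 N. Pads are 22 mm wide; open, the fingers measure 114 mm over their backs; the gripper's body (76 mm by 85 mm) begins 54 mm behind the grasp point. The pads swing forward as they close: fully open they stand 13 mm farther back than shut.
Start: joints at [-1.339, 0.053, 1.613, -0, 1.476, -0.119], TCP at [0.215, -0.587, 0.231] pointing down, gripper open.
Joint ranges: [-3.01, 3.01], [-1.01, 2.22], [0.06, 2.58], [-1.02, 4.17], [0.09, 2.62], [-3.14, 3.14]. Speed limits (rad/s): [2.57, 2.57, 3.14, 3.14, 3.14, 3.14].

## Interface

Orientations are given as a unit quaternion [w, x, y, z].
In Python, from plant import state, eyes, job_done gives the robot as it stands.
- The arm moves only by the tool apply_moves, never from a script. Its argument "commands" is a list of rows, each an object with "linear": the shift along the tool's x, y, z in m, a list of three; "delta_rot": the turn, a rotation vector about the tool's x, y, z in degrees, a list of three; "fingers": the closure in counts, from 0 (fully open) to 255 (shut). In form: [{"linear": [x, y, z], "delta_rot": [wx, wy, wz], "fingers": fingers}, ...]. A call has exactly 8 rows; each row is the pose to reach, as a shift and turn from the pose commanded when the call began, along the tool's axes at that moment; what a row does not reach only later rows make up. A row lasts 1/10 s, in which the tool goes at most 50 mm and 8.59 degrees, less where a joint would pass 70% of its speed; a pose out of reach is approached as far as the arm can. A call with a gripper value outside its range is refused whole. The fingers move at their own pace and stop on an object; the grip force is fixed at half the most. Time passes only in rows, so rows that repeat a pose let the fingers close, or fill a call up. It gives the time, the measured TCP pose, the force and the opening at its end, in the units of the state.
- state(): the state, without advancing time (a new reading comes with each control period).
- eyes.grab_frame(name): name is "scene" or "side" or "wrist"; returns the picture (420x560x3 uint8, red, green, blue); there is no depth.
- eyes.camera_params(name): a dict with "fx", "fy", "cx", "cy" (pixels), "k1" (the pictures are not rectified: a ray, as slopes to the right and down, at radius r is drawn at 1 + k1 r^2 times it, then the intrinsics apply), "position" and "rotation" of the camera in the world; the wrist camera has in their place "T_tool_cam" (4x4, takes a point from camera to tool coordinates, whose origin is the TCP and whose axes are the flange's). Camera axes: x right, y down, z forward; pixel columns grow to the right and rows downward; lengths in m; the calibration is good to about 2 mm. A picture is of the moment at which its call begins: read the wrist's pose just before it. camera_params takes no time and is no camera call.
- job_done(): hands the job in, once; it reports no verdict.
The state is a dict: "time": time; "joint_pos": joint angles; "joint_vel": joint speeds; "joint_efforts": joint torques, N m; "tool_pos": TCP position; "tool_rot": TCP orientation; "contact_force": force on the tool from outside, world axes, zero at the start; "ft_torque": the same for the moment, N m; "gripper_width": opening from 0.0 (shut) to 1.0 (fully open).
Only numpy, scipy, OpenCV 4.12 (cv2) and the standard library are available. Lean on these libraries where they do the work, as an engineer would, in place of code of your own. Each camera call takes 0.05 s, during which the arm holds its last target.

## Working session

There is one attempt and no reset: what is moved stays moved. The work goes in short steps, Python scripts to look and compute and a tool call to move; the robot and the scene stay as the last step left them, time stands still between calls to the robot, and variables do not carry over. Pictures are saved under pics/ and viewed, and the job is handed in when it is done.

Besides the shell and the picture viewer there is one more tool, called after "Call:" by a JSON object that holds its "api" and its "payload", one argument or row to a line. apply_moves: Moves the arm, as the interface text tells. Its arguments: {"type":"object","properties":{"commands":{"type":"array","items":{"type":"object","properties":{"linear":{"type":"array","items":{"type":"number"}},"delta_rot":{"type":"array","items":{"type":"number"}},"fingers":{"type":"number"}}}}},"required":["commands"]}

```bash
ls; mkdir -p pics; cat > look.py <<'E'
import sys,cv2
from plant import state,eyes
def save(cam,name):
    im=eyes.grab_frame(cam); cv2.imwrite(f'pics/{name}.png',cv2.cvtColor(im,cv2.COLOR_RGB2BGR)); return im
E
python3 - <<'E'
from look import *
import numpy as np
s=state();print({k:np.round(v,3).tolist() for k,v in s.items()})
for c in ['scene','side','wrist']:
    print(c,eyes.camera_params(c)); save(c,c+'0')
E
```

```text
pics
{'time': 0.0, 'joint_pos': [-1.339, 0.053, 1.614, -0.0, 1.476, -0.119], 'joint_vel': [-0.001, 0.001, -0.001, -0.001, 0.002, 0.002], 'joint_efforts': [-0.001, -39.368, -37.018, -0.0, 0.007, -0.0], 'tool_pos': [0.215, -0.586, 0.23], 'tool_rot': [-0.001, 0.985, 0.174, -0.0], 'contact_force': [-0.066, 0.228, -0.092], 'ft_torque': [0.005, -0.006, 0.046], 'gripper_width': 1.0}
scene {'fx': 531.1055431032447, 'fy': 531.1055431032447, 'cx': 284.6040158196384, 'cy': 215.6896748491328, 'k1': -0.08079798922641258, 'position': array([1.63395846, 0.36773154, 1.22652635]), 'rotation': array([-0.2185688 ,  0.55059329,  0.74447454, -0.30794863])}
side {'fx': 396.14651410193113, 'fy': 396.14651410193113, 'cx': 282.34789332554277, 'cy': 208.90207167620343, 'k1': -0.05628761589950423, 'position': array([0.55436527, 0.89846559, 0.67133222]), 'rotation': array([ 0.02644164, -0.02327726,  0.86900278, -0.49355159])}
wrist {'fx': 309.25735749514325, 'fy': 309.25735749514325, 'cx': 277.326331403264, 'cy': 213.77043230203765, 'k1': -0.0009119147484727742, 'T_tool_cam': array([[-8.05532367e-04, -9.45314766e-01, -3.26158466e-01,
         8.46255394e-02],
       [ 9.99999499e-01, -9.55220315e-04,  2.98786983e-04,
        -2.34090679e-04],
       [-5.94000940e-04, -3.26158062e-01,  9.45315062e-01,
        -1.43469002e-01],
       [ 0.00000000e+00,  0.00000000e+00,  0.00000000e+00,
         1.00000000e+00]])}
```

View pics/scene0.png

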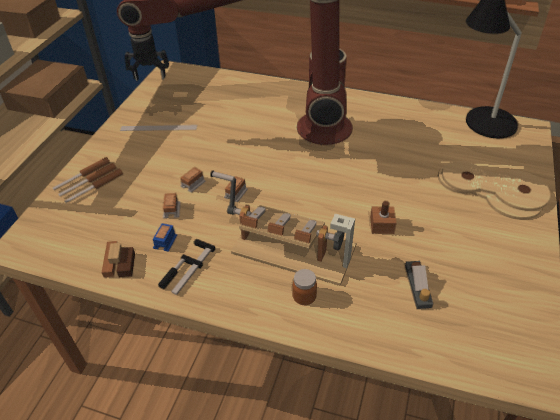

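View pics/side0.png

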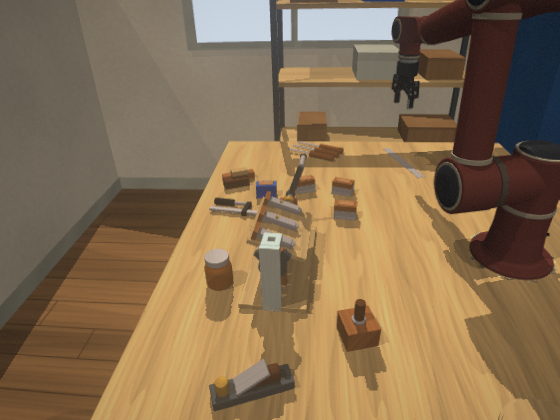

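View pics/wrist0.png

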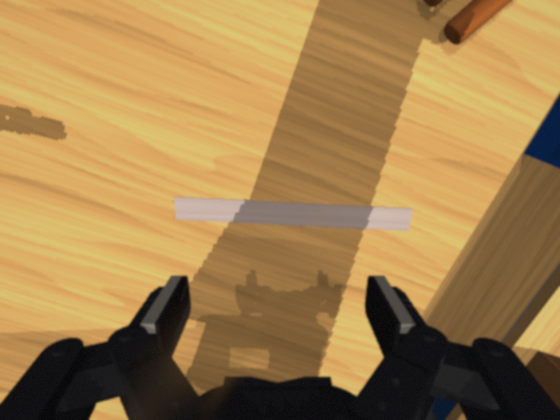

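```bash
cat >> look.py <<'E'
import numpy as np
from scipy.spatial.transform import Rotation as R
def quat(q): return R.from_quat(np.r_[q[1:],q[0]])
def cam(c,st=None):
    p=eyes.camera_params(c)
    if 'T_tool_cam' in p:
        st=st or state(); T=np.array(p['T_tool_cam']); Rt=quat(st['tool_rot']).as_matrix()
        return p, Rt@T[:3,:3], Rt@T[:3,3]+np.array(st['tool_pos'])
    return p, quat(p['rotation']).as_matrix(), np.array(p['position'])
def ray(c,u,v,st=None):
    p,Rm,t=cam(c,st); d=np.array([(u-p['cx'])/p['fx'],(v-p['cy'])/p['fy']]); s=d.copy()
    for _ in range(20): s=d/(1+p['k1']*(s@s))
    return t,Rm@np.r_[s,1]
def onz(c,u,v,z,st=None):
    t,d=ray(c,u,v,st); return t+d*(z-t[2])/d[2]
def proj(c,P,st=None):
    p,Rm,t=cam(c,st); q=(np.atleast_2d(P)-t)@Rm; s=q[:,:2]/q[:,2:]; s=s*(1+p['k1']*(s**2).sum(1,keepdims=True))
    return s*[p['fx'],p['fy']]+[p['cx'],p['cy']]
def tri(obs):
    A=np.zeros((3,3));b=np.zeros(3)
    for c,u,v in obs:
        t,d=ray(c,u,v); d=d/np.linalg.norm(d); M=np.eye(3)-np.outer(d,d); A+=M;b+=M@t
    x=np.linalg.solve(A,b); return x,[proj(c,x)[0]-[u,v] for c,u,v in obs]
def crop(src,x0,y0,w,h,k,name):
    im=cv2.imread(f'pics/{src}.png')[y0:y0+h,x0:x0+w]; im=cv2.resize(im,None,fx=k,fy=k,interpolation=cv2.INTER_CUBIC); cv2.imwrite(f'pics/{name}.png',im)
E
python3 - <<'E'
from look import *
crop('scene0',140,150,270,160,2.95,'s0a')
crop('side0',200,135,220,215,2.75,'d0a')
E
```

```text
(no output)
```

View pics/s0a.png

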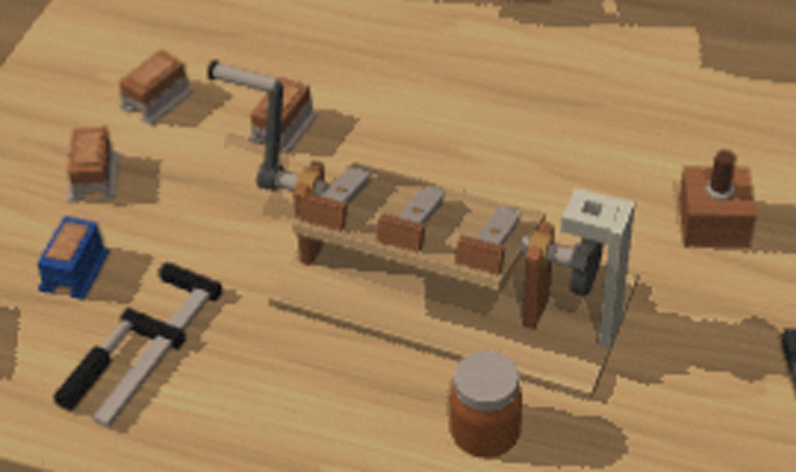

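View pics/d0a.png

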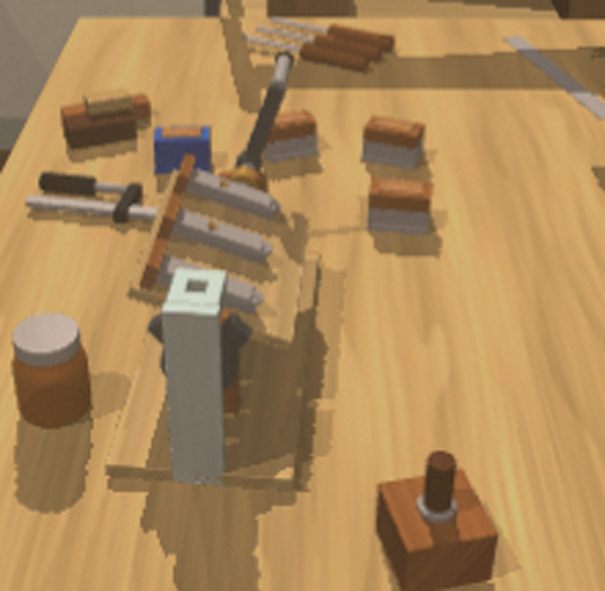

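```bash
python3 - <<'E'
from look import *
S=lambda x,y:('scene',140+x/2.95,150+y/2.95)
D=lambda x,y:('side',200+x/2.75,135+y/2.75)
def P(n,*o):
    x,e=tri(o);print(n,x.round(4),[a.round(1).tolist() for a in e])
P('guide',S(592,208),D(197,286))
for o in (S(592,208),D(197,286)): print(onz(*o,.18).round(4))
P('pinTop',S(724,155),D(440,460))
P('collar',S(720,190),D(438,512))
for o in (S(720,190),D(438,512)): print('collar',onz(*o,.055).round(4))
P('jigcorner far +y',S(595,390),D(112,470))
P('jigcorner near +y',S(637,278),D(297,485))
for o in (S(595,390),D(112,470),S(637,278),D(297,485),S(270,300)): print('base',onz(*o,.014).round(4))
P('grip end',S(212,70),D(285,58))
P('grip inner',S(276,86),D(265,88))
E
```

```text
guide [0.6351 0.2013 0.1796] [[0.1, 0.2], [0.1, -0.2]]
[0.6349 0.201  0.18  ]
[0.6352 0.2026 0.18  ]
pinTop [0.4491 0.3026 0.1007] [[0.2, 0.6], [0.6, -0.8]]
collar [0.4467 0.3043 0.0482] [[0.2, 0.5], [0.4, -0.6]]
collar [0.4517 0.3038 0.055 ]
collar [0.4489 0.3125 0.055 ]
jigcorner far +y [0.7107 0.233  0.01  ] [[0.1, 0.2], [0.2, -0.3]]
jigcorner near +y [0.5545 0.241  0.007 ] [[0.0, 0.1], [0.1, -0.1]]
base [0.713  0.2329 0.014 ]
base [0.7101 0.2379 0.014 ]
base [0.5605 0.2416 0.014 ]
base [0.5547 0.2483 0.014 ]
base [ 0.6966 -0.1095  0.014 ]
grip end [ 0.5748 -0.2025  0.1993] [[-0.0, -0.0], [-0.0, 0.0]]
grip inner [ 0.5907 -0.1261  0.2035] [[0.4, 1.8], [1.1, -1.6]]
```

```bash
cat >> look.py <<'E'
def goto(x,y,z,head,st=None,pitch=0):
    """head: heading (deg) of tool y axis in world (mod 180 picks nearest). prints linear, delta_rot"""
    st=st or state(); Rt=quat(st['tool_rot']); cur=Rt.as_matrix()[:,1]
    h0=np.degrees(np.arctan2(cur[1],cur[0]))
    while head-h0>90: head-=180
    while head-h0<-90: head+=180
    a=np.radians(head); yv=np.array([np.cos(a),np.sin(a),0]); zv=np.array([0,0,-1.]); xv=np.cross(yv,zv)
    M=R.from_matrix(np.c_[xv,yv,zv])
    lin=Rt.inv().apply(np.array([x,y,z])-st['tool_pos']); rot=np.degrees((Rt.inv()*M).as_rotvec())
    print('t',round(st['time'],2),'pos',np.round(st['tool_pos'],4),'head',round(h0,1),'w',round(st['gripper_width'],3),'F',np.round(st['contact_force'],1))
    print('linear',lin.round(4).tolist(),'rot',rot.round(2).tolist())
E
python3 - <<'E'
from look import *
goto(0.585,-0.165,0.33,-2.9)
E
```

```text
t 0.15 pos [ 0.2147 -0.5865  0.2303] head -69.9 w 1.0 F [-0.4  0.3  0.8]
linear [0.4926, -0.2687, -0.0991] rot [-0.07, -0.06, -67.0]
```

Call:
{"api": "apply_moves", "payload": {
  "commands": [
    {"linear": [0.493,-0.269,-0.099],"delta_rot": [0,0,-67],"fingers": 0},
    {"linear": [0.493,-0.269,-0.099],"delta_rot": [0,0,-67],"fingers": 0},
    {"linear": [0.493,-0.269,-0.099],"delta_rot": [0,0,-67],"fingers": 0},
    {"linear": [0.493,-0.269,-0.099],"delta_rot": [0,0,-67],"fingers": 0},
    {"linear": [0.493,-0.269,-0.099],"delta_rot": [0,0,-67],"fingers": 0},
    {"linear": [0.493,-0.269,-0.099],"delta_rot": [0,0,-67],"fingers": 0},
    {"linear": [0.493,-0.269,-0.099],"delta_rot": [0,0,-67],"fingers": 0},
    {"linear": [0.493,-0.269,-0.099],"delta_rot": [0,0,-67],"fingers": 0}
  ]
}}

```text
time: 0.95
tool_pos: [0.4755, -0.289, 0.3009]
tool_rot: [-0.0, 0.723, 0.691, -0.0]
contact_force: [0.8, -0.8, 0.7]
gripper_width: 0.997
```

```bash
python3 - <<'E'
from look import *
goto(0.585,-0.165,0.33,-2.9)
E
```

```text
t 0.95 pos [ 0.4755 -0.289   0.3009] head -2.6 w 0.997 F [ 0.8 -0.8  0.7]
linear [0.1289, 0.1037, -0.0291] rot [-0.0, -0.0, 0.3]
```

Call:
{"api": "apply_moves", "payload": {
  "commands": [
    {"linear": [0.129,0.104,-0.029],"delta_rot": [0,0,0],"fingers": 0},
    {"linear": [0.129,0.104,-0.029],"delta_rot": [0,0,0],"fingers": 0},
    {"linear": [0.129,0.104,-0.029],"delta_rot": [0,0,0],"fingers": 0},
    {"linear": [0.129,0.104,-0.029],"delta_rot": [0,0,0],"fingers": 0},
    {"linear": [0.129,0.104,-0.029],"delta_rot": [0,0,0],"fingers": 0},
    {"linear": [0.129,0.104,-0.029],"delta_rot": [0,0,0],"fingers": 0},
    {"linear": [0.129,0.104,-0.029],"delta_rot": [0,0,0],"fingers": 0},
    {"linear": [0.129,0.104,-0.029],"delta_rot": [0,0,0],"fingers": 0}
  ]
}}

```text
time: 1.75
tool_pos: [0.5842, -0.1686, 0.3293]
tool_rot: [-0.0, 0.726, 0.688, -0.0]
contact_force: [-0.3, -0.4, 0.1]
gripper_width: 1.002
```

```bash
python3 - <<'E'
from look import *
st=state();save('wrist','w1');goto(0.585,-0.165,0.33,-2.9,st)
print(proj('wrist',[[.583,-.164,.2],[.6266,.0317,.105]],st))
E
```

```text
t 1.75 pos [ 0.5842 -0.1686  0.3293] head -3.0 w 1.002 F [-0.3 -0.4  0.1]
linear [0.0036, 0.0006, -0.0007] rot [-0.04, -0.0, -0.13]
[[275.50859914 199.07116844]
 [308.64486529 -17.71104144]]
```

View pics/w1.png

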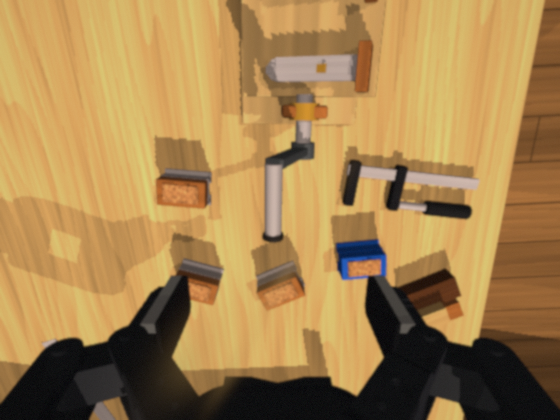

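```bash
python3 - <<'E'
from look import *
st=state()
crop('w1',230,30,160,130,4.5,'w1a'); crop('w1',140,140,300,180,2.6,'w1b')
for u,v,z in [(273,165,.2),(272,235,.2),(305,130,.105),(305,100,.105)]: print(u,v,onz('wrist',u,v,z,st).round(4))
for u,v in [(182,193),(200,290),(281,293),(365,267)]: print(u,v,onz('wrist',u,v,.047,st).round(4))
E
```

```text
273 165 [ 0.5826 -0.1325  0.2   ]
272 235 [ 0.5778 -0.1995  0.2   ]
305 130 [ 0.6196 -0.111   0.105 ]
305 100 [ 0.6204 -0.0786  0.105 ]
182 193 [ 0.4474 -0.1927  0.047 ]
200 290 [ 0.4514 -0.353   0.047 ]
281 293 [ 0.58   -0.3655  0.047 ]
365 267 [ 0.7124 -0.3258  0.047 ]
```

View pics/w1a.png

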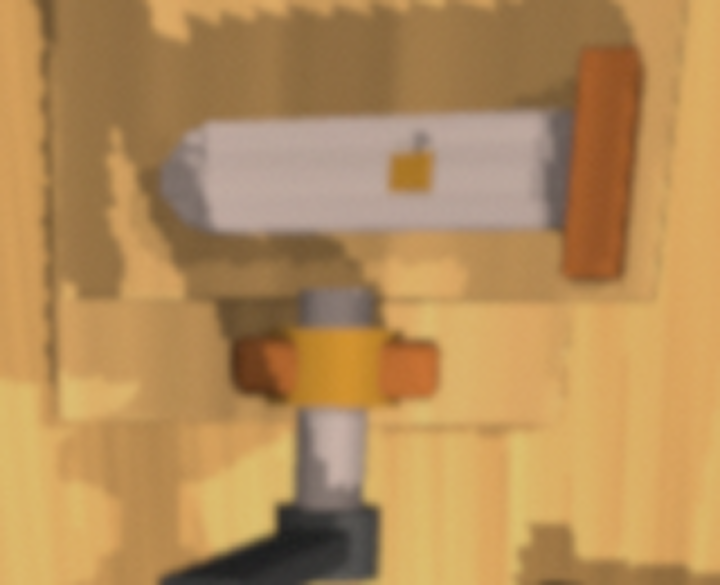

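View pics/w1b.png

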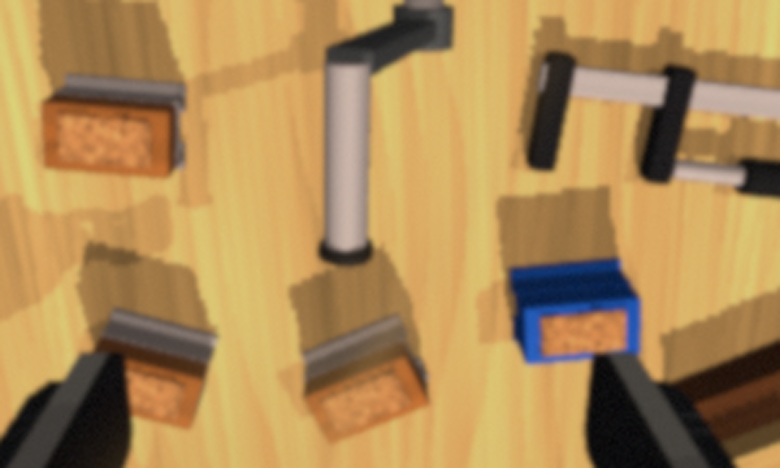

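```bash
python3 - <<'E'
from look import *
goto(0.580,-0.168,0.180,-2.9)
E
```

```text
t 1.8 pos [ 0.5843 -0.1685  0.3294] head -3.0 w 1.001 F [-0.5  0.1  0.2]
linear [0.0003, -0.0042, 0.1494] rot [-0.03, 0.0, -0.12]
```

Call:
{"api": "apply_moves", "payload": {
  "commands": [
    {"linear": [0,-0.004,0.05],"delta_rot": [0,0,0],"fingers": 0},
    {"linear": [0,-0.004,0.1],"delta_rot": [0,0,0],"fingers": 0},
    {"linear": [0,-0.004,0.125],"delta_rot": [0,0,0],"fingers": 0},
    {"linear": [0,-0.004,0.15],"delta_rot": [0,0,0],"fingers": 0},
    {"linear": [0,-0.004,0.15],"delta_rot": [0,0,0],"fingers": 255},
    {"linear": [0,-0.004,0.15],"delta_rot": [0,0,0],"fingers": 255},
    {"linear": [0,-0.004,0.15],"delta_rot": [0,0,0],"fingers": 255},
    {"linear": [0,-0.004,0.15],"delta_rot": [0,0,0],"fingers": 255}
  ]
}}

```text
time: 2.6
tool_pos: [0.5822, -0.1678, 0.1823]
tool_rot: [0.002, 0.725, 0.689, 0.001]
contact_force: [-0.4, -0.2, 0.9]
gripper_width: 0.332
```

```bash
python3 - <<'E'
from look import *
st=state();save('wrist','w2');goto(0.6165,-0.168,0.1855,-2.9,st)
E
```

```text
t 2.6 pos [ 0.5822 -0.1678  0.1823] head -2.9 w 0.332 F [-0.4 -0.2  0.9]
linear [0.0015, 0.0343, -0.0031] rot [0.21, 0.08, -0.01]
```

View pics/w2.png

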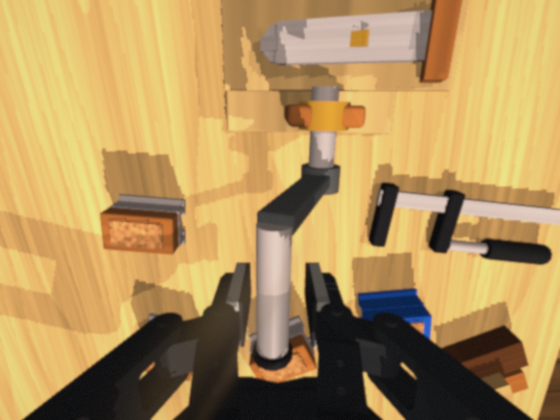

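Call:
{"api": "apply_moves", "payload": {
  "commands": [
    {"linear": [0,0,0],"delta_rot": [0,0,0],"fingers": 255},
    {"linear": [0,0,0],"delta_rot": [0,0,0],"fingers": 255},
    {"linear": [0,0,0],"delta_rot": [0,0,0],"fingers": 255},
    {"linear": [0,0,0],"delta_rot": [0,0,0],"fingers": 255},
    {"linear": [0,0,0],"delta_rot": [0,0,0],"fingers": 255},
    {"linear": [0,0,0],"delta_rot": [0,0,0],"fingers": 255},
    {"linear": [0,0,0],"delta_rot": [0,0,0],"fingers": 255},
    {"linear": [0,0,0],"delta_rot": [0,0,0],"fingers": 255}
  ]
}}

```text
time: 3.45
tool_pos: [0.581, -0.1676, 0.182]
tool_rot: [0.0, 0.725, 0.689, -0.0]
contact_force: [-4.3, 1.1, 5.3]
gripper_width: 0.168
```

```bash
python3 - <<'E'
from look import *
goto(0.6165,-0.168,0.1855,-2.9)
E
```

```text
t 3.45 pos [ 0.581  -0.1676  0.182 ] head -2.9 w 0.168 F [-4.3  1.1  5.3]
linear [0.0014, 0.0355, -0.0035] rot [0.01, 0.07, -0.03]
```

Call:
{"api": "apply_moves", "payload": {
  "commands": [
    {"linear": [0.0,0.006,-0.0018],"delta_rot": [0,0,0],"fingers": 255},
    {"linear": [0,0.0115,-0.0035],"delta_rot": [0,0,0],"fingers": 255},
    {"linear": [0,0.0175,-0.0047],"delta_rot": [0,0,0],"fingers": 255},
    {"linear": [0,0.0235,-0.0057],"delta_rot": [0,0,0],"fingers": 255},
    {"linear": [0,0.0295,-0.0062],"delta_rot": [0,0,0],"fingers": 255},
    {"linear": [0,0.0355,-0.0064],"delta_rot": [0,0,0],"fingers": 255},
    {"linear": [0,0.0355,-0.0064],"delta_rot": [0,0,0],"fingers": 255},
    {"linear": [0,0.0355,-0.0064],"delta_rot": [0,0,0],"fingers": 255}
  ]
}}

```text
time: 4.25
tool_pos: [0.6152, -0.1699, 0.1892]
tool_rot: [-0.001, 0.725, 0.689, -0.002]
contact_force: [-8.8, -1.7, 9.0]
gripper_width: 0.164
```

```bash
python3 - <<'E'
from look import *
save('wrist','w3');goto(0.6165,-0.168,0.1855,-2.9);save('side','d3');crop('side','x' and 0,0,1,1,1,'x') if 0 else None
crop('d3',200,135,220,215,2.75,'d3a')
E
```

```text
t 4.3 pos [ 0.6152 -0.1699  0.1892] head -2.9 w 0.165 F [-8.  -0.8  9. ]
linear [0.0019, 0.0012, 0.0037] rot [-0.2, 0.13, -0.04]
```

View pics/w3.png

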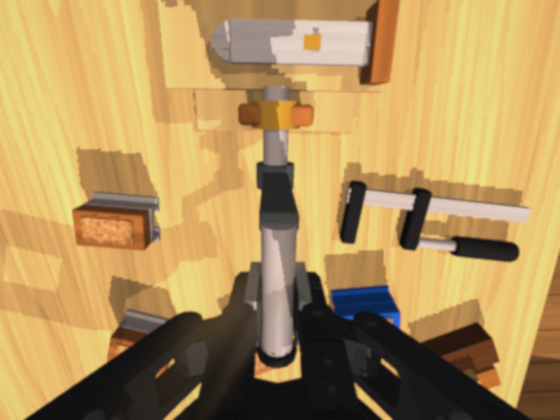

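View pics/d3a.png

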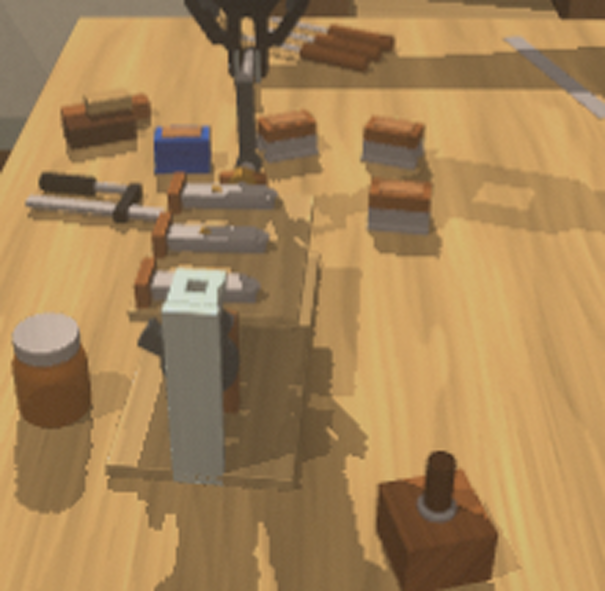

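```bash
python3 - <<'E'
from look import *
crop('w3',200,70,150,300,2,'w3a')
import cv2
im=cv2.imread('pics/w3.png').astype(int)
for v in (145,148,152,235,240,245,250):
    print(v,[int(x) for x in im[v,255:302].sum(1)//3])
E
```

```text
145 [189, 192, 191, 191, 191, 192, 189, 173, 136, 110, 109, 114, 121, 126, 129, 135, 135, 136, 138, 138, 137, 138, 138, 136, 135, 132, 129, 129, 143, 162, 163, 157, 159, 176, 186, 189, 189, 187, 187, 189, 188, 189, 187, 187, 187, 186, 186]
148 [191, 191, 192, 191, 191, 192, 189, 173, 136, 109, 107, 114, 121, 126, 131, 134, 135, 137, 137, 138, 138, 138, 138, 136, 133, 131, 128, 128, 139, 156, 159, 155, 158, 174, 186, 190, 189, 189, 188, 188, 190, 189, 187, 187, 187, 186, 184]
152 [191, 192, 191, 191, 192, 192, 189, 174, 136, 111, 108, 117, 121, 125, 131, 133, 134, 135, 137, 138, 137, 137, 137, 136, 133, 130, 127, 124, 125, 136, 150, 152, 161, 179, 189, 190, 190, 189, 189, 189, 190, 189, 187, 187, 187, 188, 185]
235 [186, 185, 185, 184, 180, 163, 130, 112, 122, 134, 146, 155, 165, 171, 177, 181, 174, 156, 142, 139, 139, 139, 139, 139, 139, 139, 139, 137, 138, 137, 135, 133, 130, 130, 128, 124, 120, 115, 112, 110, 113, 142, 174, 186, 186, 182, 180]
240 [184, 185, 185, 186, 181, 164, 129, 114, 121, 133, 145, 155, 164, 172, 178, 184, 187, 188, 185, 181, 176, 170, 157, 144, 141, 139, 139, 140, 137, 136, 133, 133, 131, 128, 127, 123, 122, 116, 111, 110, 118, 145, 175, 186, 184, 182, 180]
245 [185, 186, 185, 187, 183, 167, 131, 114, 122, 135, 145, 156, 165, 172, 178, 184, 188, 192, 194, 198, 200, 200, 198, 182, 157, 142, 139, 138, 138, 136, 135, 133, 132, 129, 126, 125, 122, 116, 113, 111, 119, 147, 175, 184, 184, 182, 179]
250 [185, 186, 186, 186, 185, 168, 136, 119, 123, 135, 146, 155, 164, 172, 178, 184, 188, 191, 194, 198, 200, 201, 202, 195, 175, 153, 142, 138, 138, 136, 135, 133, 131, 130, 127, 124, 122, 118, 115, 113, 127, 153, 177, 184, 184, 180, 178]
```

View pics/w3a.png

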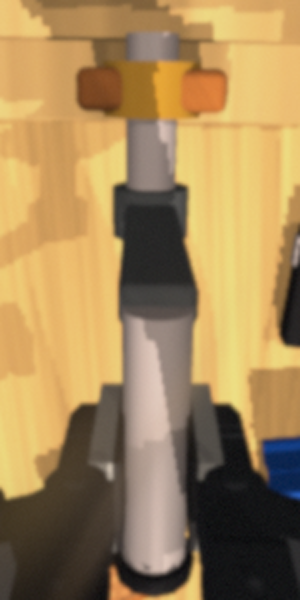

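Call:
{"api": "apply_moves", "payload": {
  "commands": [
    {"linear": [0,0,0],"delta_rot": [0,0,0],"fingers": 0},
    {"linear": [0,0,0],"delta_rot": [0,0,0],"fingers": 0},
    {"linear": [0,0,0],"delta_rot": [0,0,0],"fingers": 0},
    {"linear": [0,0,0],"delta_rot": [0,0,0],"fingers": 0},
    {"linear": [0,0,0],"delta_rot": [0,0,0],"fingers": 0},
    {"linear": [0,0,-0.05],"delta_rot": [0,0,0],"fingers": 0},
    {"linear": [0,0,-0.1],"delta_rot": [0,0,0],"fingers": 0},
    {"linear": [0,0,-0.15],"delta_rot": [0,0,0],"fingers": 0}
  ]
}}

```text
time: 5.15
tool_pos: [0.6162, -0.1687, 0.3372]
tool_rot: [-0.001, 0.725, 0.689, -0.0]
contact_force: [0.4, -0.3, 0.2]
gripper_width: 1.002
```

```bash
python3 - <<'E'
from look import *
st=state();save('wrist','w4');goto(0.4495,0.305,0.33,-2.9,st)
save('side','d4');crop('d4',200,135,220,215,2.75,'d4a')
E
```

```text
t 5.15 pos [ 0.6162 -0.1687  0.3372] head -2.9 w 1.002 F [ 0.4 -0.3  0.2]
linear [0.4647, -0.1904, 0.0076] rot [-0.07, -0.03, 0.01]
```

View pics/w4.png

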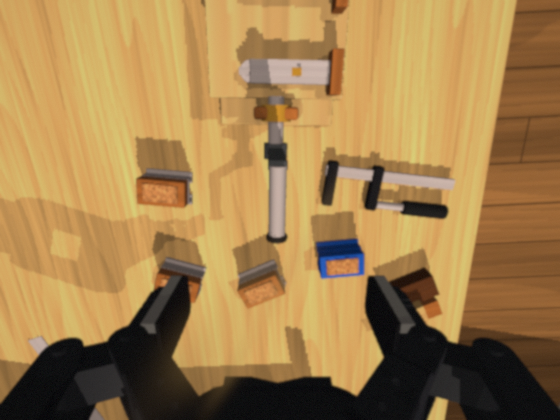

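Call:
{"api": "apply_moves", "payload": {
  "commands": [
    {"linear": [0.465,-0.19,0.04],"delta_rot": [0,0,0],"fingers": 0},
    {"linear": [0.465,-0.19,0.04],"delta_rot": [0,0,0],"fingers": 0},
    {"linear": [0.465,-0.19,0.04],"delta_rot": [0,0,0],"fingers": 0},
    {"linear": [0.465,-0.19,0.04],"delta_rot": [0,0,0],"fingers": 0},
    {"linear": [0.465,-0.19,0.04],"delta_rot": [0,0,0],"fingers": 0},
    {"linear": [0.465,-0.19,0.04],"delta_rot": [0,0,0],"fingers": 0},
    {"linear": [0.465,-0.19,0.04],"delta_rot": [0,0,0],"fingers": 0},
    {"linear": [0.465,-0.19,0.04],"delta_rot": [0,0,0],"fingers": 0}
  ]
}}

```text
time: 6.05
tool_pos: [0.4836, 0.2091, 0.3041]
tool_rot: [0.0, 0.725, 0.689, 0.0]
contact_force: [0.3, 0.9, 0.1]
gripper_width: 0.998
```

```bash
python3 - <<'E'
from look import *
goto(0.4495,0.305,0.25,-2.9)
E
```

```text
t 6.05 pos [0.4836 0.2091 0.3041] head -2.9 w 0.998 F [0.3 0.9 0.1]
linear [0.094, -0.0389, 0.0541] rot [0.04, -0.01, -0.01]
```

Call:
{"api": "apply_moves", "payload": {
  "commands": [
    {"linear": [0.094,-0.039,0.054],"delta_rot": [0,0,0],"fingers": 0},
    {"linear": [0.094,-0.039,0.054],"delta_rot": [0,0,0],"fingers": 0},
    {"linear": [0.094,-0.039,0.054],"delta_rot": [0,0,0],"fingers": 0},
    {"linear": [0.094,-0.039,0.054],"delta_rot": [0,0,0],"fingers": 0},
    {"linear": [0.094,-0.039,0.054],"delta_rot": [0,0,0],"fingers": 0},
    {"linear": [0.094,-0.039,0.054],"delta_rot": [0,0,0],"fingers": 0},
    {"linear": [0.094,-0.039,0.054],"delta_rot": [0,0,0],"fingers": 0},
    {"linear": [0.094,-0.039,0.054],"delta_rot": [0,0,0],"fingers": 0}
  ]
}}

```text
time: 6.85
tool_pos: [0.4513, 0.3024, 0.2513]
tool_rot: [0.0, 0.725, 0.688, 0.001]
contact_force: [0.7, 0.5, 0.2]
gripper_width: 0.997
```

```bash
python3 - <<'E'
from look import *
st=state();save('wrist','w5');goto(0.4495,0.305,0.25,-2.9,st)
print(proj('wrist',[[.4495,.305,.1]],st))
E
```

```text
t 6.85 pos [0.4513 0.3024 0.2513] head -3.0 w 0.997 F [0.7 0.5 0.2]
linear [0.0025, -0.0019, 0.0013] rot [0.08, -0.04, -0.1]
[[274.80633657 194.8566282 ]]
```

View pics/w5.png

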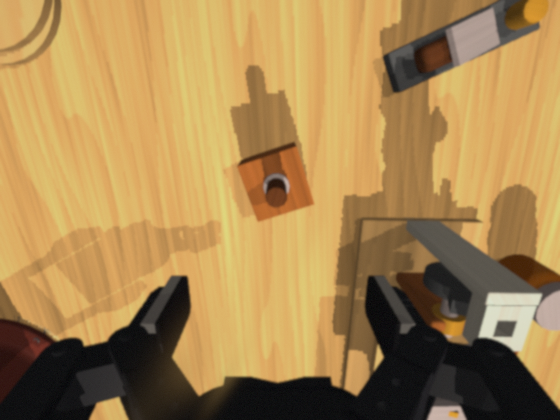

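```bash
python3 - <<'E'
from look import *
st=state();crop('w5',220,130,110,110,5,'w5a');crop('w5',440,270,110,90,6,'w5b')
print(onz('wrist',277,197,.1,st),onz('wrist',276,181,.055,st),onz('wrist',506,327,.18,st))
E
```

```text
[0.45130835 0.30284558 0.1       ] [0.45055915 0.30863563 0.055     ] [0.63917154 0.20169389 0.18      ]
```

View pics/w5a.png

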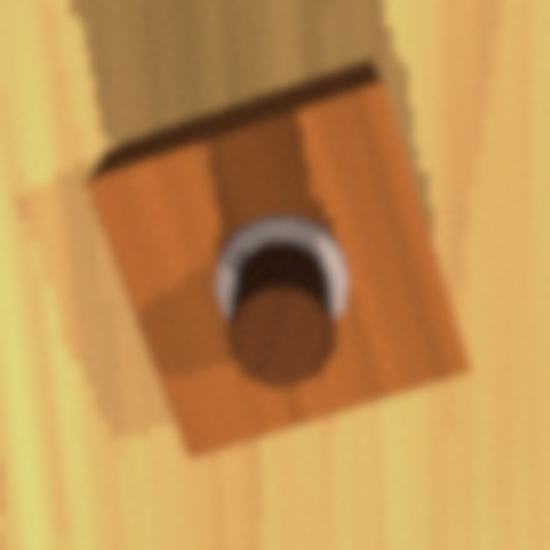

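View pics/w5b.png

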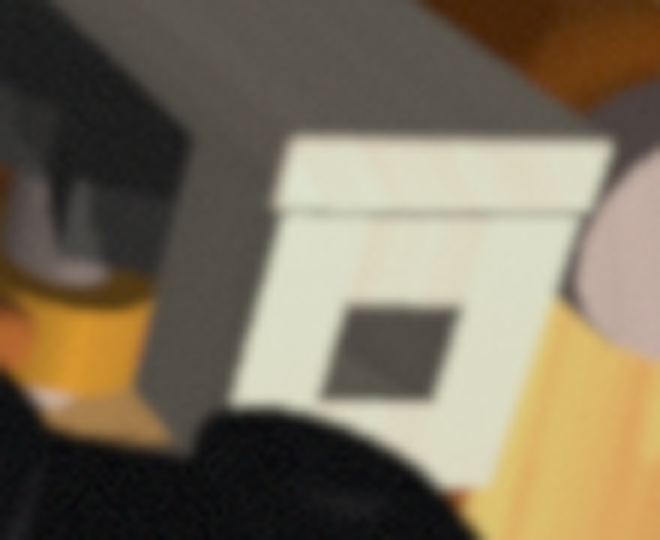

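```bash
python3 - <<'E'
from look import *
st=state();print(onz('wrist',276.6,186.6,.055,st));goto(0.451,0.304,0.064,-2.9)
E
```

```text
[0.45088481 0.30216276 0.055     ]
t 6.9 pos [0.4511 0.3025 0.2511] head -3.0 w 1.0 F [-0.1  0.7  0.9]
linear [0.0014, -0.0004, 0.1871] rot [0.06, -0.03, -0.09]
```

Call:
{"api": "apply_moves", "payload": {
  "commands": [
    {"linear": [0,0,0.05],"delta_rot": [0,0,0],"fingers": 0},
    {"linear": [0,0,0.1],"delta_rot": [0,0,0],"fingers": 0},
    {"linear": [0,0,0.14],"delta_rot": [0,0,0],"fingers": 0},
    {"linear": [0,0,0.17],"delta_rot": [0,0,0],"fingers": 0},
    {"linear": [0,0,0.187],"delta_rot": [0,0,0],"fingers": 0},
    {"linear": [0,0,0.187],"delta_rot": [0,0,0],"fingers": 255},
    {"linear": [0,0,0.187],"delta_rot": [0,0,0],"fingers": 255},
    {"linear": [0,0,0.187],"delta_rot": [0,0,0],"fingers": 255}
  ]
}}

```text
time: 7.7
tool_pos: [0.4518, 0.3037, 0.0654]
tool_rot: [0.001, 0.725, 0.689, 0.002]
contact_force: [0.2, -0.0, -0.4]
gripper_width: 0.514
```

Call:
{"api": "apply_moves", "payload": {
  "commands": [
    {"linear": [0,0,0],"delta_rot": [0,0,0],"fingers": 255},
    {"linear": [0,0,0],"delta_rot": [0,0,0],"fingers": 255},
    {"linear": [0,0,0],"delta_rot": [0,0,0],"fingers": 255},
    {"linear": [0,0,0],"delta_rot": [0,0,0],"fingers": 255},
    {"linear": [0,0,0],"delta_rot": [0,0,0],"fingers": 255},
    {"linear": [0,0,-0.02],"delta_rot": [0,0,0],"fingers": 255},
    {"linear": [0,0,-0.04],"delta_rot": [0,0,0],"fingers": 255},
    {"linear": [0,0,-0.06],"delta_rot": [0,0,0],"fingers": 255}
  ]
}}

```text
time: 8.5
tool_pos: [0.4499, 0.303, 0.1236]
tool_rot: [-0.0, 0.725, 0.689, -0.0]
contact_force: [0.2, -0.5, -1.4]
gripper_width: 0.238
```

```bash
python3 - <<'E'
from look import *
goto(0.451,0.304,0.264,-2.9);save('side','d6');crop('d6',260,150,200,200,3,'d6a')
E
```

```text
t 8.5 pos [0.4499 0.303  0.1236] head -2.9 w 0.238 F [ 0.2 -0.5 -1.4]
linear [0.001, 0.0009, -0.1404] rot [-0.05, 0.03, -0.0]
```

View pics/d6a.png

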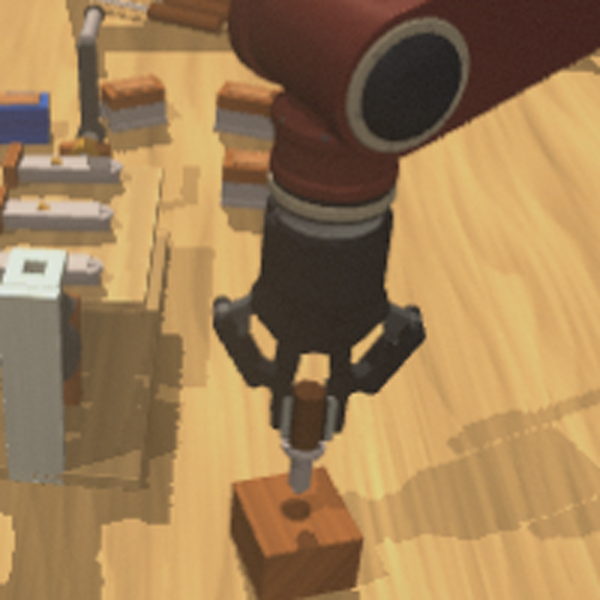

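```bash
python3 - <<'E'
from look import *
goto(0.635,0.18,0.29,-2.9)
E
```

```text
t 8.55 pos [0.4521 0.3041 0.1278] head -2.9 w 0.237 F [1.1 0.2 1.1]
linear [-0.1143, 0.1897, -0.1616] rot [0.28, -0.15, 0.01]
```

Call:
{"api": "apply_moves", "payload": {
  "commands": [
    {"linear": [0,0,-0.05],"delta_rot": [0,0,0],"fingers": 255},
    {"linear": [0,0,-0.1],"delta_rot": [0,0,0],"fingers": 255},
    {"linear": [0,0,-0.145],"delta_rot": [0,0,0],"fingers": 255},
    {"linear": [-0.02,0.04,-0.162],"delta_rot": [0,0,0],"fingers": 255},
    {"linear": [-0.045,0.08,-0.162],"delta_rot": [0,0,0],"fingers": 255},
    {"linear": [-0.07,0.12,-0.162],"delta_rot": [0,0,0],"fingers": 255},
    {"linear": [-0.095,0.16,-0.162],"delta_rot": [0,0,0],"fingers": 255},
    {"linear": [-0.114,0.19,-0.162],"delta_rot": [0,0,0],"fingers": 255}
  ]
}}

```text
time: 9.35
tool_pos: [0.636, 0.1778, 0.284]
tool_rot: [-0.0, 0.725, 0.689, -0.001]
contact_force: [-0.6, -0.1, -0.9]
gripper_width: 0.243
```

Call:
{"api": "apply_moves", "payload": {
  "commands": [
    {"linear": [0,0,0],"delta_rot": [0,0,0],"fingers": 255},
    {"linear": [0,0,0],"delta_rot": [0,0,0],"fingers": 255},
    {"linear": [0,0,0],"delta_rot": [0,0,0],"fingers": 255},
    {"linear": [0,0,0],"delta_rot": [0,0,0],"fingers": 255},
    {"linear": [0,0,0],"delta_rot": [0,0,0],"fingers": 255},
    {"linear": [0,0,0],"delta_rot": [0,0,0],"fingers": 255},
    {"linear": [0,0,0],"delta_rot": [0,0,0],"fingers": 255},
    {"linear": [0,0,0],"delta_rot": [0,0,0],"fingers": 255}
  ]
}}

```text
time: 10.15
tool_pos: [0.6343, 0.1799, 0.2855]
tool_rot: [0.0, 0.725, 0.689, 0.0]
contact_force: [0.2, 0.3, -1.3]
gripper_width: 0.241
```

```bash
python3 - <<'E'
from look import *
st=state();save('wrist','w6');goto(0.635,0.2015,0.29,-2.9,st)
print(proj('wrist',[[.635,.2015,.18]],st))
E
```

```text
t 10.15 pos [0.6343 0.1799 0.2855] head -2.9 w 0.241 F [ 0.2  0.3 -1.3]
linear [0.0216, -0.0003, -0.0045] rot [0.01, -0.0, 0.02]
[[276.4996836  187.42764826]]
```

View pics/w6.png

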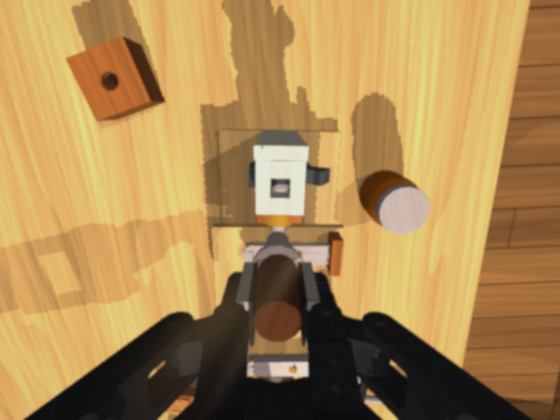

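```bash
python3 - <<'E'
from look import *
st=state();crop('w6',235,130,100,160,3.7,'w6a')
E
```

View pics/w6a.png

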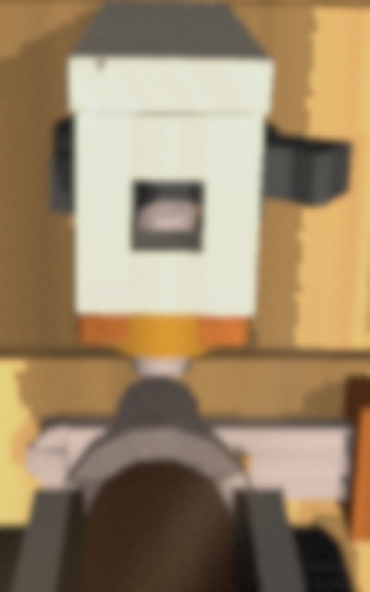

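```bash
python3 - <<'E'
from look import *
st=state();print(onz('wrist',280.4,188.1,.18,st))
print('predict tip',proj('wrist',[[.6343,.1799,.230],[.6343,.1799,.245],[.6343,.1799,.271]],st))
im=cv2.imread('pics/w6.png').astype(int).mean(2).astype(int)
for v in (233,236,240,244,):print(v,im[v,255:305].tolist())
E
```

```text
[0.63824494 0.20068099 0.18      ]
predict tip [[276.96313182 235.14148855]
 [276.9727035  244.17729733]
 [276.99292724 263.26693515]]
233 [120, 121, 123, 124, 123, 125, 126, 126, 125, 123, 122, 119, 117, 114, 108, 100, 92, 85, 79, 76, 75, 74, 75, 75, 76, 79, 85, 89, 96, 103, 113, 122, 128, 130, 129, 131, 132, 131, 130, 128, 129, 129, 129, 130, 129, 128, 129, 129, 129, 130]
236 [120, 120, 124, 123, 125, 126, 126, 125, 125, 123, 119, 115, 106, 93, 79, 73, 71, 73, 73, 73, 74, 73, 72, 73, 74, 75, 73, 74, 75, 74, 79, 92, 109, 123, 130, 130, 131, 131, 131, 130, 129, 130, 130, 129, 130, 129, 128, 129, 131, 129]
240 [115, 116, 117, 119, 119, 118, 121, 120, 120, 116, 111, 98, 83, 73, 75, 73, 73, 73, 73, 72, 72, 74, 75, 75, 74, 76, 76, 74, 76, 75, 76, 76, 79, 96, 115, 124, 126, 125, 125, 124, 125, 124, 125, 124, 125, 127, 127, 128, 130, 129]
244 [93, 94, 93, 93, 93, 92, 92, 91, 90, 85, 80, 76, 74, 74, 75, 75, 75, 77, 77, 77, 78, 78, 79, 79, 82, 84, 85, 83, 83, 79, 77, 78, 77, 77, 79, 81, 84, 89, 93, 94, 96, 96, 97, 97, 98, 100, 101, 100, 100, 100]
```

```bash
python3 - <<'E'
from look import *
st=state()
crop('w6',230,220,100,130,4.5,'w6b')
for z,r in ((.321,.011),(.276,.015),(.271,.015),(.271,.0077),(.24,.0077)):
  a=np.linspace(0,6.28,60);q=proj('wrist',np.c_[.6343+r*np.cos(a),.1799+r*np.sin(a),a*0+z],st);print(z,r,q.min(0).round(1),q.max(0).round(1))
E
```

```text
0.321 0.011 [250.8 297.9] [303.3 341.5]
0.276 0.015 [250.1 243. ] [303.9 290.8]
0.271 0.015 [250.8 239.2] [303.2 286. ]
0.271 0.0077 [263.5 251.1] [290.4 275.1]
0.24 0.0077 [265.4 230.3] [288.5 251.5]
```

View pics/w6b.png

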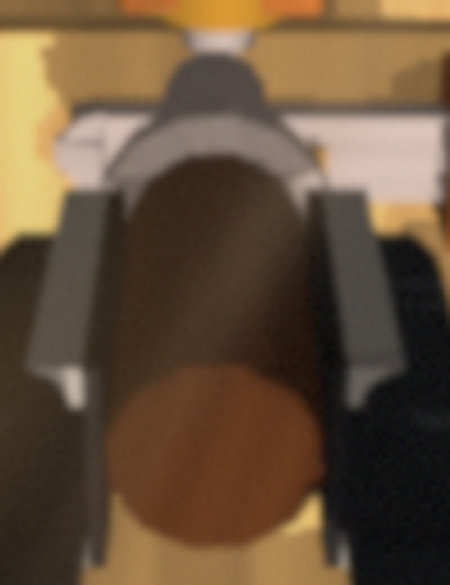

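```bash
python3 - <<'E'
from look import *
goto(0.638,0.2014,0.242,-2.9)
E
```

```text
t 10.2 pos [0.6343 0.1799 0.2855] head -2.9 w 0.239 F [-0.  -1.  -0.9]
linear [0.0217, 0.0026, 0.0435] rot [0.01, -0.0, 0.01]
```

Call:
{"api": "apply_moves", "payload": {
  "commands": [
    {"linear": [0.012,0.0014,0],"delta_rot": [0,0,0],"fingers": 255},
    {"linear": [0.0217,0.0026,0],"delta_rot": [0,0,0],"fingers": 255},
    {"linear": [0.0217,0.0026,0.015],"delta_rot": [0,0,0],"fingers": 255},
    {"linear": [0.0217,0.0026,0.03],"delta_rot": [0,0,0],"fingers": 255},
    {"linear": [0.0217,0.0026,0.0435],"delta_rot": [0,0,0],"fingers": 255},
    {"linear": [0.0217,0.0026,0.0435],"delta_rot": [0,0,0],"fingers": 255},
    {"linear": [0.0217,0.0026,0.0435],"delta_rot": [0,0,0],"fingers": 255},
    {"linear": [0.0217,0.0026,0.0435],"delta_rot": [0,0,0],"fingers": 255}
  ]
}}

```text
time: 11.0
tool_pos: [0.6384, 0.2011, 0.2426]
tool_rot: [0.0, 0.725, 0.689, 0.0]
contact_force: [0.0, 0.4, -0.4]
gripper_width: 0.242
```

```bash
python3 - <<'E'
from look import *
st=state();save('wrist','w7');goto(0.638,0.2014,0.242,-2.9,st)
crop('w7',230,150,110,170,3.5,'w7a');save('side','d7');crop('d7',220,180,120,100,6,'d7a')
save('scene','s7');crop('s7',300,170,90,100,6,'s7a')
E
```

```text
t 11.0 pos [0.6384 0.2011 0.2426] head -2.9 w 0.242 F [ 0.   0.4 -0.4]
linear [0.0003, -0.0004, 0.0006] rot [0.06, -0.01, -0.02]
```

View pics/w7a.png

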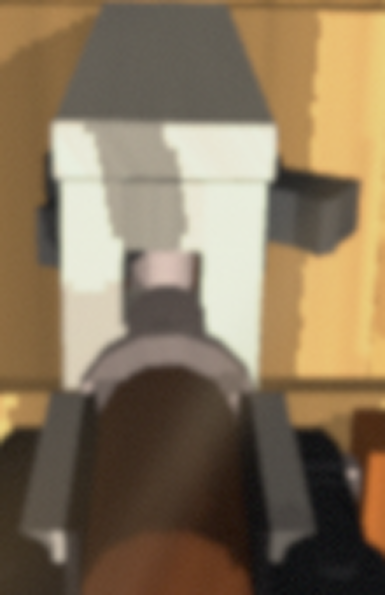

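View pics/d7a.png

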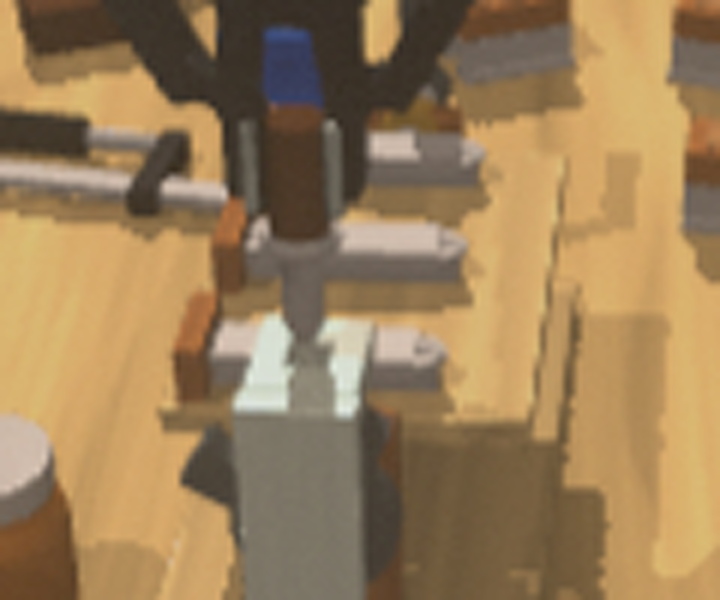

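View pics/s7a.png

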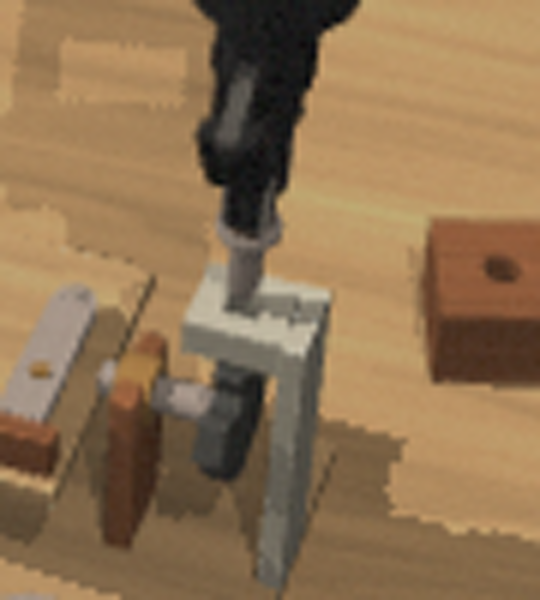

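Call:
{"api": "apply_moves", "payload": {
  "commands": [
    {"linear": [0,0,0.003],"delta_rot": [0,0,0],"fingers": 255},
    {"linear": [0,0,0.006],"delta_rot": [0,0,0],"fingers": 255},
    {"linear": [0,0,0.008],"delta_rot": [0,0,0],"fingers": 255},
    {"linear": [0,0,0.01],"delta_rot": [0,0,0],"fingers": 255},
    {"linear": [0,0,0.012],"delta_rot": [0,0,0],"fingers": 255},
    {"linear": [0,0,0.014],"delta_rot": [0,0,0],"fingers": 255},
    {"linear": [0,0,0.014],"delta_rot": [0,0,0],"fingers": 255},
    {"linear": [0,0,0.014],"delta_rot": [0,0,0],"fingers": 255}
  ]
}}

```text
time: 11.95
tool_pos: [0.638, 0.2014, 0.2277]
tool_rot: [-0.0, 0.725, 0.689, -0.0]
contact_force: [0.5, 0.4, -1.7]
gripper_width: 0.24
```

```bash
python3 - <<'E'
from look import *
st=state();save('wrist','w8');goto(0.638,0.2014,0.242,-2.9,st)
crop('w8',230,150,110,170,3.5,'w8a');save('scene','s8');crop('s8',300,170,90,100,6,'s8a')
E
```

```text
t 11.95 pos [0.638  0.2014 0.2277] head -2.9 w 0.24 F [ 0.5  0.4 -1.7]
linear [0.0, 0.0, -0.0143] rot [-0.02, -0.01, 0.0]
```

View pics/w8a.png

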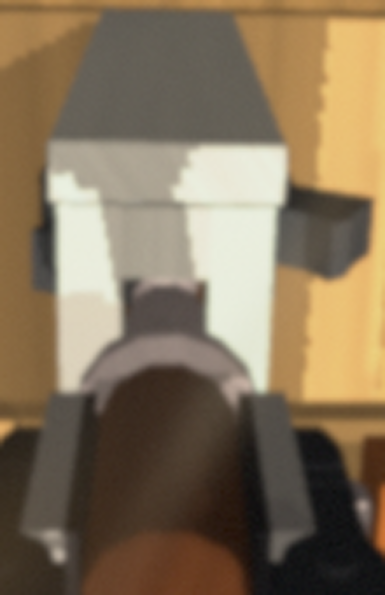

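View pics/s8a.png

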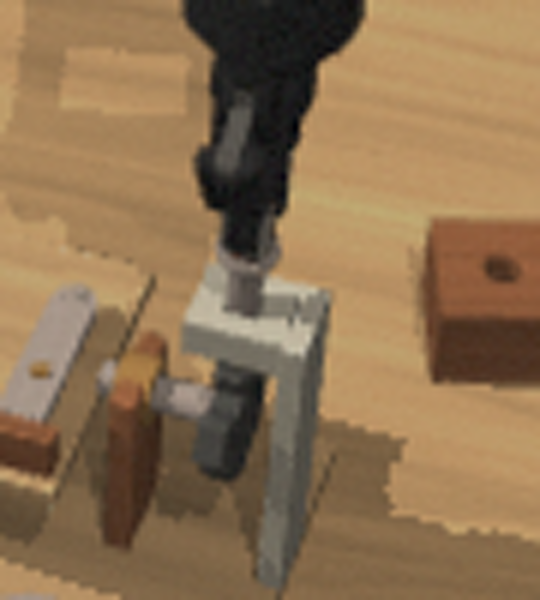

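Call:
{"api": "apply_moves", "payload": {
  "commands": [
    {"linear": [0,0,0.003],"delta_rot": [0,0,0],"fingers": 255},
    {"linear": [0,0,0.006],"delta_rot": [0,0,0],"fingers": 255},
    {"linear": [0,0,0.009],"delta_rot": [0,0,0],"fingers": 255},
    {"linear": [0,0,0.011],"delta_rot": [0,0,0],"fingers": 255},
    {"linear": [0,0,0.013],"delta_rot": [0,0,0],"fingers": 255},
    {"linear": [0,0,0.015],"delta_rot": [0,0,0],"fingers": 255},
    {"linear": [0,0,0.017],"delta_rot": [0,0,0],"fingers": 255},
    {"linear": [0,0,0.019],"delta_rot": [0,0,0],"fingers": 255}
  ]
}}

```text
time: 12.85
tool_pos: [0.638, 0.2014, 0.2089]
tool_rot: [-0.0, 0.725, 0.689, 0.0]
contact_force: [-1.3, 2.1, 0.8]
gripper_width: 0.242
```

Call:
{"api": "apply_moves", "payload": {
  "commands": [
    {"linear": [0,0,0.003],"delta_rot": [0,0,0],"fingers": 255},
    {"linear": [0,0,0.006],"delta_rot": [0,0,0],"fingers": 255},
    {"linear": [0,0,0.008],"delta_rot": [0,0,0],"fingers": 255},
    {"linear": [0,0,0.01],"delta_rot": [0,0,0],"fingers": 255},
    {"linear": [0,0,0.012],"delta_rot": [0,0,0],"fingers": 255},
    {"linear": [0,0,0.014],"delta_rot": [0,0,0],"fingers": 255},
    {"linear": [0,0,0.016],"delta_rot": [0,0,0],"fingers": 255},
    {"linear": [0,0,0.017],"delta_rot": [0,0,0],"fingers": 255}
  ]
}}

```text
time: 13.65
tool_pos: [0.6384, 0.2015, 0.1958]
tool_rot: [0.0, 0.725, 0.689, 0.001]
contact_force: [-10.0, 2.1, 17.6]
gripper_width: 0.246
```

```bash
python3 - <<'E'
from look import *
st=state();goto(0.638,0.2014,0.242,-2.9,st)
save('scene','s9');crop('s9',300,170,90,100,6,'s9a');save('side','d9');crop('d9',220,180,120,100,6,'d9a')
E
```

```text
t 13.65 pos [0.6384 0.2015 0.1958] head -2.9 w 0.246 F [-10.    2.1  17.6]
linear [-0.0001, -0.0003, -0.0462] rot [0.08, -0.03, 0.01]
```

View pics/s9a.png

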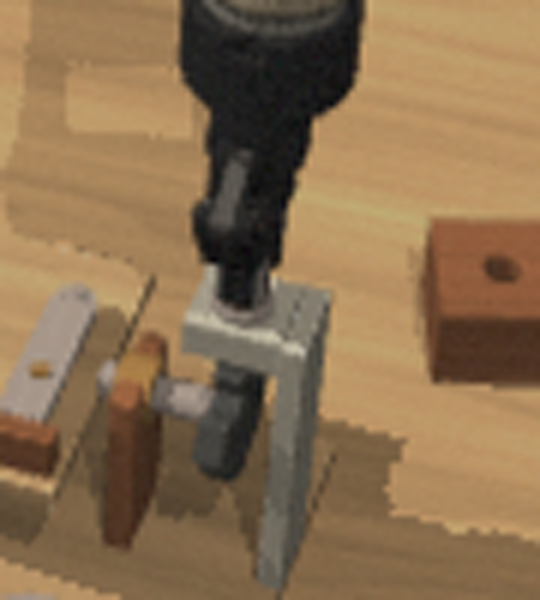

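View pics/d9a.png

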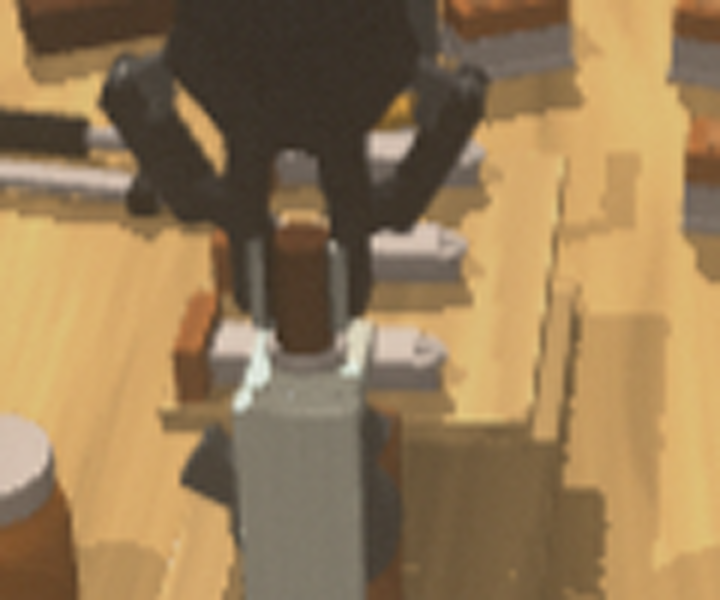

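Call:
{"api": "apply_moves", "payload": {
  "commands": [
    {"linear": [0,0,0.001],"delta_rot": [0,0,0],"fingers": 255},
    {"linear": [0,0,0.002],"delta_rot": [0,0,0],"fingers": 255},
    {"linear": [0,0,0.003],"delta_rot": [0,0,0],"fingers": 255},
    {"linear": [0,0,0.003],"delta_rot": [0,0,0],"fingers": 255},
    {"linear": [0,0,0.003],"delta_rot": [0,0,0],"fingers": 255},
    {"linear": [0,0,0.003],"delta_rot": [0,0,0],"fingers": 255},
    {"linear": [0,0,0.003],"delta_rot": [0,0,0],"fingers": 255},
    {"linear": [0,0,0.003],"delta_rot": [0,0,0],"fingers": 255}
  ]
}}

```text
time: 14.55
tool_pos: [0.6385, 0.2017, 0.1954]
tool_rot: [0.001, 0.725, 0.689, 0.001]
contact_force: [-13.0, -0.5, 22.8]
gripper_width: 0.241
```

Call:
{"api": "apply_moves", "payload": {
  "commands": [
    {"linear": [0,0,-0.002],"delta_rot": [0,0,0],"fingers": 255},
    {"linear": [0,0,-0.002],"delta_rot": [0,0,0],"fingers": 0},
    {"linear": [0,0,-0.002],"delta_rot": [0,0,0],"fingers": 0},
    {"linear": [0,0,-0.002],"delta_rot": [0,0,0],"fingers": 0},
    {"linear": [0,0,-0.002],"delta_rot": [0,0,0],"fingers": 0},
    {"linear": [0,0,-0.05],"delta_rot": [0,0,0],"fingers": 0},
    {"linear": [0,0,-0.1],"delta_rot": [0,0,0],"fingers": 0},
    {"linear": [-0.04,0,-0.12],"delta_rot": [0,0,0],"fingers": 0}
  ]
}}

```text
time: 15.35
tool_pos: [0.6376, 0.1641, 0.3148]
tool_rot: [0.002, 0.723, 0.691, 0.004]
contact_force: [1.6, -1.0, 1.2]
gripper_width: 1.001
```

```bash
python3 - <<'E'
from look import *
st=state();save('wrist','w10');goto(0.638,0.2014,0.242,-2.9,st)
save('scene','s10');crop('s10',300,170,90,100,6,'s10a');save('side','d10');crop('d10',220,180,120,100,6,'d10a');crop('w10',220,120,130,200,3,'w10a')
E
```

```text
t 15.35 pos [0.6376 0.1641 0.3148] head -2.6 w 1.001 F [ 1.6 -1.   1.2]
linear [0.037, -0.0019, 0.0728] rot [0.46, -0.15, 0.28]
```

View pics/s10a.png

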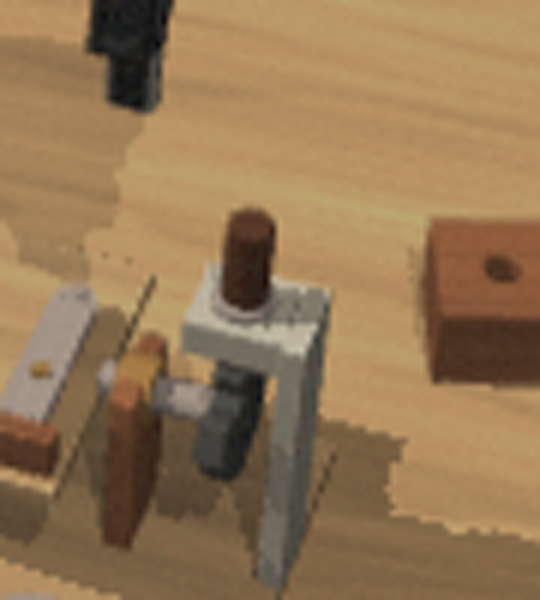

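View pics/d10a.png

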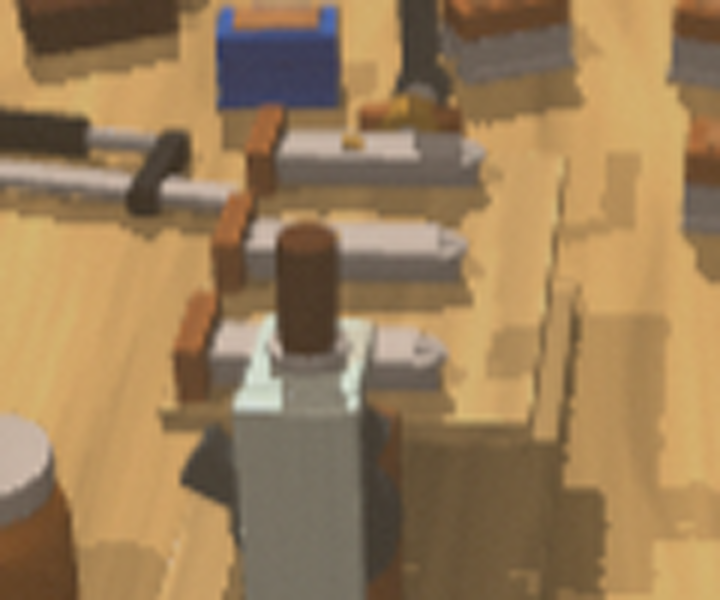

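View pics/w10a.png

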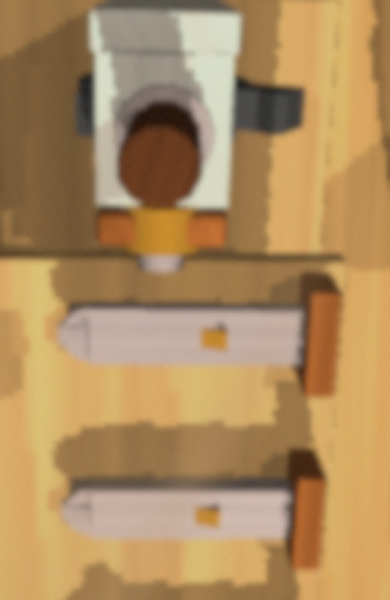

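```bash
python3 - <<'E'
from look import *
P=lambda n,*o:print(n,*[a.round(4).tolist() if hasattr(a,'round') else [b.round(1).tolist() for b in a] for a in tri(o)])
P('pintop',('scene',300+251/6,170+222/6),('side',220+306/6,180+234/6))
goto(0.60,-0.02,0.36,-2.9)
E
```

```text
pintop [0.6344, 0.2011, 0.2306] [[0.1, 0.2], [0.2, -0.3]]
t 15.5 pos [0.6372 0.1599 0.3115] head -3.0 w 1.0 F [-0.9 -0.9 -1.1]
linear [-0.1816, -0.0274, -0.0488] rot [0.26, -0.03, -0.15]
```

Call:
{"api": "apply_moves", "payload": {
  "commands": [
    {"linear": [-0.182,-0.027,-0.049],"delta_rot": [0,0,0],"fingers": 0},
    {"linear": [-0.182,-0.027,-0.049],"delta_rot": [0,0,0],"fingers": 0},
    {"linear": [-0.182,-0.027,-0.049],"delta_rot": [0,0,0],"fingers": 0},
    {"linear": [-0.182,-0.027,-0.049],"delta_rot": [0,0,0],"fingers": 0},
    {"linear": [-0.182,-0.027,-0.049],"delta_rot": [0,0,0],"fingers": 0},
    {"linear": [-0.182,-0.027,-0.049],"delta_rot": [0,0,0],"fingers": 0},
    {"linear": [-0.182,-0.027,-0.049],"delta_rot": [0,0,0],"fingers": 0},
    {"linear": [-0.182,-0.027,-0.049],"delta_rot": [0,0,0],"fingers": 0}
  ]
}}

```text
time: 16.3
tool_pos: [0.5998, -0.0176, 0.3564]
tool_rot: [-0.001, 0.724, 0.69, -0.001]
contact_force: [0.2, 0.5, 0.7]
gripper_width: 1.002
```

```bash
python3 - <<'E'
from look import *
st=state();save('wrist','w11');goto(0.60,-0.02,0.36,-2.9,st)
import json;json.dump({k:np.array(v).tolist() for k,v in st.items()},open('st11.json','w'))
crop('w11',180,40,200,270,2.2,'w11a')
E
```

```text
t 16.3 pos [ 0.5998 -0.0176  0.3564] head -2.8 w 1.002 F [0.2 0.5 0.7]
linear [-0.0024, 0.0003, -0.0036] rot [-0.13, -0.03, 0.11]
```

View pics/w11.png

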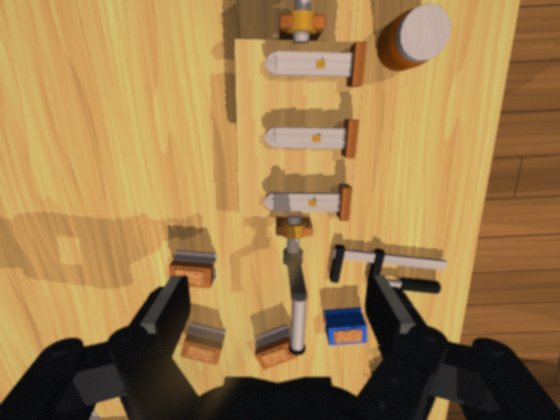

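View pics/w11a.png

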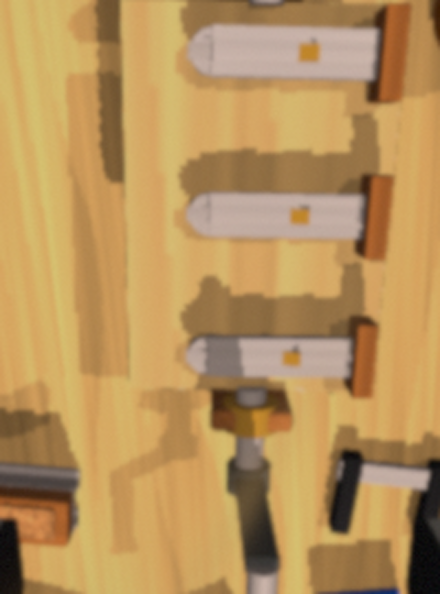

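```bash
python3 - <<'E'
from look import *
import json
st=json.load(open('st11.json'))
g=lambda x,y,z:onz('wrist',180+x/2.2,40+y/2.2,z,st)
for n,l,r,t in (('r3',(212,51.5),(372,53),(187,52)),('r2',(210,215),(360,217),(186,215)),('r1',(210,356),(350,358.5),(187,355))):
    a=g(*l,.123);b=g(*r,.123);c=g(*t,.118);print(n,a.round(4),b.round(4),'yawdeg',np.degrees(np.arctan2(b[1]-a[1],b[0]-a[0])).round(2),'tip',c.round(4))
print('plate edge',g(122,0,.105).round(4),g(130,378,.105).round(4))
print('catch',[g(x,y,.123).round(4).tolist() for x,y in((308,52),(300,215),(291,358))])
E
```

```text
r3 [0.6051 0.1123 0.123 ] [0.6853 0.1076 0.123 ] yawdeg -3.32 tip [0.5924 0.1133 0.118 ]
r2 [0.6    0.0324 0.123 ] [0.6809 0.0273 0.123 ] yawdeg -3.57 tip [0.5868 0.0326 0.118 ]
r1 [ 0.5959 -0.047   0.123 ] [ 0.6768 -0.0525  0.123 ] yawdeg -3.89 tip [ 0.5823 -0.0473  0.118 ]
plate edge [0.5601 0.1407 0.105 ] [ 0.5458 -0.0641  0.105 ]
catch [[0.6532, 0.1097, 0.123], [0.6485, 0.03, 0.123], [0.6426, -0.0505, 0.123]]
```

```bash
python3 - <<'E'
from look import *
print(np.degrees(state()['joint_pos']).round(1))
goto(0.4474,-0.19,0.22,81.3)
E
```

```text
[-8.8 -2.8 86.4  0.  96.4 -6. ]
t 16.35 pos [ 0.5998 -0.0177  0.3567] head -2.8 w 1.002 F [-0.8  0.4 -0. ]
linear [-0.1796, -0.1436, 0.1369] rot [-0.07, -0.1, -84.09]
```

```bash
python3 - <<'E'
from look import *
goto(0.4474,-0.19,0.22,-92)
E
```

```text
t 16.35 pos [ 0.5998 -0.0177  0.3567] head -2.8 w 1.002 F [-0.8  0.4 -0. ]
linear [-0.1796, -0.1436, 0.1369] rot [-0.1, 0.06, 89.21]
```

Call:
{"api": "apply_moves", "payload": {
  "commands": [
    {"linear": [-0.18,-0.144,0.1],"delta_rot": [0,0,68],"fingers": 0},
    {"linear": [-0.18,-0.144,0.1],"delta_rot": [0,0,68],"fingers": 0},
    {"linear": [-0.18,-0.144,0.1],"delta_rot": [0,0,68],"fingers": 0},
    {"linear": [-0.18,-0.144,0.1],"delta_rot": [0,0,68],"fingers": 0},
    {"linear": [-0.18,-0.144,0.1],"delta_rot": [0,0,68],"fingers": 0},
    {"linear": [-0.18,-0.144,0.1],"delta_rot": [0,0,68],"fingers": 0},
    {"linear": [-0.18,-0.144,0.1],"delta_rot": [0,0,68],"fingers": 0},
    {"linear": [-0.18,-0.144,0.1],"delta_rot": [0,0,68],"fingers": 0}
  ]
}}

```text
time: 17.15
tool_pos: [0.4468, -0.1912, 0.2573]
tool_rot: [-0.0, 0.987, 0.163, -0.0]
contact_force: [0.7, 1.0, -1.2]
gripper_width: 1.0
```

```bash
python3 - <<'E'
from look import *
goto(0.4474,-0.19,0.22,-98.7)
E
```

```text
t 17.15 pos [ 0.4468 -0.1912  0.2573] head -71.2 w 1.0 F [ 0.7  1.  -1.2]
linear [0.001, -0.0009, 0.0373] rot [-0.03, 0.03, 27.48]
```

Call:
{"api": "apply_moves", "payload": {
  "commands": [
    {"linear": [0,0,0.037],"delta_rot": [0,0,27.5],"fingers": 0},
    {"linear": [0,0,0.037],"delta_rot": [0,0,27.5],"fingers": 0},
    {"linear": [0,0,0.037],"delta_rot": [0,0,27.5],"fingers": 0},
    {"linear": [0,0,0.037],"delta_rot": [0,0,27.5],"fingers": 0},
    {"linear": [0,0,0.037],"delta_rot": [0,0,27.5],"fingers": 0},
    {"linear": [0,0,0.037],"delta_rot": [0,0,27.5],"fingers": 0},
    {"linear": [0,0,0.037],"delta_rot": [0,0,27.5],"fingers": 0},
    {"linear": [0,0,0.037],"delta_rot": [0,0,27.5],"fingers": 0}
  ]
}}

```text
time: 17.95
tool_pos: [0.447, -0.1915, 0.2211]
tool_rot: [0.0, 0.997, -0.073, 0.0]
contact_force: [0.3, 0.1, 0.9]
gripper_width: 0.998
```

```bash
cat >> look.py <<'E'
import json
def snap(n):
    st=state();save('wrist',n);json.dump({k:np.array(v).tolist() for k,v in st.items()},open(f'pics/{n}.json','w'));return st
def ld(n): return json.load(open(f'pics/{n}.json'))
E
python3 - <<'E'
from look import *
st=snap('w12');goto(0.4474,-0.19,0.22,-98.7,st)
E
```

```text
t 17.95 pos [ 0.447  -0.1915  0.2211] head -98.4 w 0.998 F [0.3 0.1 0.9]
linear [0.0001, -0.0016, 0.0011] rot [0.01, -0.01, 0.35]
```

View pics/w12.png

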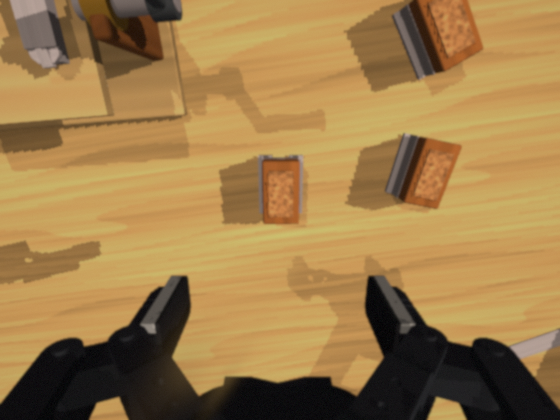

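```bash
python3 - <<'E'
from look import *
crop('w12',240,135,85,105,6,'w12a')
E
```

```text
(no output)
```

View pics/w12a.png

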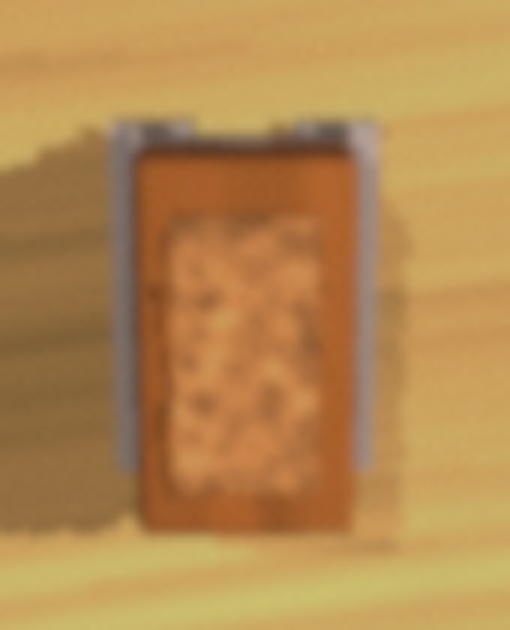

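```bash
cat >> look.py <<'E'
def carr(n,pts,ox,oy,k,z=.045):
    """corners: front-left, front-right, back-right, back-left in crop"""
    st=ld(n); P=np.array([onz('wrist',ox+x/k,oy+y/k,z,st) for x,y in pts]); c=P.mean(0)
    L=(P[0]+P[1]-P[2]-P[3])/2; W=(P[0]+P[3]-P[1]-P[2])/2
    print('centre',c.round(4),'len',np.linalg.norm(L).round(4),'wid',np.linalg.norm(W).round(4),'yaw',np.degrees(np.arctan2(L[1],L[0])).round(2)); return c
E
python3 - <<'E'
from look import *
carr('w12',[(135,155),(357,152),(352,530),(142,532)],240,135,6)
goto(0.4474,-0.19,0.012,-98.7)
E
```

```text
centre [ 0.4442 -0.1948  0.045 ] len 0.0694 wid 0.0384 yaw -8.02
t 18.0 pos [ 0.447  -0.1916  0.221 ] head -98.4 w 0.999 F [-0.7 -0.4  0.5]
linear [0.0001, -0.0016, 0.209] rot [0.01, -0.01, 0.33]
```

```bash
python3 - <<'E'
from look import *
goto(0.4442,-0.1948,0.012,-98.0)
E
```

```text
t 18.0 pos [ 0.447  -0.1916  0.221 ] head -98.4 w 0.999 F [-0.7 -0.4  0.5]
linear [-0.0023, 0.0036, 0.209] rot [0.01, -0.01, -0.37]
```

Call:
{"api": "apply_moves", "payload": {
  "commands": [
    {"linear": [-0.0023,0.0036,0.05],"delta_rot": [0,0,0],"fingers": 0},
    {"linear": [-0.0023,0.0036,0.1],"delta_rot": [0,0,0],"fingers": 0},
    {"linear": [-0.0023,0.0036,0.15],"delta_rot": [0,0,0],"fingers": 0},
    {"linear": [-0.0023,0.0036,0.18],"delta_rot": [0,0,0],"fingers": 0},
    {"linear": [-0.0023,0.0036,0.2],"delta_rot": [0,0,0],"fingers": 0},
    {"linear": [-0.0023,0.0036,0.209],"delta_rot": [0,0,0],"fingers": 0},
    {"linear": [-0.0023,0.0036,0.209],"delta_rot": [0,0,0],"fingers": 0},
    {"linear": [-0.0023,0.0036,0.209],"delta_rot": [0,0,0],"fingers": 255}
  ]
}}

```text
time: 18.8
tool_pos: [0.4451, -0.1954, 0.0131]
tool_rot: [0.0, 0.997, -0.073, 0.001]
contact_force: [0.2, -0.2, -0.5]
gripper_width: 0.857
```

Call:
{"api": "apply_moves", "payload": {
  "commands": [
    {"linear": [0,0,0],"delta_rot": [0,0,0],"fingers": 255},
    {"linear": [0,0,0],"delta_rot": [0,0,0],"fingers": 255},
    {"linear": [0,0,0],"delta_rot": [0,0,0],"fingers": 255},
    {"linear": [0,0,0],"delta_rot": [0,0,0],"fingers": 255},
    {"linear": [0,0,0],"delta_rot": [0,0,0],"fingers": 255},
    {"linear": [0,0,0],"delta_rot": [0,0,0],"fingers": 255},
    {"linear": [0,0,0],"delta_rot": [0,0,0],"fingers": 255},
    {"linear": [0,0,0],"delta_rot": [0,0,0],"fingers": 255}
  ]
}}

```text
time: 19.6
tool_pos: [0.4454, -0.1955, 0.0135]
tool_rot: [0.001, 0.997, -0.073, 0.001]
contact_force: [-0.1, -0.4, 7.0]
gripper_width: 0.455
```

```bash
python3 - <<'E'
from look import *
st=snap('w13');goto(0.53,0.0386,0.165,-93.6,st)
crop('w13',180,120,200,200,3,'w13a')
E
```

```text
t 19.6 pos [ 0.4454 -0.1955  0.0135] head -98.4 w 0.455 F [-0.1 -0.4  7. ]
linear [0.0499, -0.2438, -0.1516] rot [0.06, -0.14, -4.8]
```

View pics/w13a.png

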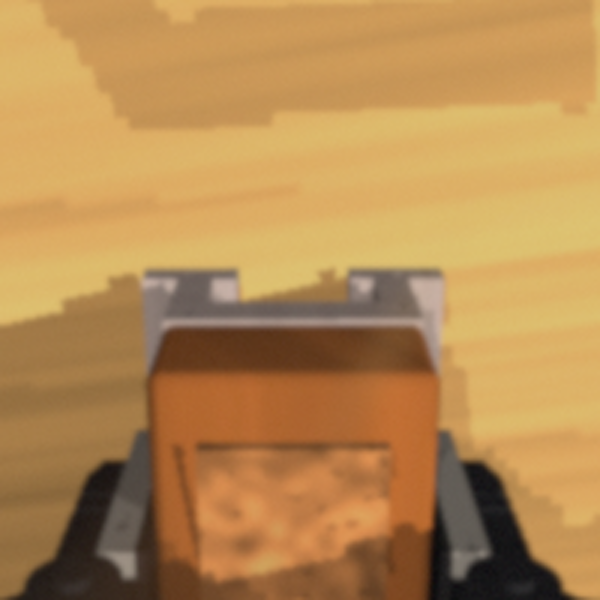

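```bash
cat >> look.py <<'E'
O=np.array([.6272,.0307]);YAW=np.radians(-3.6)
def loc(lx,ly):
    c,s=np.cos(YAW),np.sin(YAW); return O+np.array([c*lx-s*ly,s*lx+c*ly])
E
python3 - <<'E'
from look import *
x,y=loc(-.12,.08);print(x,y);goto(x+.001,y,0.17,-93.6)
E
```

```text
0.5124600341509524 0.11807700061777934
t 19.65 pos [ 0.4454 -0.1955  0.0135] head -98.4 w 0.457 F [-0.3  0.2  6.3]
linear [0.022, -0.32, -0.1568] rot [0.06, -0.14, -4.8]
```

Call:
{"api": "apply_moves", "payload": {
  "commands": [
    {"linear": [0,0,-0.04],"delta_rot": [0,0,0],"fingers": 255},
    {"linear": [0,0,-0.08],"delta_rot": [0,0,0],"fingers": 255},
    {"linear": [0,-0.03,-0.12],"delta_rot": [0,0,-2],"fingers": 255},
    {"linear": [0.005,-0.07,-0.15],"delta_rot": [0,0,-4],"fingers": 255},
    {"linear": [0.01,-0.12,-0.157],"delta_rot": [0,0,-4.8],"fingers": 255},
    {"linear": [0.015,-0.17,-0.157],"delta_rot": [0,0,-4.8],"fingers": 255},
    {"linear": [0.018,-0.22,-0.157],"delta_rot": [0,0,-4.8],"fingers": 255},
    {"linear": [0.02,-0.27,-0.157],"delta_rot": [0,0,-4.8],"fingers": 255}
  ]
}}

```text
time: 20.45
tool_pos: [0.5026, 0.0701, 0.1683]
tool_rot: [0.0, 1.0, -0.031, -0.0]
contact_force: [0.8, -0.4, -2.6]
gripper_width: 0.453
```

```bash
python3 - <<'E'
from look import *
x,y=loc(-.12,.08);print(x,y);goto(x+.001,y,0.17,-93.6)
E
```

```text
0.5124600341509524 0.11807700061777934
t 20.45 pos [0.5026 0.0701 0.1683] head -93.6 w 0.453 F [ 0.8 -0.4 -2.6]
linear [0.0078, -0.0486, -0.0018] rot [0.01, 0.04, -0.01]
```

Call:
{"api": "apply_moves", "payload": {
  "commands": [
    {"linear": [0.008,-0.025,0],"delta_rot": [0,0,0],"fingers": 255},
    {"linear": [0.008,-0.0486,0],"delta_rot": [0,0,0],"fingers": 255},
    {"linear": [0.008,-0.0486,0.015],"delta_rot": [0,0,0],"fingers": 255},
    {"linear": [0.008,-0.0486,0.03],"delta_rot": [0,0,0],"fingers": 255},
    {"linear": [0.008,-0.0486,0.0465],"delta_rot": [0,0,0],"fingers": 255},
    {"linear": [0.008,-0.0486,0.0465],"delta_rot": [0,0,0],"fingers": 255},
    {"linear": [0.008,-0.0486,0.0465],"delta_rot": [0,0,0],"fingers": 255},
    {"linear": [0.008,-0.0486,0.0465],"delta_rot": [0,0,0],"fingers": 255}
  ]
}}

```text
time: 21.25
tool_pos: [0.5145, 0.1155, 0.1229]
tool_rot: [0.0, 0.999, -0.032, 0.0]
contact_force: [0.3, 0.9, -2.7]
gripper_width: 0.45
```

```bash
python3 - <<'E'
from look import *
st=snap('w14');x,y=loc(-.08,.08);goto(x+.001,y,0.1215,-93.6,st)
save('side','d14');crop('d14',220,180,200,150,4,'d14a')
E
```

```text
t 21.25 pos [0.5145 0.1155 0.1229] head -93.7 w 0.45 F [ 0.3  0.9 -2.7]
linear [0.0388, -0.0026, 0.0014] rot [0.0, -0.05, -0.06]
```

View pics/w14.png

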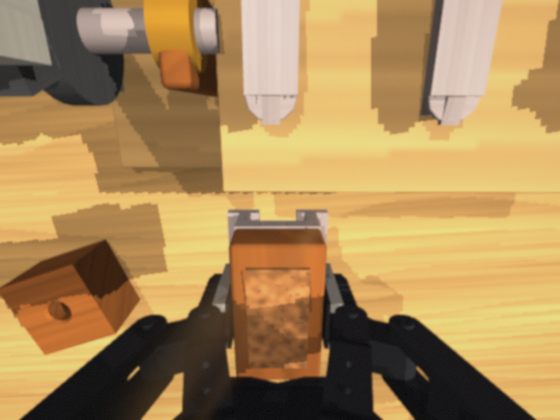

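View pics/d14a.png

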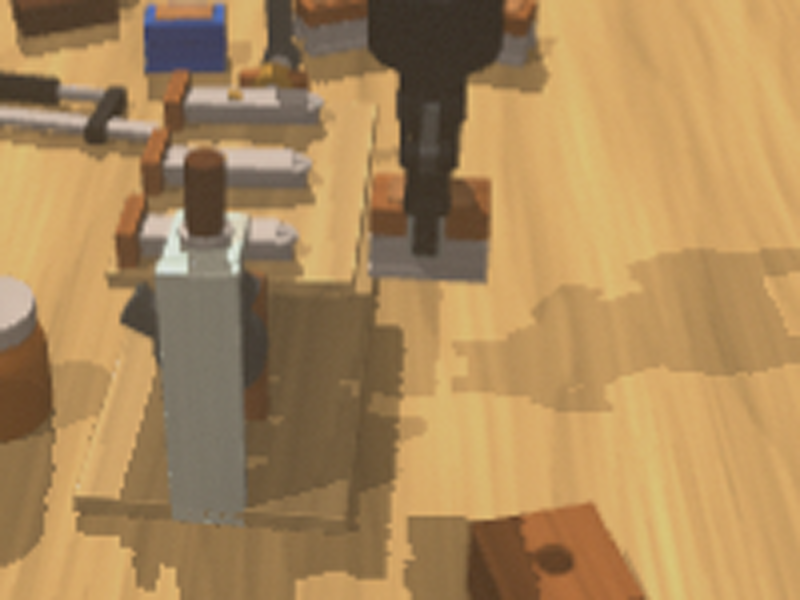

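Call:
{"api": "apply_moves", "payload": {
  "commands": [
    {"linear": [0.01,-0.0026,0.0018],"delta_rot": [0,0,0],"fingers": 255},
    {"linear": [0.02,-0.0026,0.0018],"delta_rot": [0,0,0],"fingers": 255},
    {"linear": [0.03,-0.0026,0.0018],"delta_rot": [0,0,0],"fingers": 255},
    {"linear": [0.035,-0.0026,0.0018],"delta_rot": [0,0,0],"fingers": 255},
    {"linear": [0.035,-0.0026,0.0018],"delta_rot": [0,0,0],"fingers": 255},
    {"linear": [0.035,-0.0026,0.0018],"delta_rot": [0,0,0],"fingers": 255},
    {"linear": [0.035,-0.0026,0.0018],"delta_rot": [0,0,0],"fingers": 255},
    {"linear": [0.035,-0.0026,0.0018],"delta_rot": [0,0,0],"fingers": 255}
  ]
}}

```text
time: 22.15
tool_pos: [0.5491, 0.1165, 0.1207]
tool_rot: [0.0, 1.0, -0.031, 0.0]
contact_force: [-0.7, -0.1, -2.5]
gripper_width: 0.458
```

```bash
python3 - <<'E'
from look import *
st=snap('w15');x,y=loc(-.05,.08);goto(x+.001,y,0.1210,-93.6,st)
crop('w15',200,100,160,150,4,'w15a')
E
```

```text
t 22.15 pos [0.5491 0.1165 0.1207] head -93.6 w 0.458 F [-0.7 -0.1 -2.5]
linear [0.0343, 0.0007, -0.0003] rot [0.0, -0.01, 0.0]
```

View pics/w15a.png

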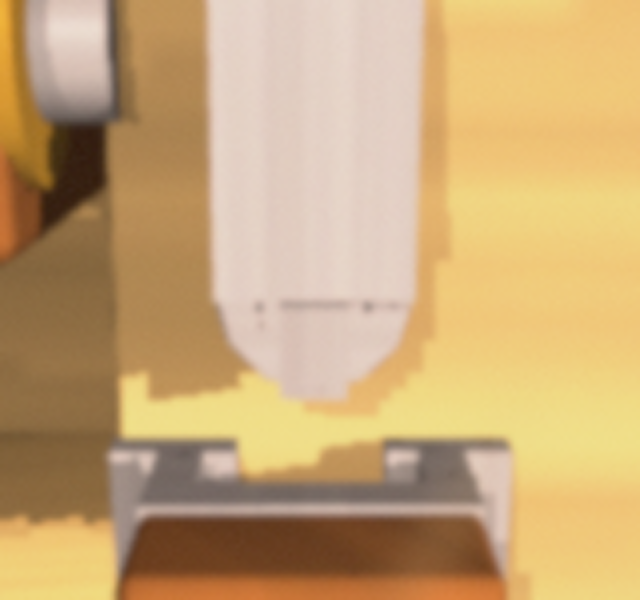

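Call:
{"api": "apply_moves", "payload": {
  "commands": [
    {"linear": [0.005,0.0006,0],"delta_rot": [0,0,0],"fingers": 255},
    {"linear": [0.01,0.0006,0],"delta_rot": [0,0,0],"fingers": 255},
    {"linear": [0.015,0.0006,0],"delta_rot": [0,0,0],"fingers": 255},
    {"linear": [0.02,0.0006,0],"delta_rot": [0,0,0],"fingers": 255},
    {"linear": [0.025,0.0006,0],"delta_rot": [0,0,0],"fingers": 255},
    {"linear": [0.03,0.0006,0],"delta_rot": [0,0,0],"fingers": 255},
    {"linear": [0.034,0.0006,0],"delta_rot": [0,0,0],"fingers": 255},
    {"linear": [0.034,0.0006,0],"delta_rot": [0,0,0],"fingers": 255}
  ]
}}

```text
time: 23.0
tool_pos: [0.5841, 0.1137, 0.1207]
tool_rot: [-0.0, 1.0, -0.031, 0.001]
contact_force: [-0.3, -0.0, -1.8]
gripper_width: 0.45
```

```bash
python3 - <<'E'
from look import *
st=snap('w16');x,y=loc(.02,.08);goto(x+.001,y,0.1210,-93.6,st)
crop('w16',200,100,160,150,4,'w16a');save('side','d16');crop('d16',220,180,200,150,4,'d16a')
E
```

```text
t 23.0 pos [0.5841 0.1137 0.1207] head -93.6 w 0.45 F [-0.3 -0.  -1.8]
linear [0.0692, 0.0, -0.0002] rot [-0.0, -0.09, -0.01]
```

View pics/w16a.png

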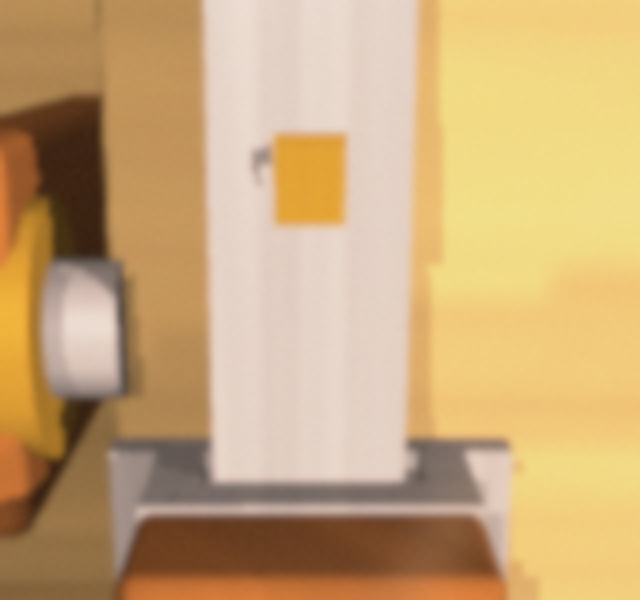

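View pics/d16a.png

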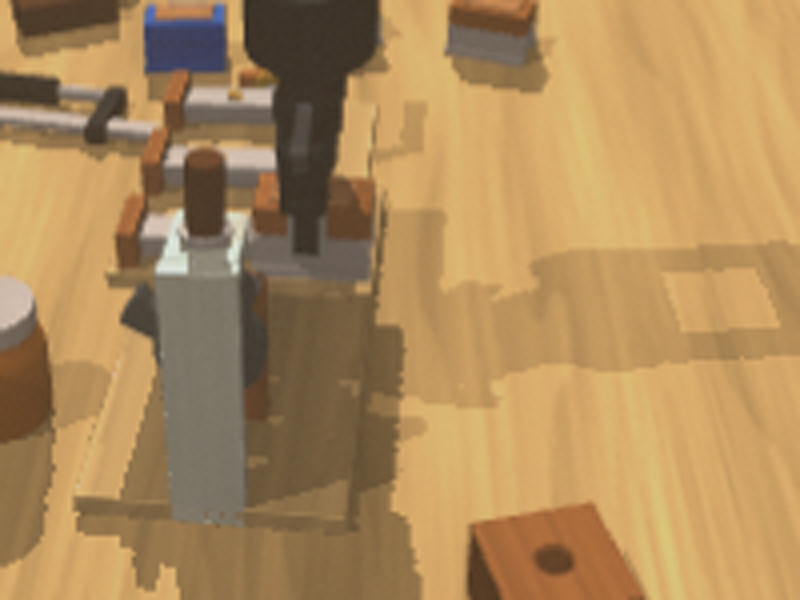

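Call:
{"api": "apply_moves", "payload": {
  "commands": [
    {"linear": [0.008,0,0],"delta_rot": [0,0,0],"fingers": 255},
    {"linear": [0.016,0,0],"delta_rot": [0,0,0],"fingers": 255},
    {"linear": [0.024,0,0],"delta_rot": [0,0,0],"fingers": 255},
    {"linear": [0.032,0,0],"delta_rot": [0,0,0],"fingers": 255},
    {"linear": [0.04,0,0],"delta_rot": [0,0,0],"fingers": 255},
    {"linear": [0.048,0,0],"delta_rot": [0,0,0],"fingers": 255},
    {"linear": [0.055,0,0],"delta_rot": [0,0,0],"fingers": 255},
    {"linear": [0.06,0,0],"delta_rot": [0,0,0],"fingers": 255}
  ]
}}

```text
time: 23.9
tool_pos: [0.6441, 0.1099, 0.121]
tool_rot: [-0.0, 1.0, -0.031, 0.0]
contact_force: [-1.2, 0.1, 0.5]
gripper_width: 0.455
```

Call:
{"api": "apply_moves", "payload": {
  "commands": [
    {"linear": [0.002,0,0],"delta_rot": [0,0,0],"fingers": 255},
    {"linear": [0.004,0,0],"delta_rot": [0,0,0],"fingers": 255},
    {"linear": [0.006,0,0],"delta_rot": [0,0,0],"fingers": 255},
    {"linear": [0.008,0,0],"delta_rot": [0,0,0],"fingers": 255},
    {"linear": [0.01,0,0],"delta_rot": [0,0,0],"fingers": 255},
    {"linear": [0.011,0,0],"delta_rot": [0,0,0],"fingers": 255},
    {"linear": [0.012,0,0],"delta_rot": [0,0,0],"fingers": 255},
    {"linear": [0.012,0,0],"delta_rot": [0,0,0],"fingers": 255}
  ]
}}

```text
time: 24.7
tool_pos: [0.6545, 0.1093, 0.1198]
tool_rot: [0.0, 1.0, -0.031, -0.001]
contact_force: [-0.5, 1.1, -3.5]
gripper_width: 0.452
```

```bash
python3 - <<'E'
from look import *
st=snap('w17');x,y=loc(.02,.08);goto(x+.001,y,0.1210,-93.6,st)
crop('w17',200,100,160,150,4,'w17a')
E
```

```text
t 24.7 pos [0.6545 0.1093 0.1198] head -93.6 w 0.452 F [-0.5  1.1 -3.5]
linear [-0.0013, 0.0001, -0.0012] rot [0.01, 0.09, -0.0]
```

View pics/w17a.png

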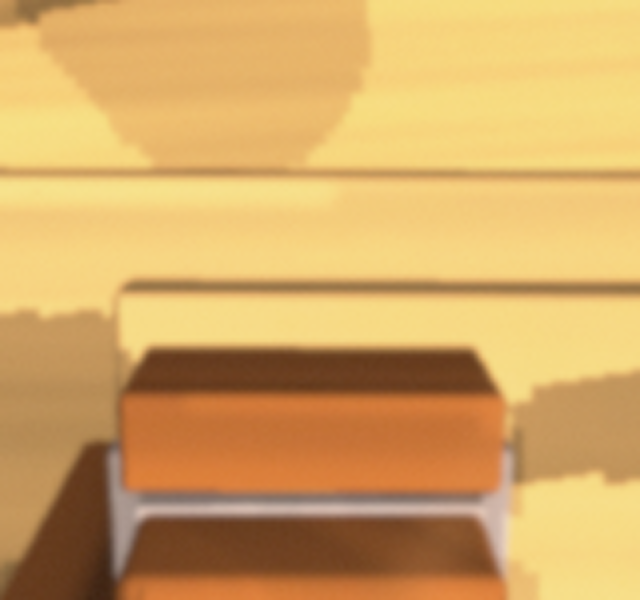

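Call:
{"api": "apply_moves", "payload": {
  "commands": [
    {"linear": [0.001,0,0],"delta_rot": [0,0,0],"fingers": 255},
    {"linear": [0.002,0,0],"delta_rot": [0,0,0],"fingers": 255},
    {"linear": [0.003,0,0],"delta_rot": [0,0,0],"fingers": 255},
    {"linear": [0.004,0,0],"delta_rot": [0,0,0],"fingers": 255},
    {"linear": [0.005,0,0],"delta_rot": [0,0,0],"fingers": 255},
    {"linear": [0.005,0,0],"delta_rot": [0,0,0],"fingers": 255},
    {"linear": [0.005,0,0],"delta_rot": [0,0,0],"fingers": 255},
    {"linear": [0.005,0,0],"delta_rot": [0,0,0],"fingers": 255}
  ]
}}

```text
time: 25.55
tool_pos: [0.6549, 0.1093, 0.1198]
tool_rot: [0.0, 0.999, -0.032, -0.007]
contact_force: [-19.3, 0.9, 6.7]
gripper_width: 0.453
```

Call:
{"api": "apply_moves", "payload": {
  "commands": [
    {"linear": [-0.003,0,0],"delta_rot": [0,0,0],"fingers": 255},
    {"linear": [-0.006,0,0],"delta_rot": [0,0,0],"fingers": 255},
    {"linear": [-0.008,0,0],"delta_rot": [0,0,0],"fingers": 255},
    {"linear": [-0.008,0,0],"delta_rot": [0,0,0],"fingers": 255},
    {"linear": [-0.008,0,0],"delta_rot": [0,0,0],"fingers": 255},
    {"linear": [-0.008,0,0],"delta_rot": [0,0,0],"fingers": 255},
    {"linear": [-0.008,0,0],"delta_rot": [0,0,0],"fingers": 255},
    {"linear": [-0.008,0,0],"delta_rot": [0,0,0],"fingers": 255}
  ]
}}

```text
time: 26.35
tool_pos: [0.6524, 0.1094, 0.1208]
tool_rot: [-0.0, 1.0, -0.031, 0.0]
contact_force: [0.7, -0.2, -1.8]
gripper_width: 0.458
```

Call:
{"api": "apply_moves", "payload": {
  "commands": [
    {"linear": [-0.002,0,0],"delta_rot": [0,0,0],"fingers": 255},
    {"linear": [-0.004,0,0],"delta_rot": [0,0,0],"fingers": 255},
    {"linear": [-0.004,0,0],"delta_rot": [0,0,0],"fingers": 255},
    {"linear": [-0.004,0,0],"delta_rot": [0,0,0],"fingers": 255},
    {"linear": [-0.004,0,0],"delta_rot": [0,0,0],"fingers": 255},
    {"linear": [-0.004,0,0],"delta_rot": [0,0,0],"fingers": 255},
    {"linear": [-0.004,0,0],"delta_rot": [0,0,0],"fingers": 255},
    {"linear": [-0.004,0,0],"delta_rot": [0,0,0],"fingers": 255}
  ]
}}

```text
time: 27.15
tool_pos: [0.648, 0.1097, 0.1206]
tool_rot: [-0.0, 1.0, -0.031, -0.0]
contact_force: [-0.4, -0.4, -0.0]
gripper_width: 0.453
```

Call:
{"api": "apply_moves", "payload": {
  "commands": [
    {"linear": [0,0,0.003],"delta_rot": [0,0,0],"fingers": 255},
    {"linear": [0.003,0,0.004],"delta_rot": [0,0,0],"fingers": 255},
    {"linear": [0.006,0,0.004],"delta_rot": [0,0,0],"fingers": 255},
    {"linear": [0.009,0,0.004],"delta_rot": [0,0,0],"fingers": 255},
    {"linear": [0.011,0,0.004],"delta_rot": [0,0,0],"fingers": 255},
    {"linear": [0.012,0,0.004],"delta_rot": [0,0,0],"fingers": 255},
    {"linear": [0.012,0,0.004],"delta_rot": [0,0,0],"fingers": 255},
    {"linear": [0.012,0,0.004],"delta_rot": [0,0,0],"fingers": 255}
  ]
}}

```text
time: 27.95
tool_pos: [0.6551, 0.1097, 0.1189]
tool_rot: [0.0, 0.999, -0.031, -0.007]
contact_force: [-22.8, -0.0, 21.2]
gripper_width: 0.455
```

```bash
python3 - <<'E'
from look import *
st=snap('w18');x,y=loc(.02,.08);goto(x+.001,y,0.1210,-93.6,st)
crop('w18',200,140,160,150,4,'w18a');save('scene','s18');crop('s18',270,160,100,120,6,'s18a')
E
```

```text
t 27.95 pos [0.6551 0.1097 0.1189] head -93.6 w 0.455 F [-22.8  -0.   21.2]
linear [-0.0019, 0.0005, -0.002] rot [0.03, 0.82, 0.01]
```

View pics/w18a.png

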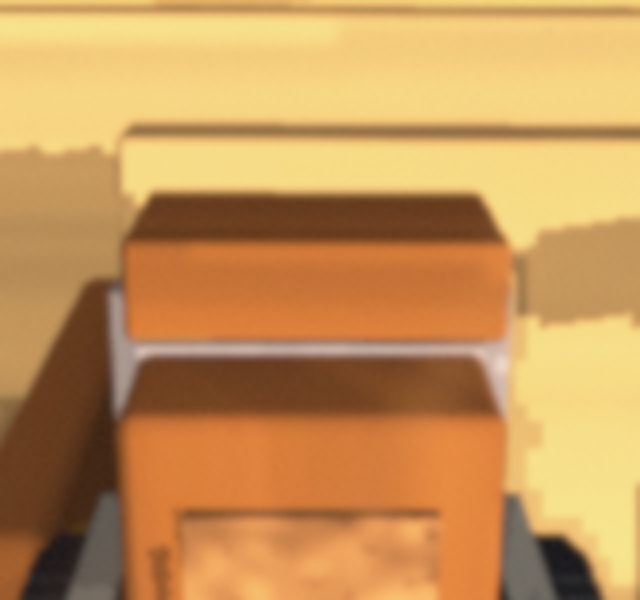

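View pics/s18a.png

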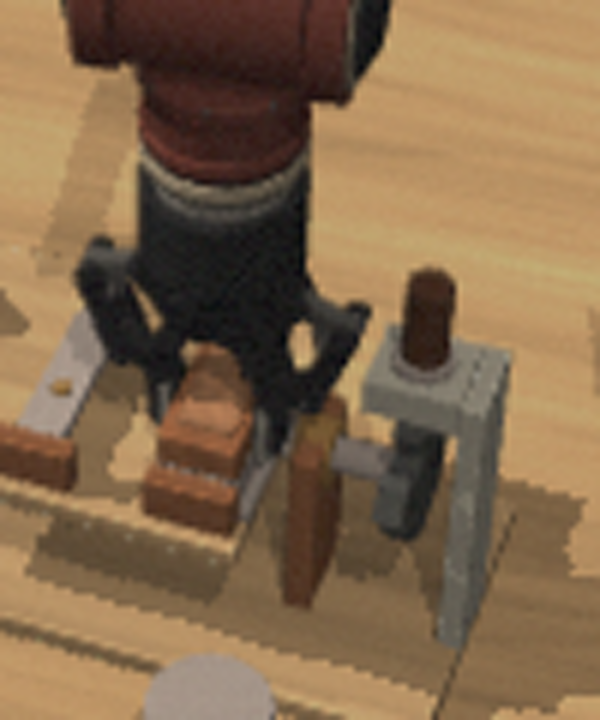

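Call:
{"api": "apply_moves", "payload": {
  "commands": [
    {"linear": [-0.003,0,-0.002],"delta_rot": [0,0,0],"fingers": 255},
    {"linear": [-0.006,0,-0.003],"delta_rot": [0,0,0],"fingers": 255},
    {"linear": [-0.008,0,-0.003],"delta_rot": [0,0,0],"fingers": 255},
    {"linear": [-0.008,0,-0.003],"delta_rot": [0,0,0],"fingers": 255},
    {"linear": [-0.008,0,-0.003],"delta_rot": [0,0,0],"fingers": 255},
    {"linear": [-0.008,0,-0.003],"delta_rot": [0,0,0],"fingers": 255},
    {"linear": [-0.008,0,-0.003],"delta_rot": [0,0,0],"fingers": 255},
    {"linear": [-0.008,0,-0.003],"delta_rot": [0,0,0],"fingers": 255}
  ]
}}

```text
time: 28.85
tool_pos: [0.6525, 0.1094, 0.1197]
tool_rot: [-0.0, 1.0, -0.031, 0.001]
contact_force: [4.6, -0.0, -0.4]
gripper_width: 0.451
```

Call:
{"api": "apply_moves", "payload": {
  "commands": [
    {"linear": [-0.001,0,0],"delta_rot": [0,0,0],"fingers": 255},
    {"linear": [-0.002,0,0],"delta_rot": [0,0,0],"fingers": 255},
    {"linear": [-0.002,0,0],"delta_rot": [0,0,0],"fingers": 255},
    {"linear": [-0.002,0,0],"delta_rot": [0,0,0],"fingers": 255},
    {"linear": [-0.002,0,0],"delta_rot": [0,0,0],"fingers": 255},
    {"linear": [-0.002,0,0],"delta_rot": [0,0,0],"fingers": 255},
    {"linear": [-0.002,0,0],"delta_rot": [0,0,0],"fingers": 255},
    {"linear": [-0.002,0,0],"delta_rot": [0,0,0],"fingers": 255}
  ]
}}

```text
time: 29.65
tool_pos: [0.6522, 0.1094, 0.12]
tool_rot: [-0.0, 0.999, -0.032, 0.003]
contact_force: [10.0, 0.9, -3.5]
gripper_width: 0.453
```

Call:
{"api": "apply_moves", "payload": {
  "commands": [
    {"linear": [0.003,0,0],"delta_rot": [0,0,0],"fingers": 255},
    {"linear": [0.003,0,0],"delta_rot": [0,0,0],"fingers": 80},
    {"linear": [0.003,0,0],"delta_rot": [0,0,0],"fingers": 80},
    {"linear": [0.003,0,0],"delta_rot": [0,0,0],"fingers": 80},
    {"linear": [0.003,0,-0.04],"delta_rot": [0,0,0],"fingers": 80},
    {"linear": [0.003,0,-0.09],"delta_rot": [0,0,0],"fingers": 80},
    {"linear": [-0.04,0,-0.14],"delta_rot": [0,0,0],"fingers": 0},
    {"linear": [-0.08,0,-0.16],"delta_rot": [0,0,0],"fingers": 0}
  ]
}}

```text
time: 30.45
tool_pos: [0.579, 0.1139, 0.278]
tool_rot: [-0.0, 0.999, -0.032, 0.002]
contact_force: [0.5, -0.1, 0.4]
gripper_width: 0.99
```

```bash
python3 - <<'E'
from look import *
save('scene','s19');crop('s19',140,150,270,160,2.95,'s19a');goto(0.45,-0.30,0.25,-109)
E
```

```text
t 30.5 pos [0.5751 0.1151 0.2833] head -93.5 w 0.996 F [1.1 2.8 3.1]
linear [-0.0995, 0.4221, 0.032] rot [-0.14, -0.37, 15.47]
```

View pics/s19a.png

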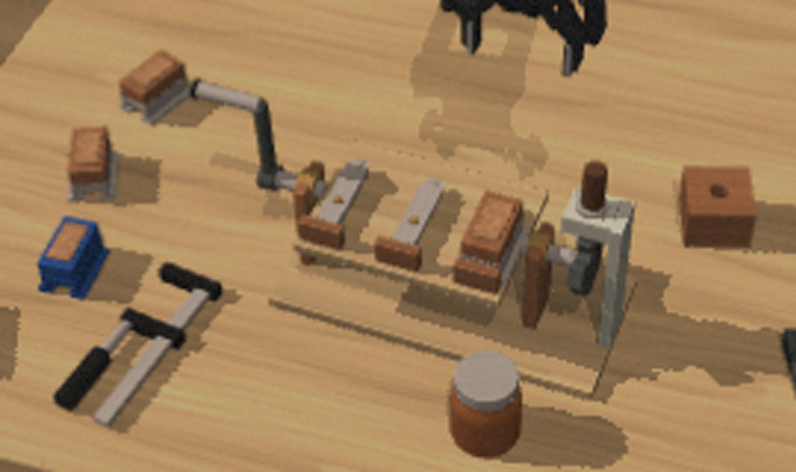

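Call:
{"api": "apply_moves", "payload": {
  "commands": [
    {"linear": [-0.1,0.42,0.02],"delta_rot": [0,0,15.5],"fingers": 0},
    {"linear": [-0.1,0.42,0.02],"delta_rot": [0,0,15.5],"fingers": 0},
    {"linear": [-0.1,0.42,0.02],"delta_rot": [0,0,15.5],"fingers": 0},
    {"linear": [-0.1,0.42,0.02],"delta_rot": [0,0,15.5],"fingers": 0},
    {"linear": [-0.1,0.42,0.02],"delta_rot": [0,0,15.5],"fingers": 0},
    {"linear": [-0.1,0.42,0.02],"delta_rot": [0,0,15.5],"fingers": 0},
    {"linear": [-0.1,0.42,0.02],"delta_rot": [0,0,15.5],"fingers": 0},
    {"linear": [-0.1,0.42,0.02],"delta_rot": [0,0,15.5],"fingers": 0}
  ]
}}

```text
time: 31.3
tool_pos: [0.4604, -0.2696, 0.2558]
tool_rot: [-0.0, 0.986, -0.166, 0.0]
contact_force: [0.9, -0.4, -0.5]
gripper_width: 1.001
```

```bash
python3 - <<'E'
from look import *
goto(0.445,-0.35,0.22,-109)
E
```

```text
t 31.3 pos [ 0.4604 -0.2696  0.2558] head -109.1 w 1.001 F [ 0.9 -0.4 -0.5]
linear [0.0118, 0.081, 0.0358] rot [-0.0, -0.01, -0.1]
```

Call:
{"api": "apply_moves", "payload": {
  "commands": [
    {"linear": [0.012,0.081,0.036],"delta_rot": [0,0,0],"fingers": 0},
    {"linear": [0.012,0.081,0.036],"delta_rot": [0,0,0],"fingers": 0},
    {"linear": [0.012,0.081,0.036],"delta_rot": [0,0,0],"fingers": 0},
    {"linear": [0.012,0.081,0.036],"delta_rot": [0,0,0],"fingers": 0},
    {"linear": [0.012,0.081,0.036],"delta_rot": [0,0,0],"fingers": 0},
    {"linear": [0.012,0.081,0.036],"delta_rot": [0,0,0],"fingers": 0},
    {"linear": [0.012,0.081,0.036],"delta_rot": [0,0,0],"fingers": 0},
    {"linear": [0.012,0.081,0.036],"delta_rot": [0,0,0],"fingers": 0}
  ]
}}

```text
time: 32.1
tool_pos: [0.4469, -0.3479, 0.2204]
tool_rot: [0.0, 0.986, -0.165, 0.0]
contact_force: [0.3, -0.6, -1.1]
gripper_width: 1.0
```

```bash
python3 - <<'E'
from look import *
st=snap('w20');goto(0.445,-0.35,0.22,-109,st)
E
```

```text
t 32.1 pos [ 0.4469 -0.3479  0.2204] head -109.0 w 1.0 F [ 0.3 -0.6 -1.1]
linear [-0.0011, 0.0026, 0.0004] rot [0.02, -0.05, -0.03]
```

View pics/w20.png

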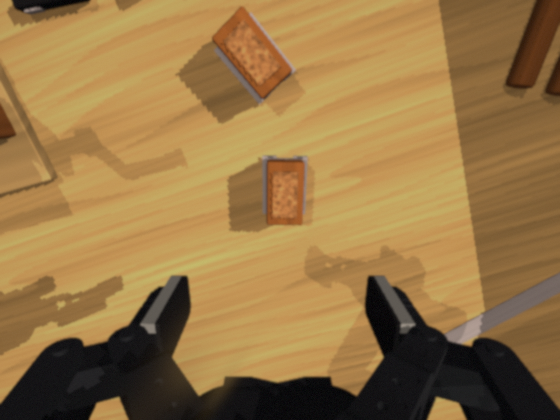

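```bash
python3 - <<'E'
from look import *
crop('w20',240,135,85,105,6,'w20a')
E
```

```text
(no output)
```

View pics/w20a.png

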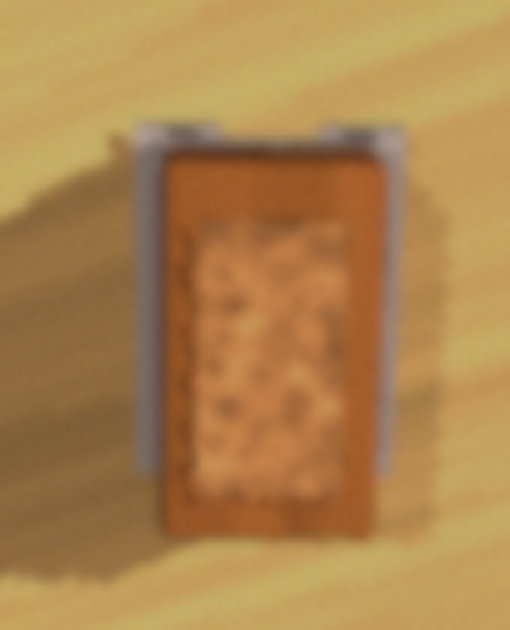

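```bash
python3 - <<'E'
from look import *
c=carr('w20',[(163,155),(388,155),(374,537),(162,537)],240,135,6)
goto(c[0],c[1],0.012,-109.5)
E
```

```text
centre [ 0.4416 -0.3547  0.045 ] len 0.0702 wid 0.0388 yaw -19.68
t 32.15 pos [ 0.4468 -0.348   0.2203] head -109.0 w 1.001 F [-1.  -0.1 -0.6]
linear [-0.0029, 0.0079, 0.2083] rot [0.02, -0.04, 0.46]
```

Call:
{"api": "apply_moves", "payload": {
  "commands": [
    {"linear": [-0.003,0.008,0.05],"delta_rot": [0,0,0.5],"fingers": 0},
    {"linear": [-0.003,0.008,0.1],"delta_rot": [0,0,0.5],"fingers": 0},
    {"linear": [-0.003,0.008,0.15],"delta_rot": [0,0,0.5],"fingers": 0},
    {"linear": [-0.003,0.008,0.18],"delta_rot": [0,0,0.5],"fingers": 0},
    {"linear": [-0.003,0.008,0.2],"delta_rot": [0,0,0.5],"fingers": 0},
    {"linear": [-0.003,0.008,0.207],"delta_rot": [0,0,0.5],"fingers": 0},
    {"linear": [-0.003,0.008,0.207],"delta_rot": [0,0,0.5],"fingers": 255},
    {"linear": [-0.003,0.008,0.207],"delta_rot": [0,0,0.5],"fingers": 255}
  ]
}}

```text
time: 32.95
tool_pos: [0.4419, -0.3559, 0.0144]
tool_rot: [0.001, 0.985, -0.17, 0.001]
contact_force: [0.9, -0.6, 0.5]
gripper_width: 0.692
```

Call:
{"api": "apply_moves", "payload": {
  "commands": [
    {"linear": [0,0,0],"delta_rot": [0,0,0],"fingers": 255},
    {"linear": [0,0,0],"delta_rot": [0,0,0],"fingers": 255},
    {"linear": [0,0,0],"delta_rot": [0,0,0],"fingers": 255},
    {"linear": [0,0,0],"delta_rot": [0,0,0],"fingers": 255},
    {"linear": [0,0,0],"delta_rot": [0,0,0],"fingers": 255},
    {"linear": [0,0,0],"delta_rot": [0,0,0],"fingers": 255},
    {"linear": [0,0,0],"delta_rot": [0,0,0],"fingers": 255},
    {"linear": [0,0,0],"delta_rot": [0,0,0],"fingers": 255}
  ]
}}

```text
time: 33.75
tool_pos: [0.4424, -0.3563, 0.0151]
tool_rot: [0.001, 0.985, -0.17, 0.002]
contact_force: [1.1, 0.6, 5.3]
gripper_width: 0.456
```

```bash
python3 - <<'E'
from look import *
x,y=loc(-.12,0);goto(x+.001,y,0.17,-93.6)
E
```

```text
t 33.75 pos [ 0.4424 -0.3563  0.0151] head -109.6 w 0.456 F [1.1 0.6 5.3]
linear [-0.0696, -0.3936, -0.1557] rot [0.1, -0.19, -16.01]
```

Call:
{"api": "apply_moves", "payload": {
  "commands": [
    {"linear": [0,0,-0.04],"delta_rot": [0,0,0],"fingers": 255},
    {"linear": [0,0,-0.08],"delta_rot": [0,0,0],"fingers": 255},
    {"linear": [-0.005,-0.03,-0.115],"delta_rot": [0,0,-4],"fingers": 255},
    {"linear": [-0.012,-0.07,-0.145],"delta_rot": [0,0,-8],"fingers": 255},
    {"linear": [-0.02,-0.115,-0.155],"delta_rot": [0,0,-12],"fingers": 255},
    {"linear": [-0.03,-0.163,-0.156],"delta_rot": [0,0,-16],"fingers": 255},
    {"linear": [-0.038,-0.212,-0.156],"delta_rot": [0,0,-16],"fingers": 255},
    {"linear": [-0.046,-0.26,-0.156],"delta_rot": [0,0,-16],"fingers": 255}
  ]
}}

```text
time: 34.55
tool_pos: [0.4842, -0.0927, 0.1683]
tool_rot: [-0.0, 0.999, -0.032, -0.0]
contact_force: [0.9, 0.6, -3.6]
gripper_width: 0.454
```

```bash
python3 - <<'E'
from look import *
x,y=loc(-.12,0);goto(x+.001,y,0.123,-93.6)
E
```

```text
t 34.55 pos [ 0.4842 -0.0927  0.1683] head -93.6 w 0.454 F [ 0.9  0.6 -3.6]
linear [0.016, -0.1322, 0.0453] rot [-0.0, 0.03, -0.03]
```

Call:
{"api": "apply_moves", "payload": {
  "commands": [
    {"linear": [0.004,-0.045,0],"delta_rot": [0,0,0],"fingers": 255},
    {"linear": [0.01,-0.09,0],"delta_rot": [0,0,0],"fingers": 255},
    {"linear": [0.016,-0.1322,0],"delta_rot": [0,0,0],"fingers": 255},
    {"linear": [0.016,-0.1322,0.025],"delta_rot": [0,0,0],"fingers": 255},
    {"linear": [0.016,-0.1322,0.045],"delta_rot": [0,0,0],"fingers": 255},
    {"linear": [0.026,-0.1322,0.045],"delta_rot": [0,0,0],"fingers": 255},
    {"linear": [0.036,-0.1322,0.045],"delta_rot": [0,0,0],"fingers": 255},
    {"linear": [0.046,-0.1322,0.045],"delta_rot": [0,0,0],"fingers": 255}
  ]
}}

```text
time: 35.35
tool_pos: [0.5326, 0.0352, 0.1225]
tool_rot: [-0.001, 0.999, -0.032, -0.011]
contact_force: [-22.2, 3.3, 9.1]
gripper_width: 0.458
```

```bash
python3 - <<'E'
from look import *
st=snap('w21');x,y=loc(-.05,0);goto(x+.001,y,0.1222,-93.6,st)
crop('w21',200,100,160,150,4,'w21a')
E
```

```text
t 35.35 pos [0.5326 0.0352 0.1225] head -93.6 w 0.458 F [-22.2   3.3   9.1]
linear [0.0457, -0.0016, -0.0006] rot [-0.07, 1.23, -0.02]
```

View pics/w21a.png

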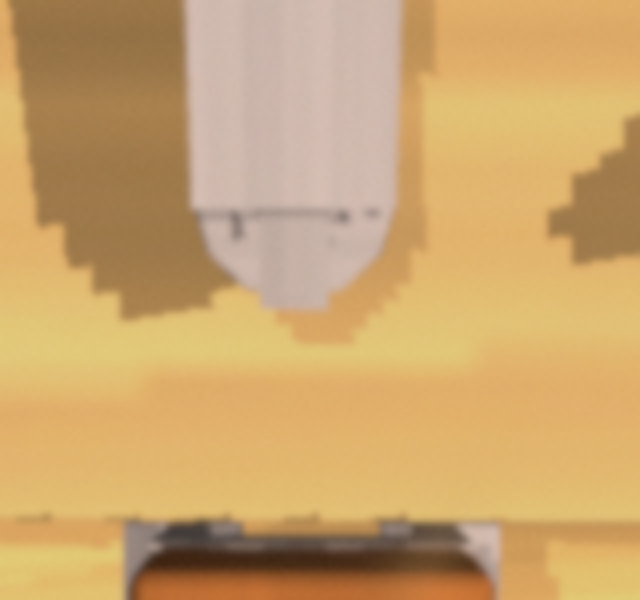

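Call:
{"api": "apply_moves", "payload": {
  "commands": [
    {"linear": [-0.01,0,0],"delta_rot": [0,0,0],"fingers": 255},
    {"linear": [-0.02,0,0],"delta_rot": [0,0,0],"fingers": 255},
    {"linear": [-0.03,0,0],"delta_rot": [0,0,0],"fingers": 255},
    {"linear": [-0.03,0,0],"delta_rot": [0,0,0],"fingers": 255},
    {"linear": [-0.03,0,0],"delta_rot": [0,0,0],"fingers": 255},
    {"linear": [-0.03,0,0],"delta_rot": [0,0,0],"fingers": 255},
    {"linear": [-0.03,0,0],"delta_rot": [0,0,0],"fingers": 255},
    {"linear": [-0.03,0,0],"delta_rot": [0,0,0],"fingers": 255}
  ]
}}

```text
time: 36.2
tool_pos: [0.5094, 0.0362, 0.1239]
tool_rot: [0.0, 1.0, -0.031, 0.0]
contact_force: [-0.4, -0.0, -3.3]
gripper_width: 0.456
```

```bash
python3 - <<'E'
from look import *
st=snap('w22');x,y=loc(-.12,0);goto(x+.001,y,0.1222,-93.6,st)
crop('w22',200,140,160,150,4,'w22a');save('side','d22');crop('d22',220,150,200,150,4,'d22a')
E
```

```text
t 36.2 pos [0.5094 0.0362 0.1239] head -93.6 w 0.456 F [-0.4 -0.  -3.3]
linear [-0.0011, -0.002, 0.0017] rot [0.0, -0.01, -0.0]
```

View pics/w22a.png

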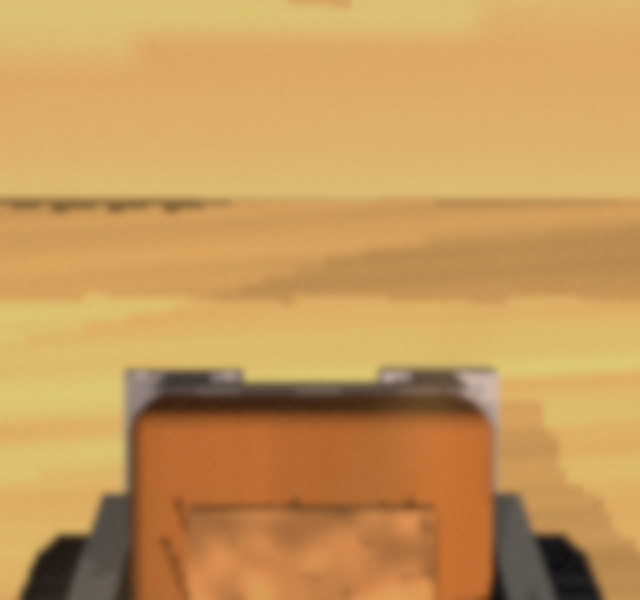

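View pics/d22a.png

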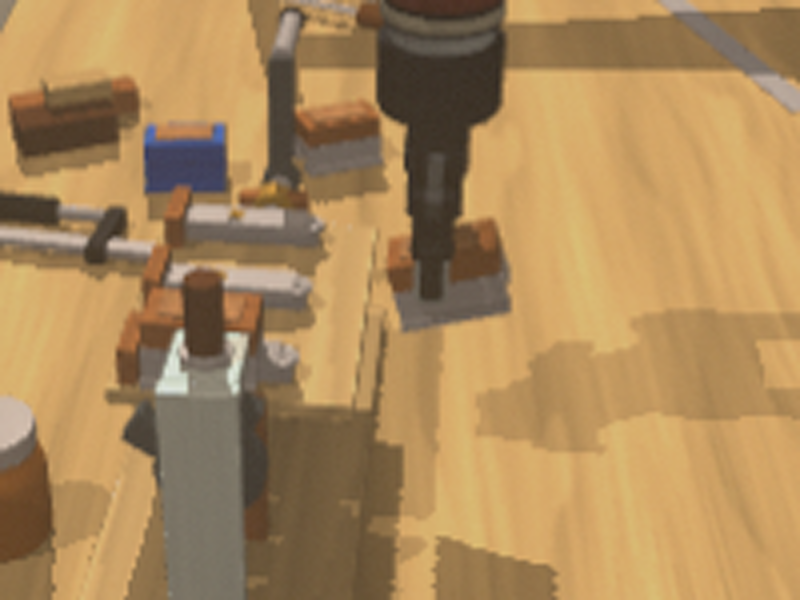

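```bash
python3 - <<'E'
from look import *
goto(.46,.04,0.03,-93.6)
E
```

```text
t 36.3 pos [0.5093 0.0362 0.1238] head -93.6 w 0.453 F [-0.  -0.2 -3.9]
linear [-0.0494, -0.0007, 0.0938] rot [-0.0, 0.0, -0.0]
```

Call:
{"api": "apply_moves", "payload": {
  "commands": [
    {"linear": [-0.049,0,0.02],"delta_rot": [0,0,0],"fingers": 255},
    {"linear": [-0.049,0,0.06],"delta_rot": [0,0,0],"fingers": 255},
    {"linear": [-0.049,0,0.09],"delta_rot": [0,0,0],"fingers": 255},
    {"linear": [-0.049,0,0.1],"delta_rot": [0,0,0],"fingers": 255},
    {"linear": [-0.049,0,0.104],"delta_rot": [0,0,0],"fingers": 255},
    {"linear": [-0.049,0,0.107],"delta_rot": [0,0,0],"fingers": 255},
    {"linear": [-0.049,0,0.108],"delta_rot": [0,0,0],"fingers": 255},
    {"linear": [-0.049,0,0.108],"delta_rot": [0,0,0],"fingers": 255}
  ]
}}

```text
time: 37.1
tool_pos: [0.4588, 0.0395, 0.021]
tool_rot: [0.0, 1.0, -0.031, -0.006]
contact_force: [-28.3, 1.2, 40.2]
gripper_width: 0.458
```

Call:
{"api": "apply_moves", "payload": {
  "commands": [
    {"linear": [0,0,0],"delta_rot": [0,0,0],"fingers": 90},
    {"linear": [0,0,0],"delta_rot": [0,0,0],"fingers": 90},
    {"linear": [0,0,0],"delta_rot": [0,0,0],"fingers": 90},
    {"linear": [0,0,0.001],"delta_rot": [0,0,0],"fingers": 90},
    {"linear": [0,0,0.002],"delta_rot": [0,0,0],"fingers": 90},
    {"linear": [0,0,0.002],"delta_rot": [0,0,0],"fingers": 90},
    {"linear": [0,0,0.002],"delta_rot": [0,0,0],"fingers": 90},
    {"linear": [0,0,0.002],"delta_rot": [0,0,0],"fingers": 90}
  ]
}}

```text
time: 37.9
tool_pos: [0.4602, 0.0393, 0.0137]
tool_rot: [-0.0, 1.0, -0.031, -0.0]
contact_force: [0.5, 0.4, 0.7]
gripper_width: 0.65
```

```bash
python3 - <<'E'
from look import *
goto(.46,.04,0.013,-93.6);save('side','d23');crop('d23',220,150,200,150,4,'d23a');snap('w23')
E
```

```text
t 37.9 pos [0.4602 0.0393 0.0137] head -93.6 w 0.65 F [0.5 0.4 0.7]
linear [-0.0002, -0.0007, 0.0007] rot [-0.0, 0.01, -0.0]
```

View pics/d23a.png

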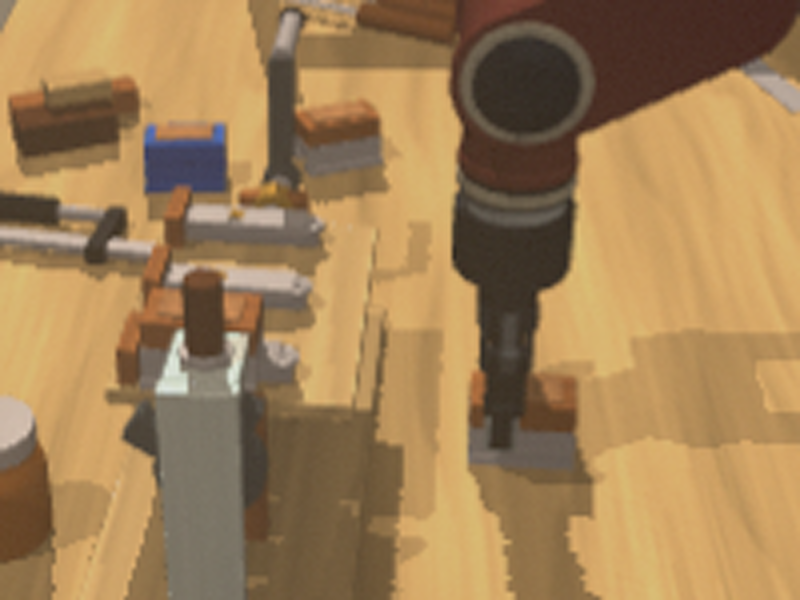

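View pics/w23.png

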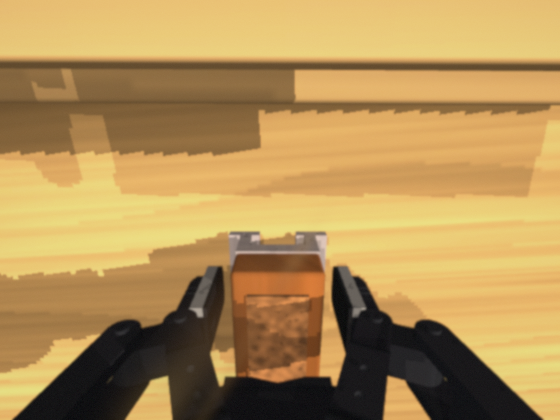

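```bash
python3 - <<'E'
from look import *
st=ld('w23')
for z in (.0055,.025):
  a=onz('wrist',277,210,z,st);b=onz('wrist',277,233,z,st);print(a-b, b)
t=ld('w13');print(onz('wrist',277,210,.0055,t)-t['tool_pos'])
E
```

```text
[ 0.01282513 -0.000822    0.        ] [0.48156919 0.03842996 0.0055    ]
[ 0.0111769  -0.00071636  0.        ] [0.4896674  0.03789141 0.025     ]
[ 0.03403   -0.0045608 -0.008002 ]
```

Call:
{"api": "apply_moves", "payload": {
  "commands": [
    {"linear": [-0.007,0,0],"delta_rot": [0,0,0],"fingers": 90},
    {"linear": [-0.0135,0,0],"delta_rot": [0,0,0],"fingers": 90},
    {"linear": [-0.0135,0,0],"delta_rot": [0,0,0],"fingers": 90},
    {"linear": [-0.0135,0,0],"delta_rot": [0,0,0],"fingers": 255},
    {"linear": [-0.0135,0,0],"delta_rot": [0,0,0],"fingers": 255},
    {"linear": [-0.0135,0,0],"delta_rot": [0,0,0],"fingers": 255},
    {"linear": [-0.0135,0,0],"delta_rot": [0,0,0],"fingers": 255},
    {"linear": [-0.0135,0,0],"delta_rot": [0,0,0],"fingers": 255}
  ]
}}

```text
time: 38.8
tool_pos: [0.4471, 0.0401, 0.0141]
tool_rot: [-0.0, 1.0, -0.031, 0.0]
contact_force: [-0.7, 0.4, 2.9]
gripper_width: 0.453
```

Call:
{"api": "apply_moves", "payload": {
  "commands": [
    {"linear": [0,0,0],"delta_rot": [0,0,0],"fingers": 255},
    {"linear": [0,0,0],"delta_rot": [0,0,0],"fingers": 255},
    {"linear": [0,0,0],"delta_rot": [0,0,0],"fingers": 255},
    {"linear": [0,0,-0.02],"delta_rot": [0,0,0],"fingers": 255},
    {"linear": [0,0,-0.05],"delta_rot": [0,0,0],"fingers": 255},
    {"linear": [0,0,-0.08],"delta_rot": [0,0,0],"fingers": 255},
    {"linear": [0,0,-0.112],"delta_rot": [0,0,0],"fingers": 255},
    {"linear": [0,0,-0.112],"delta_rot": [0,0,0],"fingers": 255}
  ]
}}

```text
time: 39.6
tool_pos: [0.4494, 0.0398, 0.1296]
tool_rot: [0.0, 0.999, -0.031, 0.004]
contact_force: [1.4, 0.0, -2.2]
gripper_width: 0.459
```

```bash
python3 - <<'E'
from look import *
st=snap('w24');x,y=loc(-.12,0);goto(x+.001,y,0.122,-93.6,st);save('side','d24');crop('d24',220,150,200,150,4,'d24a')
E
```

```text
t 39.6 pos [0.4494 0.0398 0.1296] head -93.6 w 0.459 F [ 1.4  0.  -2.2]
linear [0.0589, -0.0021, 0.0081] rot [0.02, -0.47, 0.0]
```

View pics/d24a.png

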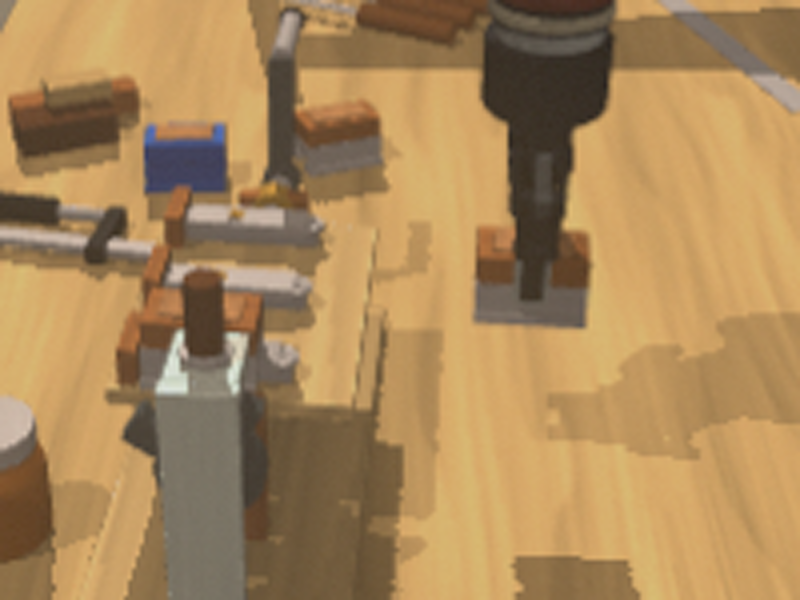

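View pics/w24.png

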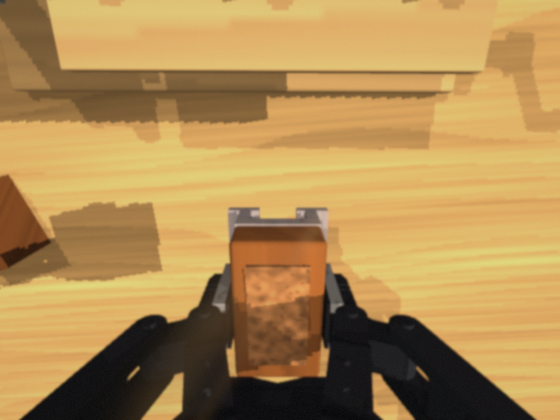

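Call:
{"api": "apply_moves", "payload": {
  "commands": [
    {"linear": [0.015,-0.002,0.005],"delta_rot": [0,0,0],"fingers": 255},
    {"linear": [0.03,-0.002,0.007],"delta_rot": [0,0,0],"fingers": 255},
    {"linear": [0.045,-0.002,0.007],"delta_rot": [0,0,0],"fingers": 255},
    {"linear": [0.055,-0.002,0.007],"delta_rot": [0,0,0],"fingers": 255},
    {"linear": [0.059,-0.002,0.007],"delta_rot": [0,0,0],"fingers": 255},
    {"linear": [0.059,-0.002,0.007],"delta_rot": [0,0,0],"fingers": 255},
    {"linear": [0.059,-0.002,0.007],"delta_rot": [0,0,0],"fingers": 255},
    {"linear": [0.059,-0.002,0.007],"delta_rot": [0,0,0],"fingers": 255}
  ]
}}

```text
time: 40.5
tool_pos: [0.5052, 0.0385, 0.1186]
tool_rot: [-0.0, 1.0, -0.031, -0.0]
contact_force: [0.7, -0.5, -3.9]
gripper_width: 0.452
```

```bash
python3 - <<'E'
from look import *
st=snap('w25');x,y=loc(-.08,0);goto(x+.001,y,0.122,-93.6,st)
E
```

```text
t 40.5 pos [0.5052 0.0385 0.1186] head -93.6 w 0.452 F [ 0.7 -0.5 -3.9]
linear [0.0432, 0.0001, -0.0034] rot [-0.0, 0.03, 0.0]
```

View pics/w25.png

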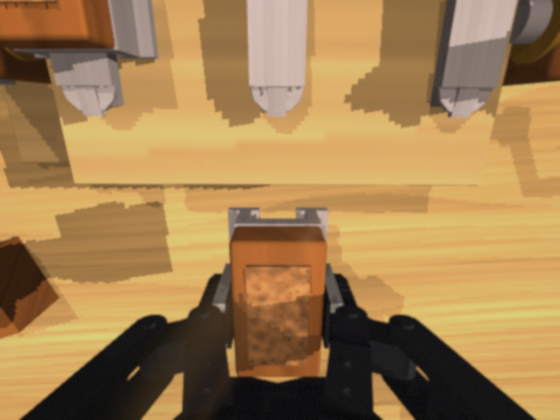

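Call:
{"api": "apply_moves", "payload": {
  "commands": [
    {"linear": [0,0,-0.0036],"delta_rot": [0,0,0],"fingers": 255},
    {"linear": [0,0,-0.0036],"delta_rot": [0,0,0],"fingers": 255},
    {"linear": [0.008,0,-0.0036],"delta_rot": [0,0,0],"fingers": 255},
    {"linear": [0.016,0,-0.0036],"delta_rot": [0,0,0],"fingers": 255},
    {"linear": [0.024,0,-0.0036],"delta_rot": [0,0,0],"fingers": 255},
    {"linear": [0.032,0,-0.0036],"delta_rot": [0,0,0],"fingers": 255},
    {"linear": [0.038,0,-0.0036],"delta_rot": [0,0,0],"fingers": 255},
    {"linear": [0.038,0,-0.0036],"delta_rot": [0,0,0],"fingers": 255}
  ]
}}

```text
time: 41.35
tool_pos: [0.5446, 0.0359, 0.1224]
tool_rot: [0.0, 1.0, -0.031, 0.0]
contact_force: [-0.8, 0.3, -3.7]
gripper_width: 0.454
```

```bash
python3 - <<'E'
from look import *
st=snap('w26');x,y=loc(-.05,0);goto(x+.001,y,0.1220,-93.6,st)
crop('w26',200,100,160,150,4,'w26a')
E
```

```text
t 41.35 pos [0.5446 0.0359 0.1224] head -93.6 w 0.454 F [-0.8  0.3 -3.7]
linear [0.0338, -0.0, 0.0004] rot [0.0, -0.0, -0.01]
```

View pics/w26a.png

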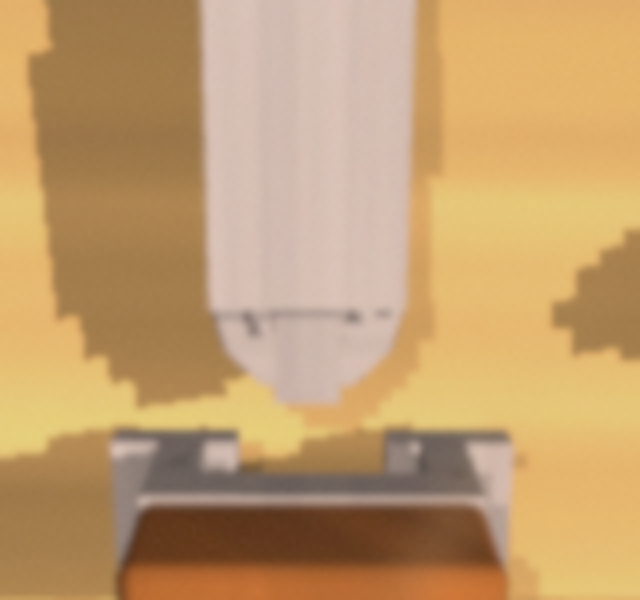

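Call:
{"api": "apply_moves", "payload": {
  "commands": [
    {"linear": [0.005,0,0.0005],"delta_rot": [0,0,0],"fingers": 255},
    {"linear": [0.01,0,0.0005],"delta_rot": [0,0,0],"fingers": 255},
    {"linear": [0.015,0,0.0005],"delta_rot": [0,0,0],"fingers": 255},
    {"linear": [0.02,0,0.0005],"delta_rot": [0,0,0],"fingers": 255},
    {"linear": [0.025,0,0.0005],"delta_rot": [0,0,0],"fingers": 255},
    {"linear": [0.03,0,0.0005],"delta_rot": [0,0,0],"fingers": 255},
    {"linear": [0.034,0,0.0005],"delta_rot": [0,0,0],"fingers": 255},
    {"linear": [0.034,0,0.0005],"delta_rot": [0,0,0],"fingers": 255}
  ]
}}

```text
time: 42.2
tool_pos: [0.5782, 0.0338, 0.122]
tool_rot: [-0.0, 1.0, -0.031, 0.0]
contact_force: [-0.1, 0.8, -3.2]
gripper_width: 0.451
```

```bash
python3 - <<'E'
from look import *
st=state();x,y=loc(.02,0);goto(x+.001,y,0.1210,-93.6,st)
E
```

```text
t 42.2 pos [0.5782 0.0338 0.122 ] head -93.6 w 0.451 F [-0.1  0.8 -3.2]
linear [0.0701, -0.0, 0.0011] rot [-0.0, -0.02, -0.0]
```

Call:
{"api": "apply_moves", "payload": {
  "commands": [
    {"linear": [0.008,0,0],"delta_rot": [0,0,0],"fingers": 255},
    {"linear": [0.016,0,0],"delta_rot": [0,0,0],"fingers": 255},
    {"linear": [0.024,0,0],"delta_rot": [0,0,0],"fingers": 255},
    {"linear": [0.032,0,0],"delta_rot": [0,0,0],"fingers": 255},
    {"linear": [0.04,0,0],"delta_rot": [0,0,0],"fingers": 255},
    {"linear": [0.048,0,0.001],"delta_rot": [0,0,0],"fingers": 255},
    {"linear": [0.055,0,0.002],"delta_rot": [0,0,0],"fingers": 255},
    {"linear": [0.06,0,0.003],"delta_rot": [0,0,0],"fingers": 255}
  ]
}}

```text
time: 43.0
tool_pos: [0.6383, 0.0301, 0.1205]
tool_rot: [0.0, 1.0, -0.031, -0.0]
contact_force: [-6.2, 0.6, 8.5]
gripper_width: 0.454
```

Call:
{"api": "apply_moves", "payload": {
  "commands": [
    {"linear": [0.002,0,0.001],"delta_rot": [0,0,0],"fingers": 255},
    {"linear": [0.004,0,0.001],"delta_rot": [0,0,0],"fingers": 255},
    {"linear": [0.006,0,0.001],"delta_rot": [0,0,0],"fingers": 255},
    {"linear": [0.008,0,0.001],"delta_rot": [0,0,0],"fingers": 255},
    {"linear": [0.01,0,0.001],"delta_rot": [0,0,0],"fingers": 255},
    {"linear": [0.012,0,0.001],"delta_rot": [0,0,0],"fingers": 255},
    {"linear": [0.013,0,0.001],"delta_rot": [0,0,0],"fingers": 255},
    {"linear": [0.014,0,0.001],"delta_rot": [0,0,0],"fingers": 255}
  ]
}}

```text
time: 43.8
tool_pos: [0.6485, 0.0296, 0.1198]
tool_rot: [-0.0, 0.999, -0.031, -0.005]
contact_force: [-19.2, 1.0, 15.5]
gripper_width: 0.453
```

Call:
{"api": "apply_moves", "payload": {
  "commands": [
    {"linear": [0.001,0,0.001],"delta_rot": [0,0,0],"fingers": 255},
    {"linear": [0.002,0,0.001],"delta_rot": [0,0,0],"fingers": 255},
    {"linear": [0.002,0,0.001],"delta_rot": [0,0,0],"fingers": 255},
    {"linear": [0,0,0],"delta_rot": [0,0,0],"fingers": 255},
    {"linear": [-0.003,0,-0.002],"delta_rot": [0,0,0],"fingers": 255},
    {"linear": [-0.006,0,-0.002],"delta_rot": [0,0,0],"fingers": 255},
    {"linear": [-0.008,0,-0.002],"delta_rot": [0,0,0],"fingers": 255},
    {"linear": [-0.008,0,-0.002],"delta_rot": [0,0,0],"fingers": 255}
  ]
}}

```text
time: 44.6
tool_pos: [0.6461, 0.0295, 0.1203]
tool_rot: [-0.0, 0.999, -0.032, 0.004]
contact_force: [8.8, -0.3, -5.5]
gripper_width: 0.453
```

Call:
{"api": "apply_moves", "payload": {
  "commands": [
    {"linear": [-0.001,0,0],"delta_rot": [0,0,0],"fingers": 255},
    {"linear": [-0.001,0,0],"delta_rot": [0,0,0],"fingers": 255},
    {"linear": [-0.001,0,0],"delta_rot": [0,0,0],"fingers": 255},
    {"linear": [-0.001,0,0],"delta_rot": [0,0,0],"fingers": 255},
    {"linear": [-0.001,0,0],"delta_rot": [0,0,0],"fingers": 255},
    {"linear": [-0.001,0,0],"delta_rot": [0,0,0],"fingers": 255},
    {"linear": [-0.001,0,0],"delta_rot": [0,0,0],"fingers": 255},
    {"linear": [-0.001,0,0],"delta_rot": [0,0,0],"fingers": 255}
  ]
}}

```text
time: 45.4
tool_pos: [0.646, 0.0296, 0.1204]
tool_rot: [-0.0, 0.999, -0.032, 0.005]
contact_force: [10.6, -0.1, -6.5]
gripper_width: 0.458
```

Held by the catch. Release and go for the third.

Call:
{"api": "apply_moves", "payload": {
  "commands": [
    {"linear": [0.003,0,0.001],"delta_rot": [0,0,0],"fingers": 255},
    {"linear": [0.003,0,0.001],"delta_rot": [0,0,0],"fingers": 80},
    {"linear": [0.003,0,0.001],"delta_rot": [0,0,0],"fingers": 80},
    {"linear": [0.003,0,0.001],"delta_rot": [0,0,0],"fingers": 80},
    {"linear": [0.003,0,-0.04],"delta_rot": [0,0,0],"fingers": 80},
    {"linear": [0.003,0,-0.09],"delta_rot": [0,0,0],"fingers": 80},
    {"linear": [-0.04,0,-0.14],"delta_rot": [0,0,0],"fingers": 0},
    {"linear": [-0.08,0,-0.16],"delta_rot": [0,0,0],"fingers": 0}
  ]
}}

```text
time: 46.2
tool_pos: [0.5716, 0.0341, 0.2784]
tool_rot: [0.0, 1.0, -0.032, 0.002]
contact_force: [0.3, -0.1, 0.7]
gripper_width: 0.983
```

```bash
python3 - <<'E'
from look import *
save('scene','s27');crop('s27',140,150,270,160,2.95,'s27a');goto(0.565,-0.345,0.28,-72)
P=lambda n,*o:print(n,*[a.round(4).tolist() if hasattr(a,'round') else [b.round(1).tolist() for b in a] for a in tri(o)])
E
```

```text
t 46.25 pos [0.5678 0.035  0.2837] head -93.6 w 1.001 F [1.5 2.8 4. ]
linear [0.0207, 0.3794, 0.0038] rot [0.08, -0.44, -21.55]
```

View pics/s27a.png

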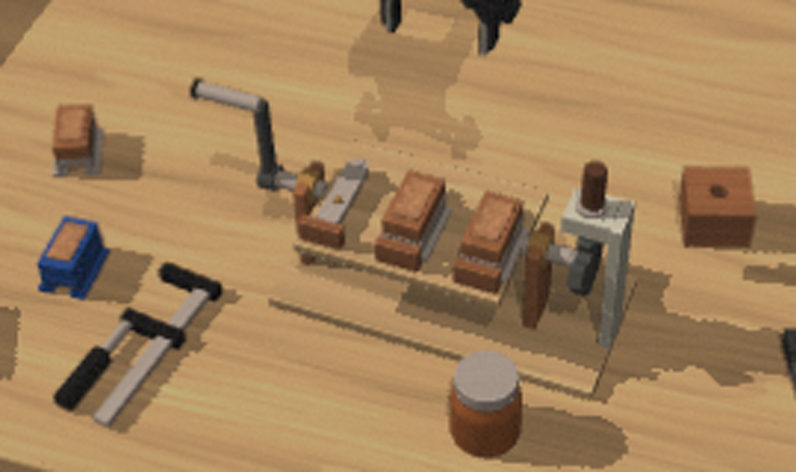

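```bash
python3 - <<'E'
from look import *
p=onz('scene',140+75/2.95,150+118/2.95,.047);print(p);goto(p[0],p[1]+.0,0.27,-76)
E
```

```text
[ 0.5364108  -0.40298006  0.047     ]
t 46.25 pos [0.5678 0.035  0.2837] head -93.6 w 1.001 F [1.5 2.8 4. ]
linear [-0.0043, 0.4391, 0.0136] rot [0.07, -0.44, -17.55]
```

Call:
{"api": "apply_moves", "payload": {
  "commands": [
    {"linear": [-0.004,0.44,0.0],"delta_rot": [0,0,-17.5],"fingers": 0},
    {"linear": [-0.004,0.44,0.0],"delta_rot": [0,0,-17.5],"fingers": 0},
    {"linear": [-0.004,0.44,0.0],"delta_rot": [0,0,-17.5],"fingers": 0},
    {"linear": [-0.004,0.44,0.0],"delta_rot": [0,0,-17.5],"fingers": 0},
    {"linear": [-0.004,0.44,0.0],"delta_rot": [0,0,-17.5],"fingers": 0},
    {"linear": [-0.004,0.44,0.0],"delta_rot": [0,0,-17.5],"fingers": 0},
    {"linear": [-0.004,0.44,0.0],"delta_rot": [0,0,-17.5],"fingers": 0},
    {"linear": [-0.004,0.44,0.0],"delta_rot": [0,0,-17.5],"fingers": 0}
  ]
}}

```text
time: 47.05
tool_pos: [0.5421, -0.3588, 0.2745]
tool_rot: [-0.0, 0.993, 0.121, 0.0]
contact_force: [1.4, 0.6, 1.1]
gripper_width: 0.996
```

```bash
python3 - <<'E'
from look import *
goto(.538,-.40,0.22,-76)
E
```

```text
t 47.05 pos [ 0.5421 -0.3588  0.2745] head -76.1 w 0.996 F [1.4 0.6 1.1]
linear [-0.0139, 0.039, 0.0545] rot [-0.01, -0.01, -0.11]
```

Call:
{"api": "apply_moves", "payload": {
  "commands": [
    {"linear": [-0.014,0.039,0.054],"delta_rot": [0,0,0],"fingers": 0},
    {"linear": [-0.014,0.039,0.054],"delta_rot": [0,0,0],"fingers": 0},
    {"linear": [-0.014,0.039,0.054],"delta_rot": [0,0,0],"fingers": 0},
    {"linear": [-0.014,0.039,0.054],"delta_rot": [0,0,0],"fingers": 0},
    {"linear": [-0.014,0.039,0.054],"delta_rot": [0,0,0],"fingers": 0},
    {"linear": [-0.014,0.039,0.054],"delta_rot": [0,0,0],"fingers": 0},
    {"linear": [-0.014,0.039,0.054],"delta_rot": [0,0,0],"fingers": 0},
    {"linear": [-0.014,0.039,0.054],"delta_rot": [0,0,0],"fingers": 0}
  ]
}}

```text
time: 47.85
tool_pos: [0.539, -0.3978, 0.2217]
tool_rot: [0.001, 0.993, 0.121, 0.0]
contact_force: [-0.4, 0.2, -0.3]
gripper_width: 0.998
```

```bash
python3 - <<'E'
from look import *
st=snap('w28');goto(.538,-.40,0.22,-76,st)
E
```

```text
t 47.85 pos [ 0.539  -0.3978  0.2217] head -76.1 w 0.998 F [-0.4  0.2 -0.3]
linear [-0.0015, 0.0019, 0.0017] rot [0.07, -0.05, -0.05]
```

View pics/w28.png

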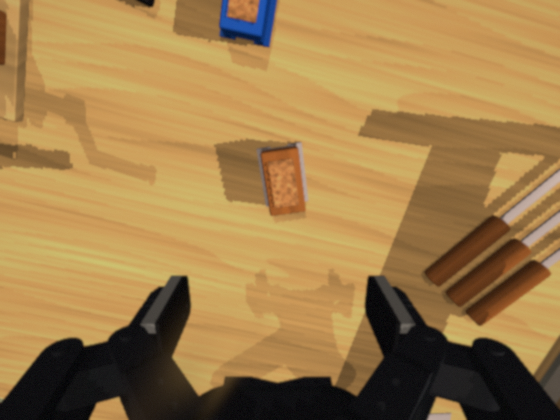

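Beech/steel carriage at (283,180); the blue decoy is at (247,20), tools at right.

```bash
python3 - <<'E'
from look import *
crop('w28',240,125,85,105,6,'w28a')
E
```

```text
(no output)
```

View pics/w28a.png

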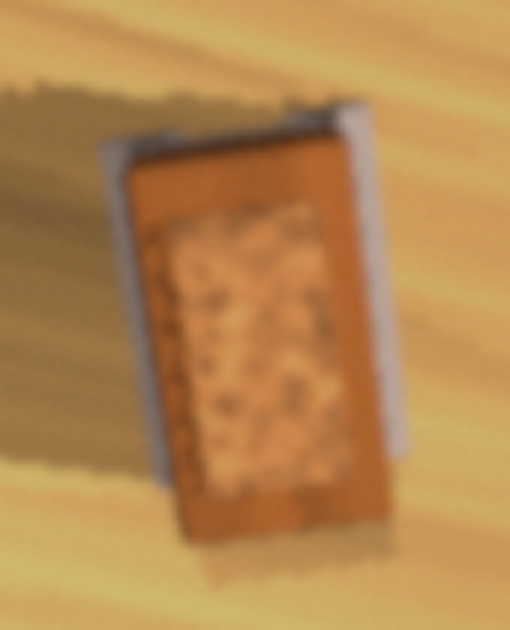

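```bash
python3 - <<'E'
from look import *
c=carr('w28',[(128,168),(346,140),(392,522),(186,545)],240,125,6)
goto(c[0],c[1],0.0125,-69.5)
E
```

```text
centre [ 0.5488 -0.4026  0.045 ] len 0.0691 wid 0.0376 yaw 21.93
t 47.9 pos [ 0.5388 -0.3979  0.2214] head -76.1 w 0.999 F [-1.1 -0.  -0.9]
linear [0.0084, 0.0069, 0.2089] rot [0.05, -0.03, -6.57]
```

Call:
{"api": "apply_moves", "payload": {
  "commands": [
    {"linear": [0.0084,0.007,0.05],"delta_rot": [0,0,-8],"fingers": 0},
    {"linear": [0.0084,0.007,0.1],"delta_rot": [0,0,-8],"fingers": 0},
    {"linear": [0.0084,0.007,0.15],"delta_rot": [0,0,-8],"fingers": 0},
    {"linear": [0.0084,0.007,0.18],"delta_rot": [0,0,-8],"fingers": 0},
    {"linear": [0.0084,0.007,0.2],"delta_rot": [0,0,-8],"fingers": 0},
    {"linear": [0.0084,0.007,0.2085],"delta_rot": [0,0,-8],"fingers": 0},
    {"linear": [0.0084,0.007,0.2085],"delta_rot": [0,0,-8],"fingers": 100},
    {"linear": [0.0084,0.007,0.2085],"delta_rot": [0,0,-8],"fingers": 100}
  ]
}}

```text
time: 48.7
tool_pos: [0.5492, -0.4037, 0.0139]
tool_rot: [0.001, 0.982, 0.19, 0.001]
contact_force: [-0.4, 0.9, -0.8]
gripper_width: 0.695
```

Call:
{"api": "apply_moves", "payload": {
  "commands": [
    {"linear": [0,0,0],"delta_rot": [0,0,0],"fingers": 255},
    {"linear": [0,0,0],"delta_rot": [0,0,0],"fingers": 255},
    {"linear": [0,0,0],"delta_rot": [0,0,0],"fingers": 255},
    {"linear": [0,0,0],"delta_rot": [0,0,0],"fingers": 255},
    {"linear": [0,0,0],"delta_rot": [0,0,0],"fingers": 255},
    {"linear": [0,0,0],"delta_rot": [0,0,0],"fingers": 255},
    {"linear": [0,0,0],"delta_rot": [0,0,0],"fingers": 255},
    {"linear": [0,0,0],"delta_rot": [0,0,0],"fingers": 255}
  ]
}}

```text
time: 49.5
tool_pos: [0.5496, -0.4039, 0.0148]
tool_rot: [0.001, 0.982, 0.19, 0.001]
contact_force: [-1.0, 0.6, 6.5]
gripper_width: 0.456
```

```bash
python3 - <<'E'
from look import *
st=snap('w29');x,y=loc(-.14,-.08);goto(x,y,0.16,-93.6)
E
```

```text
t 49.55 pos [ 0.5496 -0.4039  0.0148] head -68.1 w 0.453 F [-0.7  1.1  6.2]
linear [0.0735, -0.362, -0.1461] rot [0.15, -0.14, 25.5]
```

View pics/w29.png

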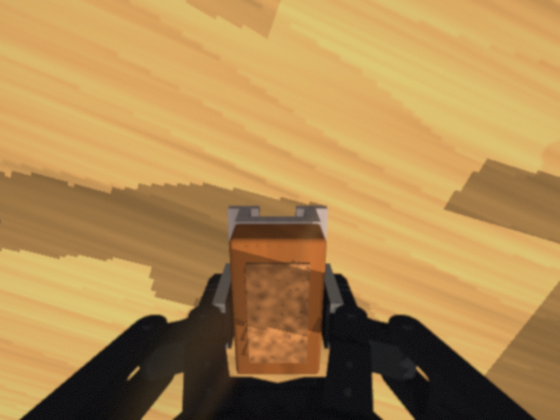

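Call:
{"api": "apply_moves", "payload": {
  "commands": [
    {"linear": [0,0,-0.03],"delta_rot": [0,0,0],"fingers": 255},
    {"linear": [0,0,-0.07],"delta_rot": [0,0,0],"fingers": 255},
    {"linear": [-0.01,0,-0.11],"delta_rot": [0,0,4],"fingers": 255},
    {"linear": [-0.03,-0.02,-0.146],"delta_rot": [0,0,10],"fingers": 255},
    {"linear": [-0.03,-0.06,-0.146],"delta_rot": [0,0,16],"fingers": 255},
    {"linear": [-0.01,-0.1,-0.146],"delta_rot": [0,0,22],"fingers": 255},
    {"linear": [0.005,-0.145,-0.146],"delta_rot": [0,0,25.5],"fingers": 255},
    {"linear": [0.02,-0.19,-0.146],"delta_rot": [0,0,25.5],"fingers": 255}
  ]
}}

```text
time: 50.35
tool_pos: [0.4949, -0.2174, 0.1573]
tool_rot: [-0.0, 0.999, -0.032, -0.0]
contact_force: [-0.2, 1.0, -3.4]
gripper_width: 0.452
```

```bash
python3 - <<'E'
from look import *
x,y=loc(-.14,-.08);goto(x,y,0.16,-93.6)
E
```

```text
t 50.35 pos [ 0.4949 -0.2174  0.1573] head -93.7 w 0.452 F [-0.2  1.  -3.4]
linear [-0.0239, -0.1759, -0.0025] rot [-0.03, 0.05, -0.12]
```

Call:
{"api": "apply_moves", "payload": {
  "commands": [
    {"linear": [-0.01,-0.045,0],"delta_rot": [0,0,0],"fingers": 255},
    {"linear": [-0.02,-0.09,0],"delta_rot": [0,0,0],"fingers": 255},
    {"linear": [-0.024,-0.135,0],"delta_rot": [0,0,0],"fingers": 255},
    {"linear": [-0.024,-0.176,0.01],"delta_rot": [0,0,0],"fingers": 255},
    {"linear": [-0.024,-0.176,0.025],"delta_rot": [0,0,0],"fingers": 255},
    {"linear": [-0.024,-0.176,0.034],"delta_rot": [0,0,0],"fingers": 255},
    {"linear": [-0.024,-0.176,0.034],"delta_rot": [0,0,0],"fingers": 255},
    {"linear": [-0.024,-0.176,0.034],"delta_rot": [0,0,0],"fingers": 255}
  ]
}}

```text
time: 51.15
tool_pos: [0.4829, -0.0431, 0.1239]
tool_rot: [0.0, 0.999, -0.032, -0.0]
contact_force: [-0.7, 0.9, -3.3]
gripper_width: 0.454
```

```bash
python3 - <<'E'
from look import *
st=snap('w30');x,y=loc(-.08,-.08);goto(x,y,0.1223,-93.6,st);save('side','d30');crop('d30',220,150,200,150,4,'d30a')
E
```

```text
t 51.15 pos [ 0.4829 -0.0431  0.1239] head -93.7 w 0.454 F [-0.7  0.9 -3.3]
linear [0.0594, -0.0028, 0.0015] rot [0.01, 0.05, -0.1]
```

View pics/w30.png

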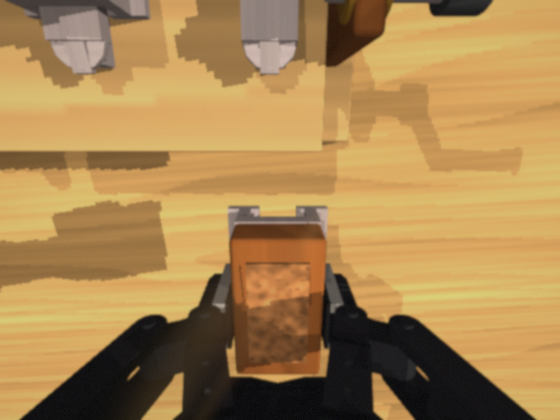

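View pics/d30a.png

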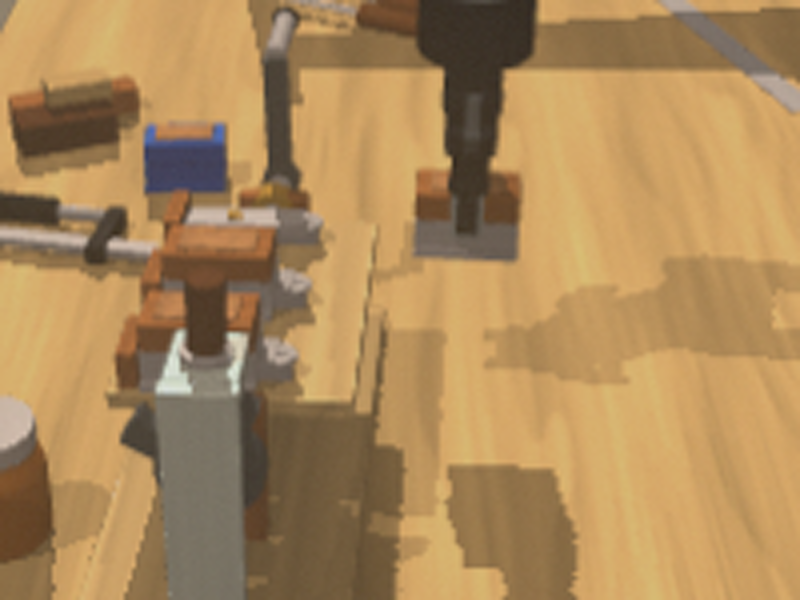

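Call:
{"api": "apply_moves", "payload": {
  "commands": [
    {"linear": [0,-0.0028,0.0015],"delta_rot": [0,0,0],"fingers": 255},
    {"linear": [0.01,-0.0028,0.0015],"delta_rot": [0,0,0],"fingers": 255},
    {"linear": [0.022,-0.0028,0.0015],"delta_rot": [0,0,0],"fingers": 255},
    {"linear": [0.034,-0.0028,0.0015],"delta_rot": [0,0,0],"fingers": 255},
    {"linear": [0.046,-0.0028,0.0015],"delta_rot": [0,0,0],"fingers": 255},
    {"linear": [0.054,-0.0028,0.0015],"delta_rot": [0,0,0],"fingers": 255},
    {"linear": [0.054,-0.0028,0.0015],"delta_rot": [0,0,0],"fingers": 255},
    {"linear": [0.054,-0.0028,0.0015],"delta_rot": [0,0,0],"fingers": 255}
  ]
}}

```text
time: 52.05
tool_pos: [0.5371, -0.0426, 0.1225]
tool_rot: [-0.0, 1.0, -0.031, -0.0]
contact_force: [-0.7, 0.3, -3.9]
gripper_width: 0.452
```

```bash
python3 - <<'E'
from look import *
st=snap('w31');x,y=loc(-.05,-.08);goto(x,y,0.1223,-93.6,st)
crop('w31',200,100,160,150,4,'w31a')
E
```

```text
t 52.05 pos [ 0.5371 -0.0426  0.1225] head -93.6 w 0.452 F [-0.7  0.3 -3.9]
linear [0.0353, 0.0012, 0.0002] rot [-0.01, 0.04, 0.0]
```

View pics/w31a.png

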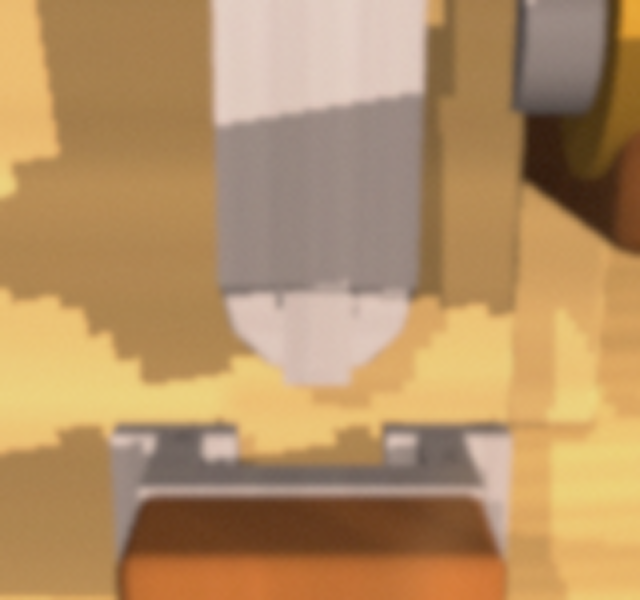

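Call:
{"api": "apply_moves", "payload": {
  "commands": [
    {"linear": [0.004,0.001,0.0003],"delta_rot": [0,0,0],"fingers": 255},
    {"linear": [0.009,0.001,0.0003],"delta_rot": [0,0,0],"fingers": 255},
    {"linear": [0.014,0.001,0.0003],"delta_rot": [0,0,0],"fingers": 255},
    {"linear": [0.019,0.001,0.0003],"delta_rot": [0,0,0],"fingers": 255},
    {"linear": [0.025,0.001,0.0003],"delta_rot": [0,0,0],"fingers": 255},
    {"linear": [0.03,0.001,0.0003],"delta_rot": [0,0,0],"fingers": 255},
    {"linear": [0.035,0.001,0.0003],"delta_rot": [0,0,0],"fingers": 255},
    {"linear": [0.035,0.001,0.0003],"delta_rot": [0,0,0],"fingers": 255}
  ]
}}

```text
time: 52.9
tool_pos: [0.5728, -0.0459, 0.1225]
tool_rot: [0.0, 1.0, -0.031, 0.0]
contact_force: [-0.7, 0.4, -3.2]
gripper_width: 0.453
```

```bash
python3 - <<'E'
from look import *
x,y=loc(.02,-.08);goto(x,y,0.1215,-93.6)
E
```

```text
t 52.9 pos [ 0.5728 -0.0459  0.1225] head -93.6 w 0.453 F [-0.7  0.4 -3.2]
linear [0.0695, 0.0001, 0.001] rot [0.0, -0.02, 0.0]
```

Call:
{"api": "apply_moves", "payload": {
  "commands": [
    {"linear": [0.008,0,0],"delta_rot": [0,0,0],"fingers": 255},
    {"linear": [0.016,0,0],"delta_rot": [0,0,0],"fingers": 255},
    {"linear": [0.024,0,0],"delta_rot": [0,0,0],"fingers": 255},
    {"linear": [0.032,0,0],"delta_rot": [0,0,0],"fingers": 255},
    {"linear": [0.04,0,0],"delta_rot": [0,0,0],"fingers": 255},
    {"linear": [0.048,0,0.001],"delta_rot": [0,0,0],"fingers": 255},
    {"linear": [0.055,0,0.002],"delta_rot": [0,0,0],"fingers": 255},
    {"linear": [0.06,0,0.003],"delta_rot": [0,0,0],"fingers": 255}
  ]
}}

```text
time: 53.7
tool_pos: [0.6325, -0.0498, 0.1212]
tool_rot: [0.0, 1.0, -0.031, -0.001]
contact_force: [-7.0, 1.0, 10.0]
gripper_width: 0.456
```

Call:
{"api": "apply_moves", "payload": {
  "commands": [
    {"linear": [0.002,0,0.001],"delta_rot": [0,0,0],"fingers": 255},
    {"linear": [0.004,0,0.001],"delta_rot": [0,0,0],"fingers": 255},
    {"linear": [0.006,0,0.001],"delta_rot": [0,0,0],"fingers": 255},
    {"linear": [0.008,0,0.001],"delta_rot": [0,0,0],"fingers": 255},
    {"linear": [0.01,0,0.001],"delta_rot": [0,0,0],"fingers": 255},
    {"linear": [0.012,0,0.001],"delta_rot": [0,0,0],"fingers": 255},
    {"linear": [0.013,0,0.001],"delta_rot": [0,0,0],"fingers": 255},
    {"linear": [0.014,0,0.001],"delta_rot": [0,0,0],"fingers": 255}
  ]
}}

```text
time: 54.5
tool_pos: [0.6425, -0.0505, 0.1204]
tool_rot: [0.0, 0.999, -0.031, -0.006]
contact_force: [-20.3, 1.1, 16.5]
gripper_width: 0.451
```

Call:
{"api": "apply_moves", "payload": {
  "commands": [
    {"linear": [0.001,0,0.001],"delta_rot": [0,0,0],"fingers": 255},
    {"linear": [0.002,0,0.001],"delta_rot": [0,0,0],"fingers": 255},
    {"linear": [0.002,0,0.001],"delta_rot": [0,0,0],"fingers": 255},
    {"linear": [0,0,0],"delta_rot": [0,0,0],"fingers": 255},
    {"linear": [-0.003,0,-0.002],"delta_rot": [0,0,0],"fingers": 255},
    {"linear": [-0.006,0,-0.002],"delta_rot": [0,0,0],"fingers": 255},
    {"linear": [-0.009,0,-0.002],"delta_rot": [0,0,0],"fingers": 255},
    {"linear": [-0.009,0,-0.002],"delta_rot": [0,0,0],"fingers": 255}
  ]
}}

```text
time: 55.3
tool_pos: [0.6403, -0.0502, 0.121]
tool_rot: [0.0, 0.999, -0.032, 0.005]
contact_force: [10.0, -0.8, -6.3]
gripper_width: 0.451
```

Call:
{"api": "apply_moves", "payload": {
  "commands": [
    {"linear": [-0.0005,0,0],"delta_rot": [0,0,0],"fingers": 255},
    {"linear": [-0.0005,0,0],"delta_rot": [0,0,0],"fingers": 255},
    {"linear": [-0.0005,0,0],"delta_rot": [0,0,0],"fingers": 255},
    {"linear": [-0.0005,0,0],"delta_rot": [0,0,0],"fingers": 255},
    {"linear": [-0.0005,0,0],"delta_rot": [0,0,0],"fingers": 255},
    {"linear": [-0.0005,0,0],"delta_rot": [0,0,0],"fingers": 255},
    {"linear": [-0.0005,0,0],"delta_rot": [0,0,0],"fingers": 255},
    {"linear": [-0.0005,0,0],"delta_rot": [0,0,0],"fingers": 255}
  ]
}}

```text
time: 56.1
tool_pos: [0.6402, -0.0502, 0.121]
tool_rot: [0.0, 0.999, -0.032, 0.005]
contact_force: [11.6, -0.5, -7.5]
gripper_width: 0.454
```

Call:
{"api": "apply_moves", "payload": {
  "commands": [
    {"linear": [0.003,0,0.001],"delta_rot": [0,0,0],"fingers": 255},
    {"linear": [0.003,0,0.001],"delta_rot": [0,0,0],"fingers": 80},
    {"linear": [0.003,0,0.001],"delta_rot": [0,0,0],"fingers": 80},
    {"linear": [0.003,0,0.001],"delta_rot": [0,0,0],"fingers": 80},
    {"linear": [0.003,0,-0.04],"delta_rot": [0,0,0],"fingers": 80},
    {"linear": [0.003,0,-0.09],"delta_rot": [0,0,0],"fingers": 80},
    {"linear": [0,-0.01,-0.14],"delta_rot": [0,0,0],"fingers": 0},
    {"linear": [0,-0.05,-0.17],"delta_rot": [0,0,0],"fingers": 0}
  ]
}}

```text
time: 56.9
tool_pos: [0.6405, -0.0029, 0.2952]
tool_rot: [0.001, 0.999, -0.034, 0.003]
contact_force: [0.7, 1.0, 1.0]
gripper_width: 0.99
```

```bash
python3 - <<'E'
from look import *
save('scene','s32');crop('s32',200,150,200,160,3.9,'s32a');save('side','d32');crop('d32',220,150,200,150,4,'d32a');goto(0.637,0.19,0.32,-3.6)
E
```

```text
t 57.0 pos [0.6421 0.0023 0.2981] head -93.4 w 0.997 F [ 1.2 -0.   0.9]
linear [-0.0159, -0.1871, -0.0219] rot [0.52, -0.61, -89.8]
```

View pics/s32a.png

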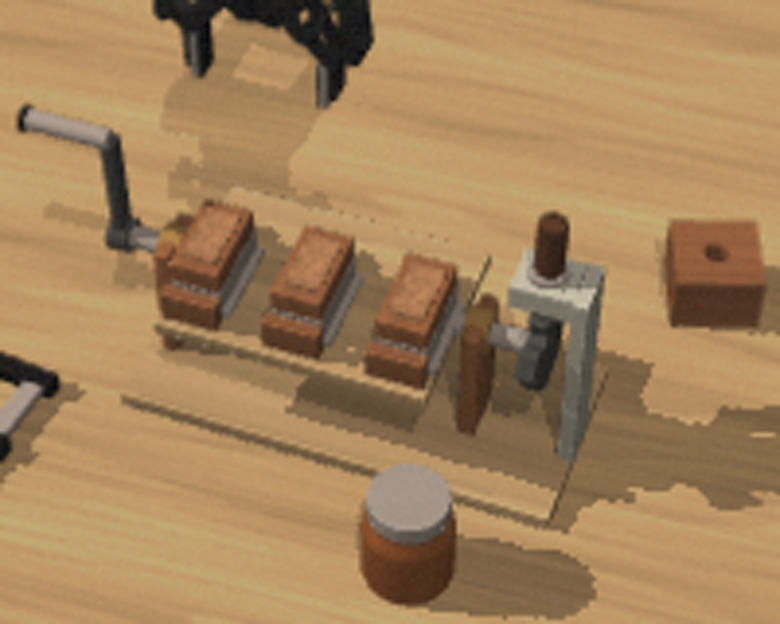

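View pics/d32a.png

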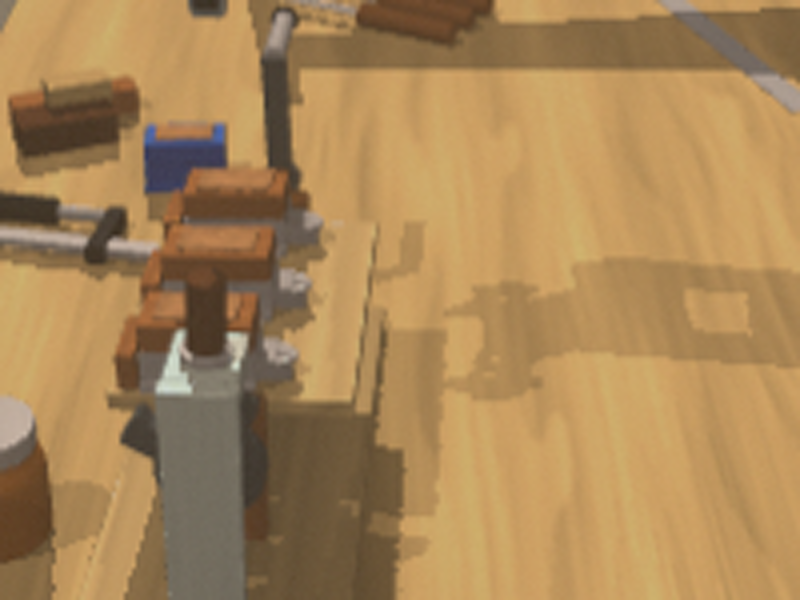

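Call:
{"api": "apply_moves", "payload": {
  "commands": [
    {"linear": [-0.016,-0.187,-0.022],"delta_rot": [0,0,-65],"fingers": 0},
    {"linear": [-0.016,-0.187,-0.022],"delta_rot": [0,0,-65],"fingers": 0},
    {"linear": [-0.016,-0.187,-0.022],"delta_rot": [0,0,-65],"fingers": 0},
    {"linear": [-0.016,-0.187,-0.022],"delta_rot": [0,0,-65],"fingers": 0},
    {"linear": [-0.016,-0.187,-0.022],"delta_rot": [0,0,-65],"fingers": 0},
    {"linear": [-0.016,-0.187,-0.022],"delta_rot": [0,0,-65],"fingers": 0},
    {"linear": [-0.016,-0.187,-0.022],"delta_rot": [0,0,-65],"fingers": 0},
    {"linear": [-0.016,-0.187,-0.022],"delta_rot": [0,0,-65],"fingers": 0}
  ]
}}

```text
time: 57.8
tool_pos: [0.6349, 0.1868, 0.3105]
tool_rot: [-0.0, 0.859, 0.513, -0.001]
contact_force: [0.2, 0.1, 0.5]
gripper_width: 0.995
```

```bash
python3 - <<'E'
from look import *
goto(0.6383,0.2013,0.32,-2.9)
E
```

```text
t 57.8 pos [0.6349 0.1868 0.3105] head -28.3 w 0.995 F [0.2 0.1 0.5]
linear [0.0143, -0.0039, -0.0096] rot [-0.09, 0.06, -25.42]
```

Call:
{"api": "apply_moves", "payload": {
  "commands": [
    {"linear": [0.0143,-0.004,-0.01],"delta_rot": [0,0,-25.4],"fingers": 0},
    {"linear": [0.0143,-0.004,-0.01],"delta_rot": [0,0,-25.4],"fingers": 0},
    {"linear": [0.0143,-0.004,-0.01],"delta_rot": [0,0,-25.4],"fingers": 0},
    {"linear": [0.0143,-0.004,-0.01],"delta_rot": [0,0,-25.4],"fingers": 0},
    {"linear": [0.0143,-0.004,-0.01],"delta_rot": [0,0,-25.4],"fingers": 0},
    {"linear": [0.0143,-0.004,-0.01],"delta_rot": [0,0,-25.4],"fingers": 0},
    {"linear": [0.0143,-0.004,-0.01],"delta_rot": [0,0,-25.4],"fingers": 0},
    {"linear": [0.0143,-0.004,-0.01],"delta_rot": [0,0,-25.4],"fingers": 0}
  ]
}}

```text
time: 58.6
tool_pos: [0.6386, 0.2014, 0.3219]
tool_rot: [-0.0, 0.727, 0.687, -0.0]
contact_force: [0.6, -0.0, 0.6]
gripper_width: 0.997
```

```bash
python3 - <<'E'
from look import *
goto(0.6383,0.2013,0.1965,-2.9)
E
```

```text
t 58.6 pos [0.6386 0.2014 0.3219] head -3.2 w 0.997 F [ 0.6 -0.   0.6]
linear [-0.0001, -0.0003, 0.1254] rot [-0.0, 0.0, -0.35]
```

Call:
{"api": "apply_moves", "payload": {
  "commands": [
    {"linear": [0,0,0.045],"delta_rot": [0,0,0],"fingers": 0},
    {"linear": [0,0,0.085],"delta_rot": [0,0,0],"fingers": 0},
    {"linear": [0,0,0.11],"delta_rot": [0,0,0],"fingers": 0},
    {"linear": [0,0,0.1254],"delta_rot": [0,0,0],"fingers": 0},
    {"linear": [0,0,0.1254],"delta_rot": [0,0,0],"fingers": 255},
    {"linear": [0,0,0.1254],"delta_rot": [0,0,0],"fingers": 255},
    {"linear": [0,0,0.1254],"delta_rot": [0,0,0],"fingers": 255},
    {"linear": [0,0,0.1254],"delta_rot": [0,0,0],"fingers": 255}
  ]
}}

```text
time: 59.4
tool_pos: [0.6397, 0.2017, 0.199]
tool_rot: [0.001, 0.727, 0.687, 0.001]
contact_force: [-3.8, -0.6, 3.8]
gripper_width: 0.331
```

Call:
{"api": "apply_moves", "payload": {
  "commands": [
    {"linear": [0,0,0],"delta_rot": [0,0,0],"fingers": 255},
    {"linear": [0,0,0],"delta_rot": [0,0,0],"fingers": 255},
    {"linear": [0,0,0],"delta_rot": [0,0,0],"fingers": 255},
    {"linear": [0,0,0],"delta_rot": [0,0,0],"fingers": 255},
    {"linear": [0,0,0],"delta_rot": [0,0,0],"fingers": 255},
    {"linear": [0,0,0],"delta_rot": [0,0,0],"fingers": 255},
    {"linear": [0,0,0],"delta_rot": [0,0,0],"fingers": 255},
    {"linear": [0,0,0],"delta_rot": [0,0,0],"fingers": 255}
  ]
}}

```text
time: 60.2
tool_pos: [0.638, 0.2019, 0.199]
tool_rot: [-0.0, 0.726, 0.687, -0.0]
contact_force: [-7.0, -0.0, 6.1]
gripper_width: 0.237
```

Call:
{"api": "apply_moves", "payload": {
  "commands": [
    {"linear": [0,0,-0.01],"delta_rot": [0,0,0],"fingers": 255},
    {"linear": [0,0,-0.022],"delta_rot": [0,0,0],"fingers": 255},
    {"linear": [0,0,-0.036],"delta_rot": [0,0,0],"fingers": 255},
    {"linear": [0,0,-0.05],"delta_rot": [0,0,0],"fingers": 255},
    {"linear": [0,0,-0.07],"delta_rot": [0,0,0],"fingers": 255},
    {"linear": [0,0,-0.08],"delta_rot": [0,0,0],"fingers": 255},
    {"linear": [0,0,-0.08],"delta_rot": [0,0,0],"fingers": 255},
    {"linear": [0,0,-0.08],"delta_rot": [0,0,0],"fingers": 255}
  ]
}}

```text
time: 61.0
tool_pos: [0.6388, 0.2014, 0.2773]
tool_rot: [0.0, 0.727, 0.687, 0.0]
contact_force: [0.6, -0.7, -1.4]
gripper_width: 0.234
```

```bash
python3 - <<'E'
from look import *
st=snap('w33');goto(0.451,0.3035,0.278,-2.9,st);save('side','d33');crop('d33',180,130,240,180,3.3,'d33a')
E
```

```text
t 61.0 pos [0.6388 0.2014 0.2773] head -3.2 w 0.234 F [ 0.6 -0.7 -1.4]
linear [0.0914, -0.1933, -0.0009] rot [0.06, -0.01, -0.31]
```

View pics/d33a.png

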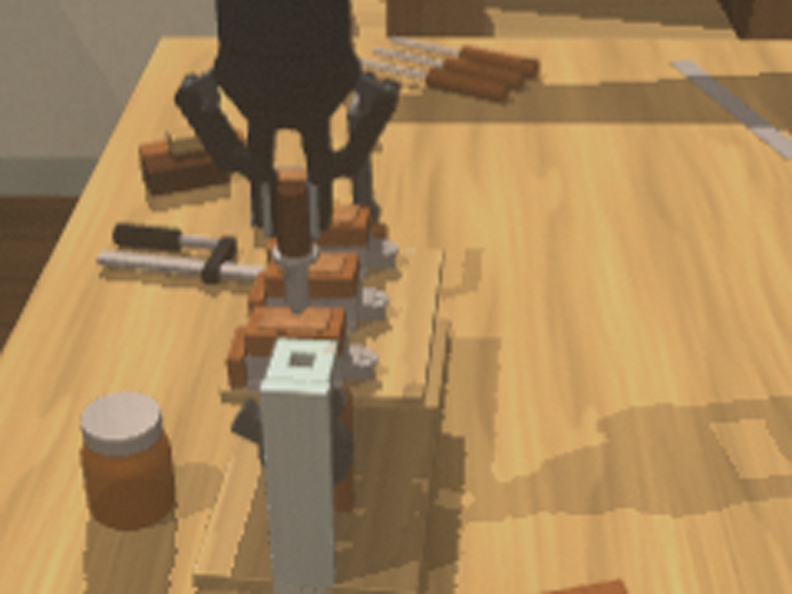

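View pics/w33.png

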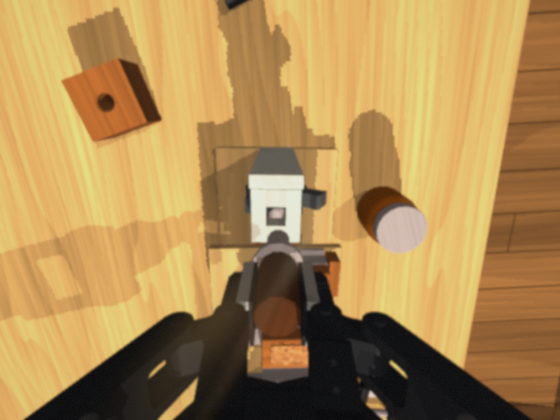

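```bash
python3 - <<'E'
from look import *
print(onz('wrist',105.5,101,.05,ld('w33')),onz('wrist',276,214.5,.18,ld('w33')))
E
```

```text
[0.45165135 0.30297955 0.05      ] [0.63818111 0.20215316 0.18      ]
```

Call:
{"api": "apply_moves", "payload": {
  "commands": [
    {"linear": [0.025,-0.04,0],"delta_rot": [0,0,0],"fingers": 255},
    {"linear": [0.045,-0.085,0],"delta_rot": [0,0,0],"fingers": 255},
    {"linear": [0.065,-0.13,0],"delta_rot": [0,0,0],"fingers": 255},
    {"linear": [0.085,-0.17,0.03],"delta_rot": [0,0,0],"fingers": 255},
    {"linear": [0.091,-0.193,0.07],"delta_rot": [0,0,0],"fingers": 255},
    {"linear": [0.091,-0.193,0.11],"delta_rot": [0,0,0],"fingers": 255},
    {"linear": [0.091,-0.193,0.135],"delta_rot": [0,0,0],"fingers": 255},
    {"linear": [0.091,-0.193,0.135],"delta_rot": [0,0,0],"fingers": 255}
  ]
}}

```text
time: 61.9
tool_pos: [0.447, 0.3014, 0.1354]
tool_rot: [-0.002, 0.726, 0.687, -0.005]
contact_force: [-0.8, 0.8, -1.9]
gripper_width: 0.234
```

```bash
python3 - <<'E'
from look import *
st=snap('w34');goto(0.451,0.3035,0.07,-2.9,st)
crop('w34',200,130,160,170,3.5,'w34a')
E
```

```text
t 61.9 pos [0.447  0.3014 0.1354] head -3.2 w 0.234 F [-0.8  0.8 -1.9]
linear [0.0027, 0.0045, 0.0653] rot [-0.57, 0.32, -0.27]
```

View pics/w34a.png

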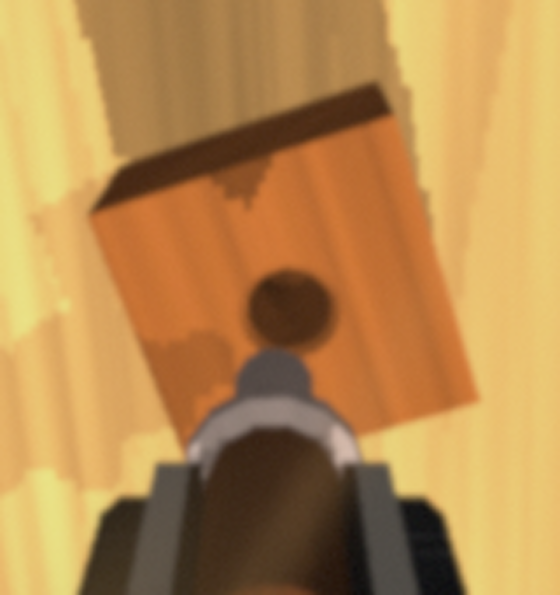

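Call:
{"api": "apply_moves", "payload": {
  "commands": [
    {"linear": [0,0,0],"delta_rot": [0,0,0],"fingers": 255},
    {"linear": [0,0,0],"delta_rot": [0,0,0],"fingers": 255},
    {"linear": [0,0,0.008],"delta_rot": [0,0,0],"fingers": 255},
    {"linear": [0,0,0.016],"delta_rot": [0,0,0],"fingers": 255},
    {"linear": [0,0,0.024],"delta_rot": [0,0,0],"fingers": 255},
    {"linear": [0,0,0.032],"delta_rot": [0,0,0],"fingers": 255},
    {"linear": [0,0,0.036],"delta_rot": [0,0,0],"fingers": 255},
    {"linear": [0,0,0.036],"delta_rot": [0,0,0],"fingers": 255}
  ]
}}

```text
time: 62.75
tool_pos: [0.4503, 0.3028, 0.1042]
tool_rot: [-0.0, 0.727, 0.687, -0.001]
contact_force: [-0.5, -0.1, -1.2]
gripper_width: 0.233
```

```bash
python3 - <<'E'
from look import *
st=snap('w35');goto(0.451,0.3035,0.072,-2.9,st)
crop('w35',200,130,160,170,3.5,'w35a')
E
```

```text
t 62.75 pos [0.4503 0.3028 0.1042] head -3.2 w 0.233 F [-0.5 -0.1 -1.2]
linear [0.0008, 0.0007, 0.0322] rot [-0.11, 0.06, -0.3]
```

View pics/w35a.png

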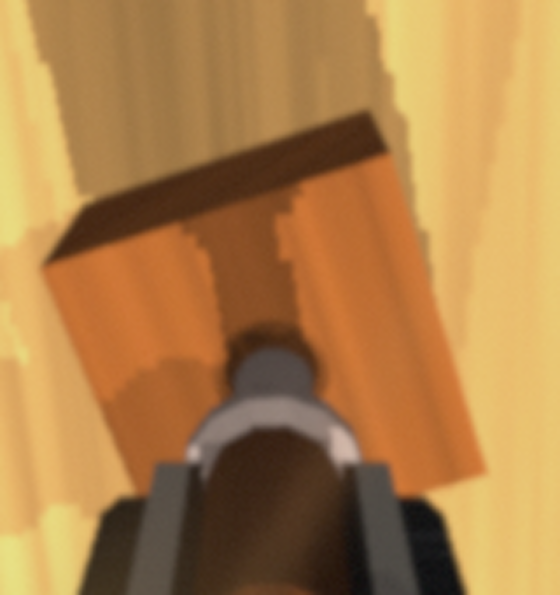

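In the hole. Lower and release.

Call:
{"api": "apply_moves", "payload": {
  "commands": [
    {"linear": [0.0005,0,0.008],"delta_rot": [0,0,0],"fingers": 255},
    {"linear": [0.0005,0,0.016],"delta_rot": [0,0,0],"fingers": 255},
    {"linear": [0.0005,0,0.024],"delta_rot": [0,0,0],"fingers": 255},
    {"linear": [0.0005,0,0.031],"delta_rot": [0,0,0],"fingers": 255},
    {"linear": [0.0005,0,0.031],"delta_rot": [0,0,0],"fingers": 255},
    {"linear": [0.0005,0,0.031],"delta_rot": [0,0,0],"fingers": 255},
    {"linear": [0.0005,0,0.031],"delta_rot": [0,0,0],"fingers": 0},
    {"linear": [0.0005,0,0.031],"delta_rot": [0,0,0],"fingers": 0}
  ]
}}

```text
time: 63.6
tool_pos: [0.4517, 0.3039, 0.0754]
tool_rot: [0.0, 0.727, 0.687, 0.001]
contact_force: [-0.8, -0.2, 1.2]
gripper_width: 0.567
```

Call:
{"api": "apply_moves", "payload": {
  "commands": [
    {"linear": [0,0,0],"delta_rot": [0,0,0],"fingers": 0},
    {"linear": [0,0,0],"delta_rot": [0,0,0],"fingers": 0},
    {"linear": [0,0,-0.04],"delta_rot": [0,0,0],"fingers": 0},
    {"linear": [0,0,-0.09],"delta_rot": [0,0,0],"fingers": 0},
    {"linear": [0,0,-0.14],"delta_rot": [0,0,0],"fingers": 0},
    {"linear": [0,0,-0.19],"delta_rot": [0,0,0],"fingers": 0},
    {"linear": [0,0,-0.23],"delta_rot": [0,0,0],"fingers": 0},
    {"linear": [0,0,-0.25],"delta_rot": [0,0,0],"fingers": 0}
  ]
}}

```text
time: 64.4
tool_pos: [0.4522, 0.3042, 0.3304]
tool_rot: [0.001, 0.727, 0.687, 0.004]
contact_force: [0.2, 0.1, -0.7]
gripper_width: 1.001
```

```bash
python3 - <<'E'
from look import *
st=snap('w36');goto(0.6155,-0.168,0.32,-2.9,st)
E
```

```text
t 64.4 pos [0.4522 0.3042 0.3304] head -3.2 w 1.001 F [ 0.2  0.1 -0.7]
linear [-0.4624, 0.1893, 0.0099] rot [0.4, -0.22, -0.3]
```

View pics/w36.png

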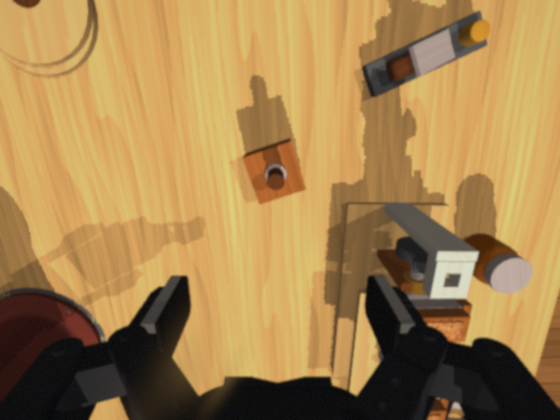

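Call:
{"api": "apply_moves", "payload": {
  "commands": [
    {"linear": [-0.462,0.189,0.0],"delta_rot": [0,0,0],"fingers": 0},
    {"linear": [-0.462,0.189,0.0],"delta_rot": [0,0,0],"fingers": 0},
    {"linear": [-0.462,0.189,0.0],"delta_rot": [0,0,0],"fingers": 0},
    {"linear": [-0.462,0.189,0.0],"delta_rot": [0,0,0],"fingers": 0},
    {"linear": [-0.462,0.189,0.0],"delta_rot": [0,0,0],"fingers": 0},
    {"linear": [-0.462,0.189,0.0],"delta_rot": [0,0,0],"fingers": 0},
    {"linear": [-0.462,0.189,0.0],"delta_rot": [0,0,0],"fingers": 0},
    {"linear": [-0.462,0.189,0.0],"delta_rot": [0,0,0],"fingers": 0}
  ]
}}

```text
time: 65.25
tool_pos: [0.5816, -0.0765, 0.3233]
tool_rot: [-0.001, 0.727, 0.687, -0.0]
contact_force: [0.7, -0.3, 0.4]
gripper_width: 1.0
```

```bash
python3 - <<'E'
from look import *
goto(0.6155,-0.168,0.32,-3.6)
E
```

```text
t 65.25 pos [ 0.5816 -0.0765  0.3233] head -3.2 w 1.0 F [ 0.7 -0.3  0.4]
linear [-0.0895, 0.039, 0.0032] rot [-0.06, -0.02, 0.39]
```

Call:
{"api": "apply_moves", "payload": {
  "commands": [
    {"linear": [-0.0895,0.039,0.0],"delta_rot": [0,0,0.4],"fingers": 0},
    {"linear": [-0.0895,0.039,0.0],"delta_rot": [0,0,0.4],"fingers": 0},
    {"linear": [-0.0895,0.039,0.0],"delta_rot": [0,0,0.4],"fingers": 0},
    {"linear": [-0.0895,0.039,0.0],"delta_rot": [0,0,0.4],"fingers": 0},
    {"linear": [-0.0895,0.039,0.0],"delta_rot": [0,0,0.4],"fingers": 0},
    {"linear": [-0.0895,0.039,0.0],"delta_rot": [0,0,0.4],"fingers": 0},
    {"linear": [-0.0895,0.039,0.0],"delta_rot": [0,0,0.4],"fingers": 0},
    {"linear": [-0.0895,0.039,0.0],"delta_rot": [0,0,0.4],"fingers": 0}
  ]
}}

```text
time: 66.05
tool_pos: [0.6155, -0.1651, 0.3249]
tool_rot: [0.0, 0.729, 0.685, 0.0]
contact_force: [0.1, -0.3, 0.7]
gripper_width: 1.004
```

```bash
python3 - <<'E'
from look import *
st=snap('w37');goto(0.6155,-0.168,0.186,-3.6,st)
print(onz('wrist',277,200,.205,st))
E
```

```text
t 66.05 pos [ 0.6155 -0.1651  0.3249] head -3.5 w 1.004 F [ 0.1 -0.3  0.7]
linear [-0.0029, 0.0001, 0.1389] rot [0.03, 0.01, 0.07]
[ 0.61600119 -0.15870876  0.205     ]
```

View pics/w37.png

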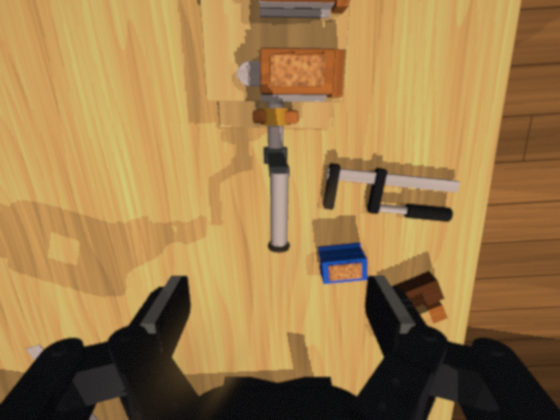

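Call:
{"api": "apply_moves", "payload": {
  "commands": [
    {"linear": [-0.003,0.001,0.05],"delta_rot": [0,0,0],"fingers": 0},
    {"linear": [-0.003,0.001,0.1],"delta_rot": [0,0,0],"fingers": 0},
    {"linear": [-0.003,0.001,0.125],"delta_rot": [0,0,0],"fingers": 0},
    {"linear": [-0.003,0.001,0.137],"delta_rot": [0,0,0],"fingers": 0},
    {"linear": [-0.003,0.001,0.137],"delta_rot": [0,0,0],"fingers": 255},
    {"linear": [-0.003,0.001,0.137],"delta_rot": [0,0,0],"fingers": 255},
    {"linear": [-0.003,0.001,0.137],"delta_rot": [0,0,0],"fingers": 255},
    {"linear": [-0.003,0.001,0.137],"delta_rot": [0,0,0],"fingers": 255}
  ]
}}

```text
time: 66.9
tool_pos: [0.6175, -0.1695, 0.1901]
tool_rot: [0.002, 0.729, 0.685, 0.001]
contact_force: [0.2, 0.3, 0.1]
gripper_width: 0.327
```

Call:
{"api": "apply_moves", "payload": {
  "commands": [
    {"linear": [0,0,0],"delta_rot": [0,0,0],"fingers": 255},
    {"linear": [0,0,0],"delta_rot": [0,0,0],"fingers": 255},
    {"linear": [0,0,0],"delta_rot": [0,0,0],"fingers": 255},
    {"linear": [0,0,0],"delta_rot": [0,0,0],"fingers": 255},
    {"linear": [0,0,0],"delta_rot": [0,0,0],"fingers": 255},
    {"linear": [0,0,0],"delta_rot": [0,0,0],"fingers": 255},
    {"linear": [0,0,0],"delta_rot": [0,0,0],"fingers": 255},
    {"linear": [0,0,0],"delta_rot": [0,0,0],"fingers": 255}
  ]
}}

```text
time: 67.7
tool_pos: [0.6169, -0.1694, 0.1895]
tool_rot: [0.001, 0.729, 0.684, 0.0]
contact_force: [-0.9, 0.8, 5.3]
gripper_width: 0.168
```

```bash
python3 - <<'E'
from look import *
st=snap('w38');goto(0.6155,-0.168,0.186,-3.6,st)
crop('w38',200,70,150,300,2,'w38a')
E
```

```text
t 67.7 pos [ 0.6169 -0.1694  0.1895] head -3.6 w 0.168 F [-0.9  0.8  5.3]
linear [0.0013, -0.0015, 0.0035] rot [0.12, 0.05, -0.01]
```

View pics/w38a.png

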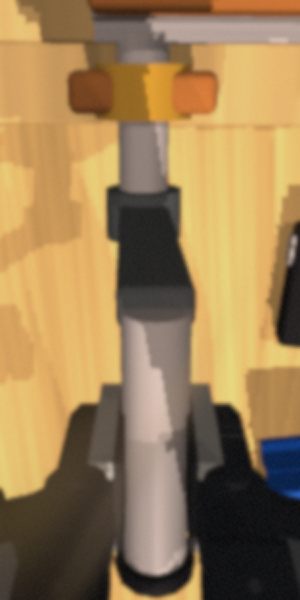

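Call:
{"api": "apply_moves", "payload": {
  "commands": [
    {"linear": [0,-0.01,0.0005],"delta_rot": [0,0,0],"fingers": 255},
    {"linear": [0,-0.0199,0.002],"delta_rot": [0,0,0],"fingers": 255},
    {"linear": [0,-0.0296,0.0045],"delta_rot": [0,0,0],"fingers": 255},
    {"linear": [0,-0.0389,0.0079],"delta_rot": [0,0,0],"fingers": 255},
    {"linear": [0,-0.0479,0.0122],"delta_rot": [0,0,0],"fingers": 255},
    {"linear": [0,-0.0565,0.0175],"delta_rot": [0,0,0],"fingers": 255},
    {"linear": [0,-0.0569,0.0177],"delta_rot": [0,0,0],"fingers": 255},
    {"linear": [0,-0.0569,0.0177],"delta_rot": [0,0,0],"fingers": 255}
  ]
}}

```text
time: 68.55
tool_pos: [0.5643, -0.166, 0.1774]
tool_rot: [0.006, 0.729, 0.685, 0.004]
contact_force: [1.1, 3.9, 18.2]
gripper_width: 0.159
```

```bash
python3 - <<'E'
from look import *
st=snap('w39');goto(0.5600,-0.166,0.1718,-3.6,st);save('side','d39');crop('d39',180,130,240,180,3.3,'d39a')
E
```

```text
t 68.55 pos [ 0.5643 -0.166   0.1774] head -3.6 w 0.159 F [ 1.1  3.9 18.2]
linear [-0.0003, -0.0044, 0.0055] rot [0.82, 0.1, 0.0]
```

View pics/w39.png

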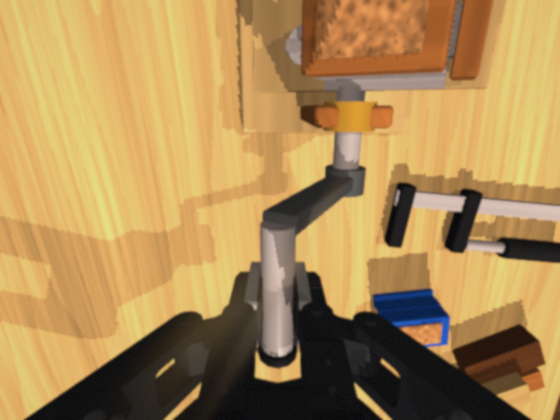

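View pics/d39a.png

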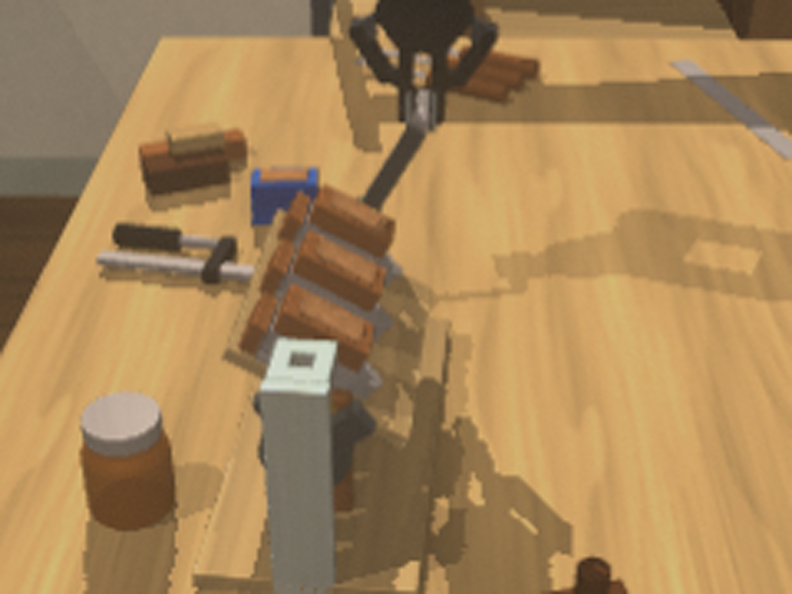

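Call:
{"api": "apply_moves", "payload": {
  "commands": [
    {"linear": [0,-0.002,0.002],"delta_rot": [0,0,0],"fingers": 255},
    {"linear": [0,-0.0045,0.004],"delta_rot": [0,0,0],"fingers": 255},
    {"linear": [0,-0.0045,0.004],"delta_rot": [0,0,0],"fingers": 255},
    {"linear": [0,-0.0045,0.004],"delta_rot": [0,0,0],"fingers": 255},
    {"linear": [0,-0.0045,0.004],"delta_rot": [0,0,0],"fingers": 255},
    {"linear": [0,-0.0045,0.004],"delta_rot": [0,0,0],"fingers": 255},
    {"linear": [0,-0.0045,0.004],"delta_rot": [0,0,0],"fingers": 255},
    {"linear": [0,-0.0045,0.004],"delta_rot": [0,0,0],"fingers": 255}
  ]
}}

```text
time: 69.45
tool_pos: [0.5613, -0.1658, 0.1755]
tool_rot: [0.007, 0.729, 0.685, 0.005]
contact_force: [0.1, 5.7, 23.2]
gripper_width: 0.161
```

Call:
{"api": "apply_moves", "payload": {
  "commands": [
    {"linear": [0,-0.002,0],"delta_rot": [0,0,0],"fingers": 255},
    {"linear": [0,-0.002,0],"delta_rot": [0,0,0],"fingers": 255},
    {"linear": [0,-0.002,0],"delta_rot": [0,0,0],"fingers": 255},
    {"linear": [0,-0.002,0],"delta_rot": [0,0,0],"fingers": 255},
    {"linear": [0,-0.002,0],"delta_rot": [0,0,0],"fingers": 255},
    {"linear": [0,-0.002,0],"delta_rot": [0,0,0],"fingers": 255},
    {"linear": [0,-0.002,0],"delta_rot": [0,0,0],"fingers": 255},
    {"linear": [0,-0.002,0],"delta_rot": [0,0,0],"fingers": 255}
  ]
}}

```text
time: 70.25
tool_pos: [0.5603, -0.1657, 0.1749]
tool_rot: [0.008, 0.729, 0.685, 0.006]
contact_force: [6.3, 5.3, 19.4]
gripper_width: 0.159
```

```bash
python3 - <<'E'
from look import *
st=snap('w40');goto(0.5600,-0.166,0.1718,-3.6,st)
save('scene','s40');crop('s40',200,150,200,160,3.9,'s40a')
E
```

```text
t 70.25 pos [ 0.5603 -0.1657  0.1749] head -3.6 w 0.159 F [ 6.3  5.3 19.4]
linear [-0.0003, -0.0003, 0.0031] rot [1.2, 0.11, 0.0]
```

View pics/s40a.png

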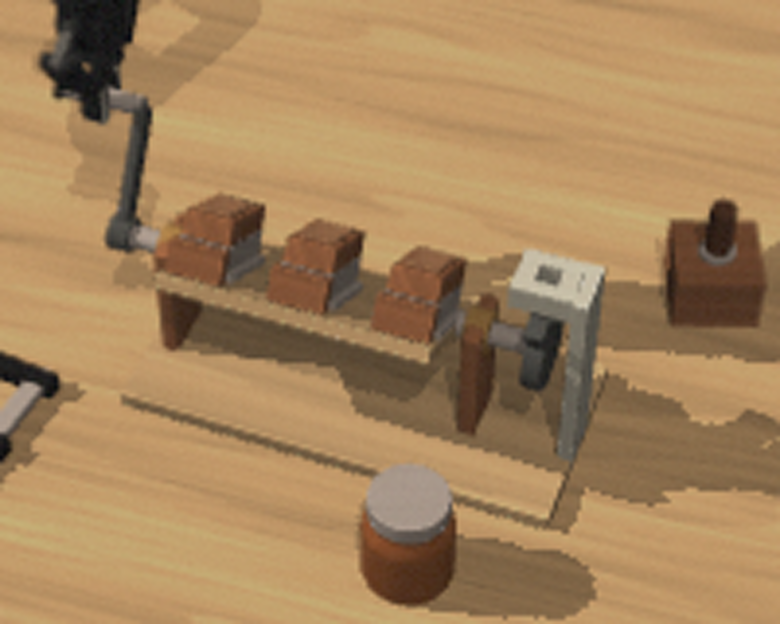

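Call:
{"api": "apply_moves", "payload": {
  "commands": [
    {"linear": [0,0,0],"delta_rot": [0,0,0],"fingers": 0},
    {"linear": [0,0,0],"delta_rot": [0,0,0],"fingers": 0},
    {"linear": [0,0,0],"delta_rot": [0,0,0],"fingers": 0},
    {"linear": [0,0,0],"delta_rot": [0,0,0],"fingers": 0},
    {"linear": [0,0,-0.03],"delta_rot": [0,0,0],"fingers": 0},
    {"linear": [0,0,-0.08],"delta_rot": [0,0,0],"fingers": 0},
    {"linear": [0,0,-0.13],"delta_rot": [0,0,0],"fingers": 0},
    {"linear": [0,0,-0.15],"delta_rot": [0,0,0],"fingers": 0}
  ]
}}

```text
time: 71.15
tool_pos: [0.5543, -0.1658, 0.3216]
tool_rot: [0.003, 0.729, 0.684, 0.001]
contact_force: [0.6, 0.1, 0.0]
gripper_width: 0.999
```

```bash
python3 - <<'E'
from look import *
st=snap('w41');goto(0.6343,0.18,0.33,-2.9,st)
E
```

```text
t 71.15 pos [ 0.5543 -0.1658  0.3216] head -3.6 w 0.999 F [0.6 0.1 0. ]
linear [0.3501, 0.0581, -0.0089] rot [0.4, 0.15, -0.71]
```

View pics/w41.png

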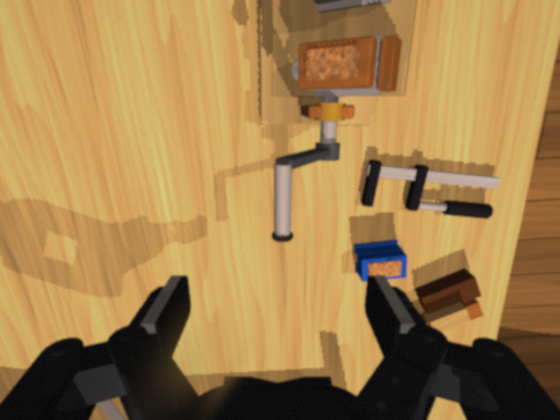

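```bash
python3 - <<'E'
from look import *
st=ld('w41')
im=cv2.imread('pics/w41.png').astype(int).mean(2).astype(int)
for v in (175,190,205,220): print(v,im[v,268:300].tolist())
for c in (283,284): print(onz('wrist',c,200,.1875,st))
im=cv2.imread('pics/w37.png').astype(int).mean(2).astype(int)
for v in (190,205,220): print(v,im[v,264:296].tolist())
E
```

```text
175 [153, 155, 157, 157, 155, 141, 116, 110, 123, 138, 150, 158, 164, 171, 174, 178, 175, 172, 167, 161, 155, 146, 138, 139, 146, 149, 152, 155, 157, 159, 159, 158]
190 [155, 151, 150, 153, 153, 141, 116, 111, 123, 138, 150, 158, 165, 171, 175, 176, 174, 171, 166, 161, 153, 144, 139, 141, 149, 152, 152, 155, 157, 160, 160, 161]
205 [160, 157, 153, 149, 142, 131, 113, 110, 125, 138, 151, 160, 166, 171, 174, 177, 174, 169, 164, 158, 149, 143, 138, 143, 152, 155, 156, 156, 157, 159, 161, 161]
220 [160, 159, 157, 155, 149, 135, 115, 112, 126, 139, 152, 160, 166, 172, 176, 176, 173, 169, 163, 157, 148, 141, 140, 148, 157, 159, 158, 157, 159, 159, 162, 163]
[ 0.56103776 -0.16438178  0.1875    ]
[ 0.56197157 -0.16444382  0.1875    ]
190 [159, 160, 162, 164, 164, 148, 121, 107, 119, 135, 147, 158, 163, 167, 171, 173, 174, 172, 171, 167, 161, 152, 142, 137, 143, 155, 160, 163, 160, 159, 157, 157]
205 [159, 159, 161, 160, 159, 148, 125, 113, 118, 135, 147, 156, 163, 167, 171, 173, 174, 173, 171, 166, 159, 151, 139, 137, 146, 157, 161, 162, 162, 162, 159, 157]
220 [162, 163, 159, 160, 156, 145, 125, 110, 120, 135, 147, 157, 163, 167, 171, 173, 173, 173, 169, 165, 157, 147, 137, 140, 151, 159, 162, 161, 163, 161, 160, 158]
```

Call:
{"api": "apply_moves", "payload": {
  "commands": [
    {"linear": [0.35,0.058,-0.009],"delta_rot": [0,0,-0.7],"fingers": 0},
    {"linear": [0.35,0.058,-0.009],"delta_rot": [0,0,-0.7],"fingers": 0},
    {"linear": [0.35,0.058,-0.009],"delta_rot": [0,0,-0.7],"fingers": 0},
    {"linear": [0.35,0.058,-0.009],"delta_rot": [0,0,-0.7],"fingers": 0},
    {"linear": [0.35,0.058,-0.009],"delta_rot": [0,0,-0.7],"fingers": 0},
    {"linear": [0.35,0.058,-0.009],"delta_rot": [0,0,-0.7],"fingers": 0},
    {"linear": [0.35,0.058,-0.009],"delta_rot": [0,0,-0.7],"fingers": 0},
    {"linear": [0.35,0.058,-0.009],"delta_rot": [0,0,-0.7],"fingers": 0}
  ]
}}

```text
time: 72.0
tool_pos: [0.6325, 0.1854, 0.3223]
tool_rot: [-0.002, 0.723, 0.691, -0.001]
contact_force: [0.4, -0.8, 0.1]
gripper_width: 0.998
```

```bash
python3 - <<'E'
from look import *
goto(0.638,0.155,0.28,-2.9)
E
```

```text
t 72.0 pos [0.6325 0.1854 0.3223] head -2.6 w 0.998 F [ 0.4 -0.8  0.1]
linear [-0.0302, 0.007, 0.0422] rot [-0.19, -0.05, 0.32]
```

Call:
{"api": "apply_moves", "payload": {
  "commands": [
    {"linear": [-0.068,0.009,0.035],"delta_rot": [0,0,0],"fingers": 0},
    {"linear": [-0.068,0.009,0.035],"delta_rot": [0,0,0],"fingers": 0},
    {"linear": [-0.068,0.009,0.035],"delta_rot": [0,0,0],"fingers": 0},
    {"linear": [-0.068,0.009,0.035],"delta_rot": [0,0,0],"fingers": 0},
    {"linear": [-0.068,0.009,0.035],"delta_rot": [0,0,0],"fingers": 0},
    {"linear": [-0.068,0.009,0.035],"delta_rot": [0,0,0],"fingers": 0},
    {"linear": [-0.068,0.009,0.035],"delta_rot": [0,0,0],"fingers": 0},
    {"linear": [-0.068,0.009,0.035],"delta_rot": [0,0,0],"fingers": 0}
  ]
}}

```text
time: 72.8
tool_pos: [0.6386, 0.1127, 0.2903]
tool_rot: [0.0, 0.725, 0.689, 0.0]
contact_force: [-1.0, 0.1, 0.2]
gripper_width: 1.001
```

```bash
python3 - <<'E'
from look import *
st=snap('w42');goto(0.451,0.3035,0.28,-2.9);print(proj('wrist',[[.6382,.2013,.18]],st)); u,v=proj('wrist',[[.6382,.2013,.18]],st)[0]
crop('w42',int(u)-50,max(0,int(v)-50),100,100,6,'w42a')
E
```

```text
t 72.85 pos [0.6386 0.1126 0.2902] head -2.9 w 0.999 F [ 0.3 -1.1 -0.5]
linear [0.1813, -0.1969, 0.0101] rot [0.03, -0.01, 0.03]
[[270.48120589 101.56737818]]
```

View pics/w42a.png

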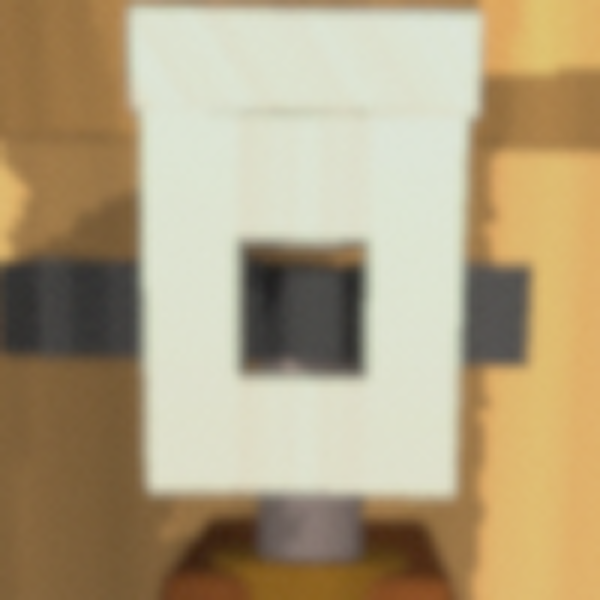

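```bash
python3 - <<'E'
from look import *
im=cv2.imread('pics/w42.png')[85:125,255:287].astype(float)
im=np.clip((im-30)*2.2,0,255).astype(np.uint8)
cv2.imwrite('pics/w42b.png',cv2.resize(im,None,fx=16,fy=14,interpolation=cv2.INTER_CUBIC))
E
```

```text
(no output)
```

View pics/w42b.png

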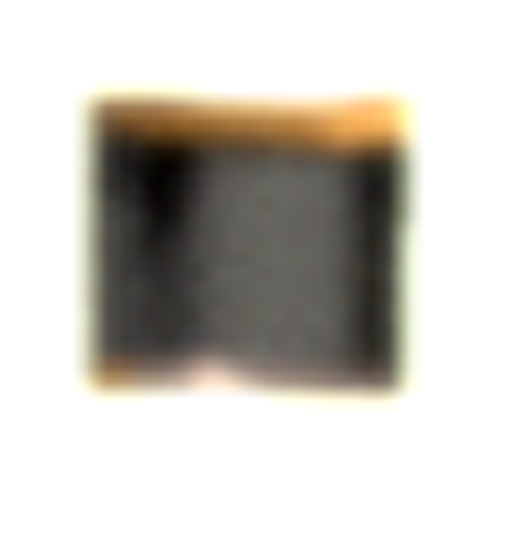

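Call:
{"api": "apply_moves", "payload": {
  "commands": [
    {"linear": [0.181,-0.197,0.01],"delta_rot": [0,0,0],"fingers": 0},
    {"linear": [0.181,-0.197,0.01],"delta_rot": [0,0,0],"fingers": 0},
    {"linear": [0.181,-0.197,0.01],"delta_rot": [0,0,0],"fingers": 0},
    {"linear": [0.181,-0.197,0.01],"delta_rot": [0,0,0],"fingers": 0},
    {"linear": [0.181,-0.197,0.01],"delta_rot": [0,0,0],"fingers": 0},
    {"linear": [0.181,-0.197,0.01],"delta_rot": [0,0,0],"fingers": 0},
    {"linear": [0.181,-0.197,0.01],"delta_rot": [0,0,0],"fingers": 0},
    {"linear": [0.181,-0.197,0.01],"delta_rot": [0,0,0],"fingers": 0}
  ]
}}

```text
time: 73.65
tool_pos: [0.451, 0.303, 0.2801]
tool_rot: [0.0, 0.725, 0.689, 0.0]
contact_force: [0.0, -0.2, 0.2]
gripper_width: 1.003
```

```bash
python3 - <<'E'
from look import *
st=snap('w43');goto(0.4505,0.3035,0.066,-3.2,st);print(proj('wrist',[[.4505,.3035,.1]],st));crop('w43',200,130,160,130,4,'w43a')
E
```

```text
t 73.65 pos [0.451  0.303  0.2801] head -2.9 w 1.003 F [ 0.  -0.2  0.2]
linear [0.0005, -0.0007, 0.2141] rot [0.05, 0.01, 0.35]
[[276.32085513 189.35222915]]
```

View pics/w43a.png

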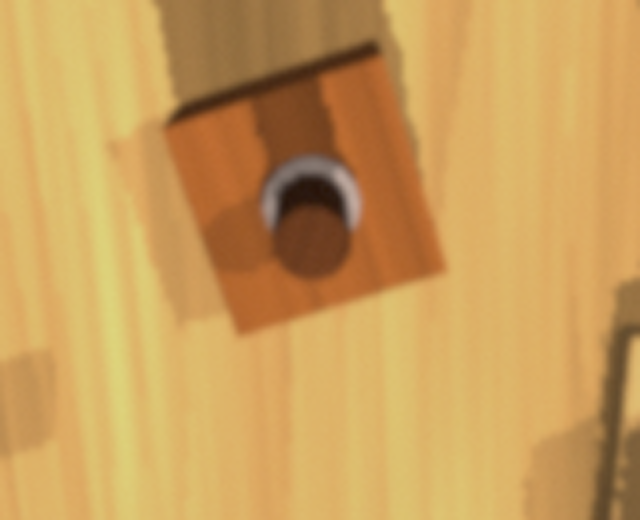

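Call:
{"api": "apply_moves", "payload": {
  "commands": [
    {"linear": [0,0.0005,0.05],"delta_rot": [0,0,0],"fingers": 0},
    {"linear": [0,0.0005,0.1],"delta_rot": [0,0,0],"fingers": 0},
    {"linear": [0,0.0005,0.15],"delta_rot": [0,0,0],"fingers": 0},
    {"linear": [0,0.0005,0.19],"delta_rot": [0,0,0],"fingers": 0},
    {"linear": [0,0.0005,0.214],"delta_rot": [0,0,0],"fingers": 0},
    {"linear": [0,0.0005,0.214],"delta_rot": [0,0,0],"fingers": 0},
    {"linear": [0,0.0005,0.214],"delta_rot": [0,0,0],"fingers": 255},
    {"linear": [0,0.0005,0.214],"delta_rot": [0,0,0],"fingers": 255}
  ]
}}

```text
time: 74.5
tool_pos: [0.4535, 0.3033, 0.0683]
tool_rot: [0.001, 0.725, 0.689, 0.002]
contact_force: [0.6, 0.2, 0.8]
gripper_width: 0.689
```

Call:
{"api": "apply_moves", "payload": {
  "commands": [
    {"linear": [0,0,0],"delta_rot": [0,0,0],"fingers": 255},
    {"linear": [0,0,0],"delta_rot": [0,0,0],"fingers": 255},
    {"linear": [0,0,0],"delta_rot": [0,0,0],"fingers": 255},
    {"linear": [0,0,0],"delta_rot": [0,0,0],"fingers": 255},
    {"linear": [0,0,0],"delta_rot": [0,0,0],"fingers": 255},
    {"linear": [0,0,0],"delta_rot": [0,0,0],"fingers": 255},
    {"linear": [0,0,0],"delta_rot": [0,0,0],"fingers": 255},
    {"linear": [0,0,0],"delta_rot": [0,0,0],"fingers": 255}
  ]
}}

```text
time: 75.3
tool_pos: [0.4521, 0.3034, 0.0675]
tool_rot: [0.0, 0.725, 0.689, 0.001]
contact_force: [-1.2, -0.9, 6.3]
gripper_width: 0.236
```

Call:
{"api": "apply_moves", "payload": {
  "commands": [
    {"linear": [0,0,-0.03],"delta_rot": [0,0,0],"fingers": 255},
    {"linear": [0,0,-0.07],"delta_rot": [0,0,0],"fingers": 255},
    {"linear": [0,0,-0.11],"delta_rot": [0,0,0],"fingers": 255},
    {"linear": [0,0,-0.15],"delta_rot": [0,0,0],"fingers": 255},
    {"linear": [0,0,-0.19],"delta_rot": [0,0,0],"fingers": 255},
    {"linear": [0,0,-0.22],"delta_rot": [0,0,0],"fingers": 255},
    {"linear": [0,0,-0.22],"delta_rot": [0,0,0],"fingers": 255},
    {"linear": [0,0,-0.22],"delta_rot": [0,0,0],"fingers": 255}
  ]
}}

```text
time: 76.1
tool_pos: [0.4514, 0.303, 0.2859]
tool_rot: [0.0, 0.725, 0.689, 0.0]
contact_force: [0.4, 0.1, -1.8]
gripper_width: 0.24
```

```bash
python3 - <<'E'
from look import *
goto(0.638,0.178,0.286,-3.2)
E
```

```text
t 76.1 pos [0.4514 0.303  0.2859] head -2.9 w 0.24 F [ 0.4  0.1 -1.8]
linear [-0.1154, 0.1927, -0.0] rot [0.04, -0.02, 0.31]
```

Call:
{"api": "apply_moves", "payload": {
  "commands": [
    {"linear": [-0.025,0.04,0],"delta_rot": [0,0,0.3],"fingers": 255},
    {"linear": [-0.05,0.08,0],"delta_rot": [0,0,0.3],"fingers": 255},
    {"linear": [-0.075,0.12,0],"delta_rot": [0,0,0.3],"fingers": 255},
    {"linear": [-0.098,0.16,0],"delta_rot": [0,0,0.3],"fingers": 255},
    {"linear": [-0.115,0.193,0],"delta_rot": [0,0,0.3],"fingers": 255},
    {"linear": [-0.115,0.193,0],"delta_rot": [0,0,0.3],"fingers": 255},
    {"linear": [-0.115,0.193,0],"delta_rot": [0,0,0.3],"fingers": 255},
    {"linear": [-0.115,0.193,0],"delta_rot": [0,0,0.3],"fingers": 255}
  ]
}}

```text
time: 76.9
tool_pos: [0.637, 0.1789, 0.284]
tool_rot: [-0.001, 0.726, 0.687, -0.001]
contact_force: [-1.2, 0.3, -1.3]
gripper_width: 0.237
```

```bash
python3 - <<'E'
from look import *
st=snap('w44');goto(0.6382,0.2016,0.245,-3.2,st)
crop('w44',235,130,100,160,3.7,'w44a')
E
```

```text
t 76.9 pos [0.637  0.1789 0.284 ] head -3.2 w 0.237 F [-1.2  0.3 -1.3]
linear [0.0228, 0.0001, 0.039] rot [-0.18, 0.02, 0.05]
```

View pics/w44a.png

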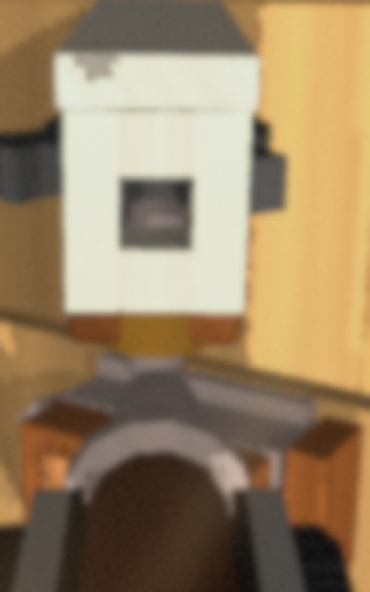

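Call:
{"api": "apply_moves", "payload": {
  "commands": [
    {"linear": [0.012,0,0],"delta_rot": [0,0,0],"fingers": 255},
    {"linear": [0.0226,0.0001,0],"delta_rot": [0,0,0],"fingers": 255},
    {"linear": [0.0226,0.0001,0.015],"delta_rot": [0,0,0],"fingers": 255},
    {"linear": [0.0226,0.0001,0.03],"delta_rot": [0,0,0],"fingers": 255},
    {"linear": [0.0226,0.0001,0.038],"delta_rot": [0,0,0],"fingers": 255},
    {"linear": [0.0226,0.0001,0.038],"delta_rot": [0,0,0],"fingers": 255},
    {"linear": [0.0226,0.0001,0.038],"delta_rot": [0,0,0],"fingers": 255},
    {"linear": [0.0226,0.0001,0.038],"delta_rot": [0,0,0],"fingers": 255}
  ]
}}

```text
time: 77.75
tool_pos: [0.6401, 0.2007, 0.2485]
tool_rot: [0.0, 0.727, 0.687, 0.0]
contact_force: [0.2, 0.4, -1.6]
gripper_width: 0.239
```

```bash
python3 - <<'E'
from look import *
st=snap('w45');goto(0.6382,0.2014,0.230,-3.2,st)
crop('w45',230,150,110,170,3.5,'w45a')
E
```

```text
t 77.75 pos [0.6401 0.2007 0.2485] head -3.2 w 0.239 F [ 0.2  0.4 -1.6]
linear [0.0006, -0.0019, 0.0185] rot [0.06, -0.02, -0.02]
```

View pics/w45a.png

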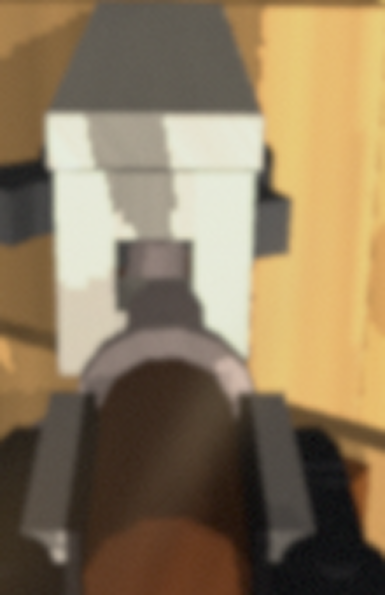

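Call:
{"api": "apply_moves", "payload": {
  "commands": [
    {"linear": [0.0006,-0.0019,0],"delta_rot": [0,0,0],"fingers": 255},
    {"linear": [0.0006,-0.0019,0],"delta_rot": [0,0,0],"fingers": 255},
    {"linear": [0.0006,-0.0019,0.004],"delta_rot": [0,0,0],"fingers": 255},
    {"linear": [0.0006,-0.0019,0.008],"delta_rot": [0,0,0],"fingers": 255},
    {"linear": [0.0006,-0.0019,0.012],"delta_rot": [0,0,0],"fingers": 255},
    {"linear": [0.0006,-0.0019,0.016],"delta_rot": [0,0,0],"fingers": 255},
    {"linear": [0.0006,-0.0019,0.018],"delta_rot": [0,0,0],"fingers": 255},
    {"linear": [0.0006,-0.0019,0.018],"delta_rot": [0,0,0],"fingers": 255}
  ]
}}

```text
time: 78.6
tool_pos: [0.6376, 0.2015, 0.2291]
tool_rot: [-0.0, 0.727, 0.687, -0.0]
contact_force: [-0.4, 0.2, -1.8]
gripper_width: 0.236
```

Call:
{"api": "apply_moves", "payload": {
  "commands": [
    {"linear": [0,0.0003,0.003],"delta_rot": [0,0,0],"fingers": 255},
    {"linear": [0,0.0003,0.006],"delta_rot": [0,0,0],"fingers": 255},
    {"linear": [0,0.0003,0.008],"delta_rot": [0,0,0],"fingers": 255},
    {"linear": [0,0.0003,0.01],"delta_rot": [0,0,0],"fingers": 255},
    {"linear": [0,0.0003,0.012],"delta_rot": [0,0,0],"fingers": 255},
    {"linear": [0,0.0003,0.014],"delta_rot": [0,0,0],"fingers": 255},
    {"linear": [0,0.0003,0.016],"delta_rot": [0,0,0],"fingers": 255},
    {"linear": [0,0.0003,0.016],"delta_rot": [0,0,0],"fingers": 255}
  ]
}}

```text
time: 79.4
tool_pos: [0.638, 0.2015, 0.2134]
tool_rot: [-0.0, 0.727, 0.687, -0.0]
contact_force: [0.7, 0.1, -1.6]
gripper_width: 0.238
```

Call:
{"api": "apply_moves", "payload": {
  "commands": [
    {"linear": [0,0,0.003],"delta_rot": [0,0,0],"fingers": 255},
    {"linear": [0,0,0.006],"delta_rot": [0,0,0],"fingers": 255},
    {"linear": [0,0,0.009],"delta_rot": [0,0,0],"fingers": 255},
    {"linear": [0,0,0.011],"delta_rot": [0,0,0],"fingers": 255},
    {"linear": [0,0,0.013],"delta_rot": [0,0,0],"fingers": 255},
    {"linear": [0,0,0.015],"delta_rot": [0,0,0],"fingers": 255},
    {"linear": [0,0,0.016],"delta_rot": [0,0,0],"fingers": 255},
    {"linear": [0,0,0.018],"delta_rot": [0,0,0],"fingers": 255}
  ]
}}

```text
time: 80.2
tool_pos: [0.6389, 0.2023, 0.205]
tool_rot: [0.001, 0.726, 0.687, 0.002]
contact_force: [-14.6, -1.1, 28.4]
gripper_width: 0.237
```

Call:
{"api": "apply_moves", "payload": {
  "commands": [
    {"linear": [0,-0.001,-0.002],"delta_rot": [0,0,0],"fingers": 255},
    {"linear": [0,-0.002,-0.003],"delta_rot": [0,0,0],"fingers": 255},
    {"linear": [0,-0.002,-0.002],"delta_rot": [0,0,0],"fingers": 255},
    {"linear": [0,-0.002,0],"delta_rot": [0,0,0],"fingers": 255},
    {"linear": [0,-0.002,0.001],"delta_rot": [0,0,0],"fingers": 255},
    {"linear": [0,-0.002,0.002],"delta_rot": [0,0,0],"fingers": 255},
    {"linear": [0,-0.002,0.002],"delta_rot": [0,0,0],"fingers": 255},
    {"linear": [0,-0.002,0.002],"delta_rot": [0,0,0],"fingers": 255}
  ]
}}

```text
time: 81.0
tool_pos: [0.6385, 0.2025, 0.2032]
tool_rot: [0.002, 0.726, 0.687, 0.004]
contact_force: [-9.8, -0.8, 24.1]
gripper_width: 0.238
```

Call:
{"api": "apply_moves", "payload": {
  "commands": [
    {"linear": [0,0,0.002],"delta_rot": [0,0,0],"fingers": 255},
    {"linear": [0,-0.001,0.003],"delta_rot": [0,0,0],"fingers": 255},
    {"linear": [0,-0.002,0.003],"delta_rot": [0,0,0],"fingers": 255},
    {"linear": [0,-0.003,0.003],"delta_rot": [0,0,0],"fingers": 255},
    {"linear": [0,-0.003,0.003],"delta_rot": [0,0,0],"fingers": 255},
    {"linear": [0,-0.003,0.003],"delta_rot": [0,0,0],"fingers": 255},
    {"linear": [0,-0.003,0.003],"delta_rot": [0,0,0],"fingers": 255},
    {"linear": [0,-0.003,0.003],"delta_rot": [0,0,0],"fingers": 255}
  ]
}}

```text
time: 81.8
tool_pos: [0.6379, 0.2025, 0.1992]
tool_rot: [0.004, 0.727, 0.687, 0.006]
contact_force: [0.8, -0.7, 16.9]
gripper_width: 0.237
```

```bash
python3 - <<'E'
from look import *
st=snap('w46');goto(0.6382,0.2014,0.230,-3.2,st);print(st['ft_torque'])
save('side','d46');crop('d46',220,150,120,130,5,'d46a');save('scene','s46');crop('s46',300,170,90,100,6,'s46a')
E
```

```text
t 81.8 pos [0.6379 0.2025 0.1992] head -3.2 w 0.237 F [ 0.8 -0.7 16.9]
linear [-0.001, 0.0008, -0.0308] rot [0.86, -0.19, -0.01]
[-0.01791317 -0.40084647  0.07376168]
```

View pics/d46a.png

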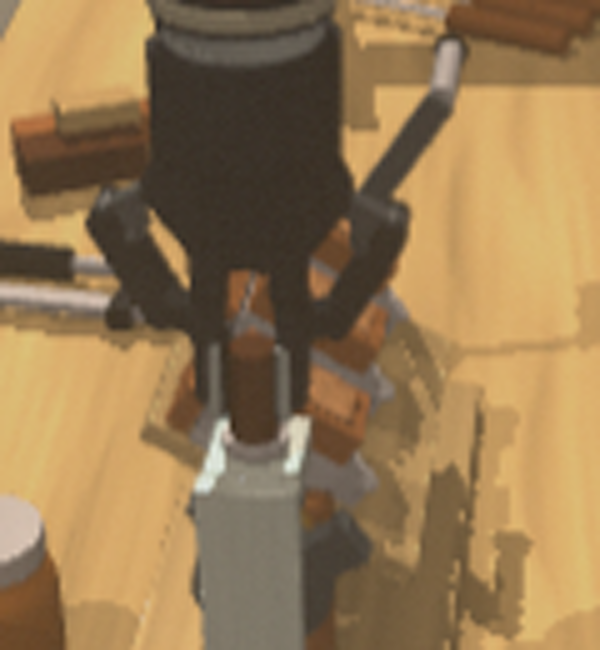

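View pics/s46a.png

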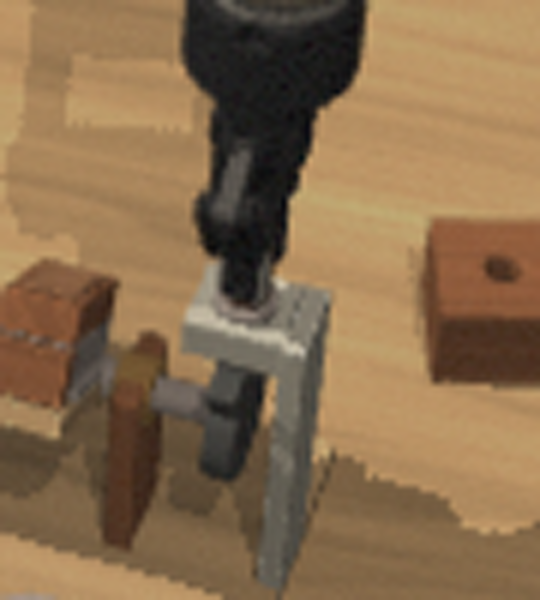

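Call:
{"api": "apply_moves", "payload": {
  "commands": [
    {"linear": [0,0,0.002],"delta_rot": [0,0,0],"fingers": 255},
    {"linear": [0,0,0.004],"delta_rot": [0,0,0],"fingers": 255},
    {"linear": [0,0,0.005],"delta_rot": [0,0,0],"fingers": 255},
    {"linear": [0,0.001,0.005],"delta_rot": [0,0,0],"fingers": 255},
    {"linear": [0,0.001,0.005],"delta_rot": [0,0,0],"fingers": 255},
    {"linear": [0,0,0.005],"delta_rot": [0,0,0],"fingers": 255},
    {"linear": [0,0,0.005],"delta_rot": [0,0,0],"fingers": 255},
    {"linear": [0,0,0.005],"delta_rot": [0,0,0],"fingers": 255}
  ]
}}

```text
time: 82.75
tool_pos: [0.6381, 0.2026, 0.1974]
tool_rot: [0.005, 0.727, 0.687, 0.007]
contact_force: [-3.0, -1.0, 26.2]
gripper_width: 0.24
```

Call:
{"api": "apply_moves", "payload": {
  "commands": [
    {"linear": [0,0,0.002],"delta_rot": [0,0,0],"fingers": 255},
    {"linear": [0,0,0.003],"delta_rot": [0,0,0],"fingers": 255},
    {"linear": [0,0,0.003],"delta_rot": [0,0,0],"fingers": 255},
    {"linear": [0,0,0.003],"delta_rot": [0,0,0],"fingers": 255},
    {"linear": [0,0,0],"delta_rot": [0,0,0],"fingers": 255},
    {"linear": [0,0,-0.005],"delta_rot": [0,0,0],"fingers": 255},
    {"linear": [0,0,-0.01],"delta_rot": [0,0,0],"fingers": 255},
    {"linear": [0,0,-0.01],"delta_rot": [0,0,0],"fingers": 255}
  ]
}}

```text
time: 83.55
tool_pos: [0.6374, 0.2022, 0.1979]
tool_rot: [0.004, 0.727, 0.687, 0.005]
contact_force: [9.7, 2.6, -2.5]
gripper_width: 0.238
```

Call:
{"api": "apply_moves", "payload": {
  "commands": [
    {"linear": [0,0,0],"delta_rot": [0,0,0],"fingers": 0},
    {"linear": [0,0,0],"delta_rot": [0,0,0],"fingers": 0},
    {"linear": [0,0,0],"delta_rot": [0,0,0],"fingers": 0},
    {"linear": [0,0,0],"delta_rot": [0,0,0],"fingers": 0},
    {"linear": [0,0,-0.05],"delta_rot": [0,0,0],"fingers": 0},
    {"linear": [0,0,-0.1],"delta_rot": [0,0,0],"fingers": 0},
    {"linear": [-0.04,0,-0.13],"delta_rot": [0,0,0],"fingers": 0},
    {"linear": [-0.085,0,-0.13],"delta_rot": [0,0,0],"fingers": 0}
  ]
}}

```text
time: 84.35
tool_pos: [0.6303, 0.1175, 0.3337]
tool_rot: [0.004, 0.725, 0.688, 0.005]
contact_force: [0.8, -0.8, 0.6]
gripper_width: 1.003
```

```bash
python3 - <<'E'
from look import *
st=snap('w47');goto(0.6382,0.2014,0.230,-3.2,st)
save('side','d47');crop('d47',220,150,120,130,5,'d47a');save('scene','s47');crop('s47',300,170,90,100,6,'s47a');crop('w47',190,20,160,160,4,'w47a')
E
```

```text
t 84.35 pos [0.6303 0.1175 0.3337] head -3.0 w 1.003 F [ 0.8 -0.8  0.6]
linear [0.0841, 0.0022, 0.1038] rot [0.67, -0.09, 0.19]
```

View pics/d47a.png

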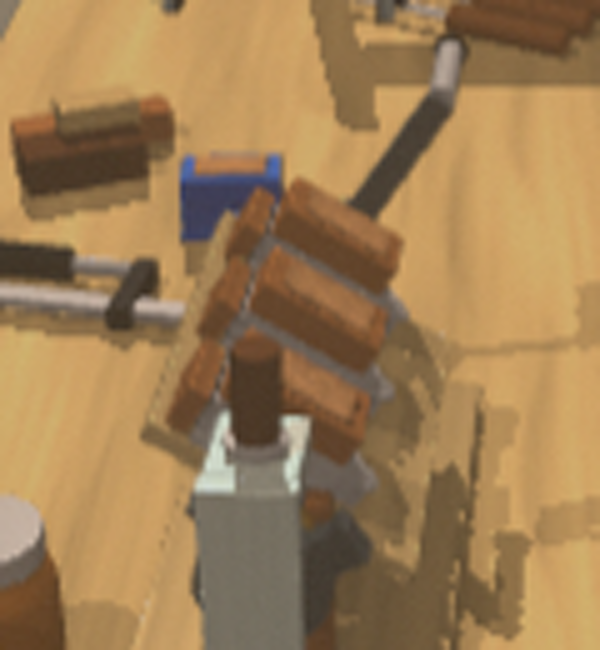

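View pics/s47a.png

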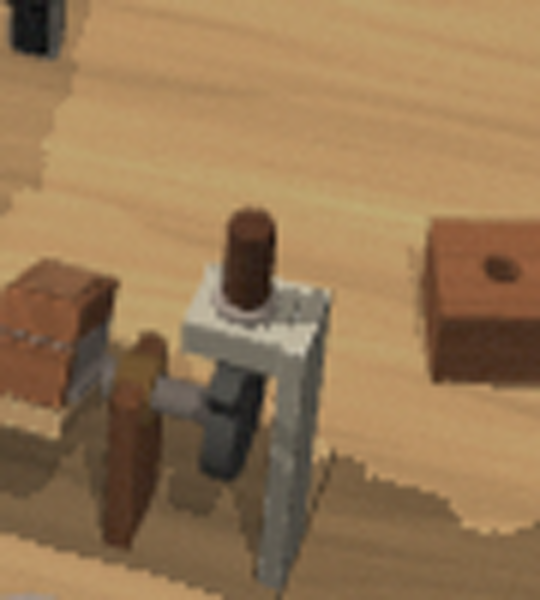

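View pics/w47a.png

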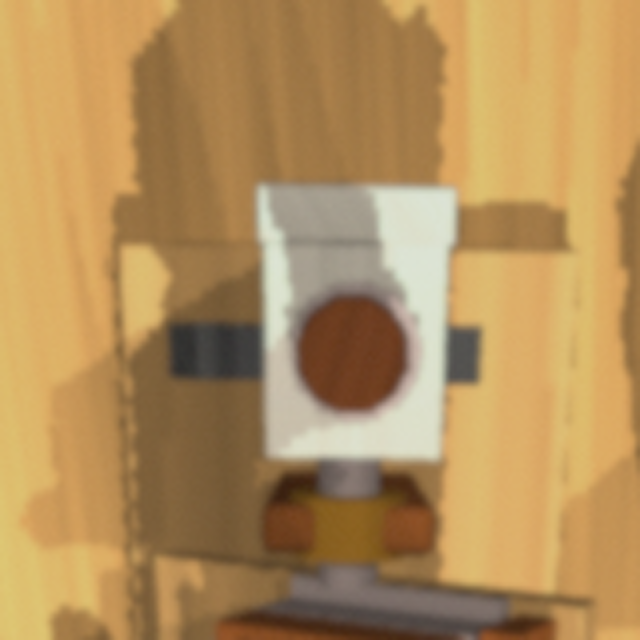

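```bash
python3 - <<'E'
from look import *
a=cv2.imread('pics/s10.png').astype(np.float32);b=cv2.imread('pics/s47.png').astype(np.float32)
for nm,A,B,r in (('scene',a,b,(203,224,332,352)),('side',cv2.imread('pics/d10.png').astype(np.float32),cv2.imread('pics/d47.png').astype(np.float32),(215,242,262,282))):
    y0,y1,x0,x1=r
    ga=cv2.cvtColor(A,cv2.COLOR_BGR2GRAY)[y0:y1,x0:x1];gb=cv2.cvtColor(B,cv2.COLOR_BGR2GRAY)[y0:y1,x0:x1]
    print(nm,np.abs(ga-gb).mean(),cv2.phaseCorrelate(ga,gb))
P=lambda n,*o:print(n,*[q.round(4).tolist() if hasattr(q,'round') else [c.round(1).tolist() for c in q] for q in tri(o)])
P('pintop',('scene',300+252/6,170+222/6),('side',220+255/5,150+345/5))
crop('s10',320,195,45,40,12,'c10');crop('s47',320,195,45,40,12,'c47')
h=cv2.hconcat([cv2.resize(cv2.imread('pics/c10.png'),(400,400)),cv2.resize(cv2.imread('pics/c47.png'),(400,400))]);cv2.imwrite('pics/cmp.png',h)
E
```

```text
scene 3.718243 ((0.024028227523510637, -0.06850530576205216), 1.0798212200403214)
side 19.718977 ((-0.03869643160616576, 0.9403343136386777), 0.6209713176444724)
pintop [0.6344, 0.2015, 0.2308] [[0.1, 0.2], [0.2, -0.2]]
```

View pics/cmp.png

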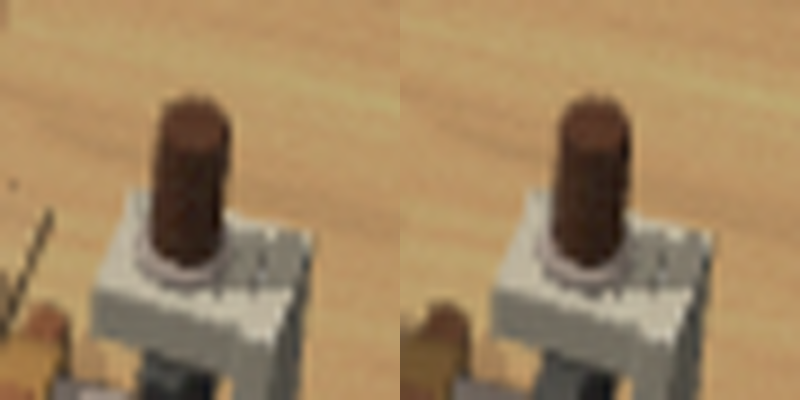

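```bash
python3 - <<'E'
from look import *
goto(0.638,0.2012,0.26,-3.2)
E
```

```text
t 84.5 pos [0.6285 0.115  0.3266] head -3.4 w 1.001 F [-0.3 -0.3 -0.5]
linear [0.0866, 0.0043, 0.0666] rot [0.06, -0.01, -0.19]
```

Call:
{"api": "apply_moves", "payload": {
  "commands": [
    {"linear": [0.04,0.004,0],"delta_rot": [0,0,0],"fingers": 255},
    {"linear": [0.0866,0.0043,0],"delta_rot": [0,0,0],"fingers": 255},
    {"linear": [0.0866,0.0043,0],"delta_rot": [0,0,0],"fingers": 255},
    {"linear": [0.0866,0.0043,0],"delta_rot": [0,0,0],"fingers": 255},
    {"linear": [0.0866,0.0043,0.02],"delta_rot": [0,0,0],"fingers": 255},
    {"linear": [0.0866,0.0043,0.045],"delta_rot": [0,0,0],"fingers": 255},
    {"linear": [0.0866,0.0043,0.066],"delta_rot": [0,0,0],"fingers": 255},
    {"linear": [0.0866,0.0043,0.066],"delta_rot": [0,0,0],"fingers": 255}
  ]
}}

```text
time: 85.3
tool_pos: [0.6354, 0.2021, 0.2547]
tool_rot: [-0.002, 0.727, 0.687, -0.004]
contact_force: [-0.2, -0.0, -0.2]
gripper_width: -0.002
```

```bash
python3 - <<'E'
from look import *
goto(0.638,0.2012,0.23,-3.2)
E
```

```text
t 85.3 pos [0.6354 0.2021 0.2547] head -3.2 w -0.002 F [-0.2 -0.  -0.2]
linear [-0.0007, 0.0029, 0.0247] rot [-0.46, 0.13, -0.05]
```

Call:
{"api": "apply_moves", "payload": {
  "commands": [
    {"linear": [0,0.001,0.008],"delta_rot": [0,0,0],"fingers": 255},
    {"linear": [0,0.001,0.016],"delta_rot": [0,0,0],"fingers": 255},
    {"linear": [0,0.001,0.022],"delta_rot": [0,0,0],"fingers": 255},
    {"linear": [0,0.001,0.026],"delta_rot": [0,0,0],"fingers": 255},
    {"linear": [0,0.001,0.029],"delta_rot": [0,0,0],"fingers": 255},
    {"linear": [0,0.001,0.032],"delta_rot": [0,0,0],"fingers": 255},
    {"linear": [0,0.001,0.034],"delta_rot": [0,0,0],"fingers": 255},
    {"linear": [0,0.001,0.034],"delta_rot": [0,0,0],"fingers": 255}
  ]
}}

```text
time: 86.1
tool_pos: [0.64, 0.2036, 0.2302]
tool_rot: [0.001, 0.727, 0.687, 0.002]
contact_force: [-2.3, 0.2, 9.5]
gripper_width: -0.003
```

Call:
{"api": "apply_moves", "payload": {
  "commands": [
    {"linear": [0,0,-0.02],"delta_rot": [0,0,0],"fingers": 255},
    {"linear": [0,0,-0.06],"delta_rot": [0,0,0],"fingers": 255},
    {"linear": [0,-0.03,-0.1],"delta_rot": [0,0,0],"fingers": 255},
    {"linear": [0,-0.07,-0.13],"delta_rot": [0,0,0],"fingers": 200},
    {"linear": [0,-0.12,-0.15],"delta_rot": [0,0,0],"fingers": 0},
    {"linear": [0,-0.16,-0.15],"delta_rot": [0,0,0],"fingers": 0},
    {"linear": [0,-0.2,-0.15],"delta_rot": [0,0,0],"fingers": 0},
    {"linear": [0,-0.2,-0.15],"delta_rot": [0,0,0],"fingers": 0}
  ]
}}

```text
time: 86.9
tool_pos: [0.4357, 0.2148, 0.3774]
tool_rot: [0.0, 0.726, 0.688, 0.001]
contact_force: [0.7, -0.3, 0.5]
gripper_width: 0.846
```

```bash
python3 - <<'E'
from look import *
goto(.44,.2,.38,-3);save('scene','s48');save('side','d48');crop('s48',140,150,270,160,2.95,'s48a');crop('d48',180,130,240,180,3.3,'d48a')
E
```

```text
t 86.9 pos [0.4357 0.2148 0.3774] head -3.1 w 0.846 F [ 0.7 -0.3  0.5]
linear [-0.0146, 0.0051, -0.0026] rot [0.15, -0.09, -0.06]
```

View pics/s48a.png

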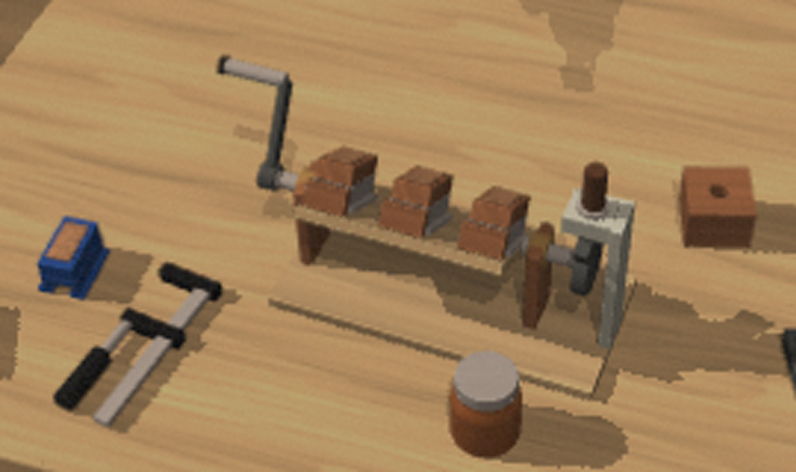

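View pics/d48a.png

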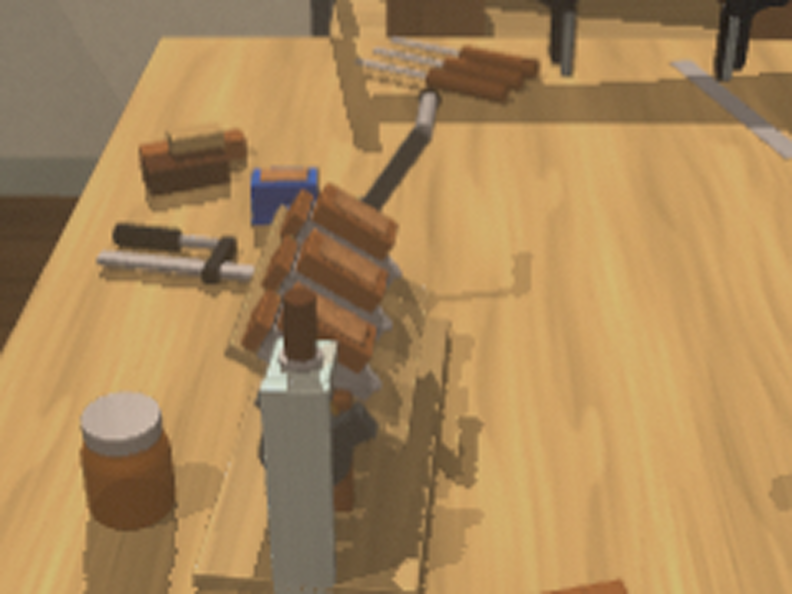

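Everything is in place: three carriages against their stops, jig tilted and pinned, robot clear, bystanders unmoved. I'm handing it in.

```bash
python3 -c "
from plant import job_done;print(job_done())"
```

```text
the job is handed in; nothing more can be done
None
```

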